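# Set up a stack of cork gasket discs on the thickness rig

### The arm

A 6-joint arm with a two-finger parallel gripper is mounted at the origin on the work surface. World frame = base frame: x ahead of the robot, y to its left, z up, the work surface at z = 0. Lengths are in m, angles in degrees, forces in N, time in s.
With the tool pointing down it reaches from about 0.3 to 0.75 m from the base axis. Payload 8.5 kg.
Tool frame: the origin (TCP) lies midway between the tips of the shut fingers; the grasp point (between the pads) lies 19 mm behind it; y points along the fingers, x is the direction in which the jaws open and shut, and the axes are right-handed (so a half turn about y gives the same grasp; the last joint's range is limited). The gripper opens to 85 mm and grips with 20 to 120 N. Pads are 22 mm wide; open, the fingers measure 114 mm over their backs; the gripper's body (76 mm by 85 mm) begins 54 mm behind the grasp point. The pads swing forward as they close: fully open they stand 13 mm farther back than shut.
Start: joints at [-75.648, 21.807, 74.336, -0, 83.858, -12.336], TCP at [0.247, -0.491, 0.231] pointing down, gripper open.
Joint ranges: [-178.18, 178.18], [-50.72, 133.34], [12.68, 142.11], [-81.47, 261.47], [9.98, 163.14], [-165.26, 165.26]. Speed limits (degrees/s): [136.94, 136.94, 180, 180, 180, 180].

### API

Orientations are given as a 3x3 rotation matrix whose columns are the frame's x, y, z axes.
In Python, from rig import env gives the robot as it stands.
- The arm moves only by the tool carry_out, never from a script. Its argument "plan" is a list of rows, each a list of 3 entries, a list of its own where there are three numbers: the shift along the tool's x, y, z in m, then the turn, a rotation vector about the tool's x, y, z in degrees, then the finger opening in m, from 0 to 0.0854. In form: [[[dx, dy, dz], [ax, ay, az], jaw], ...]. A call has 1 to 8 rows; each row shifts and turns the commanded pose from where the row before left it, along the tool's axes as they then stand; what a row does not reach is not made up. A row lasts 1/8 s, in which the tool goes at most 62.5 mm and 10.7 degrees, less where a joint would pass 70% of its speed; a pose out of reach is approached as far as the arm can. A call is refused whole if a number of a shift passes 0.0625 or a number of a turn 10.7, either way. A call with a gripper value outside its range is refused whole. The fingers move at their own pace and stop on an object; "force" is the grip in N (left out, the last holds). Time passes only in rows, so rows that do not move let the fingers close. It gives the time, the measured TCP pose, the force and the opening at its end, in the units of the state.
- env.observe(): the state, without advancing time (a new reading comes with each control period).
- env.get_image(name): name is "side" or "top" or "wrist"; returns a dict with "image" (400x640x3 uint8, red, green, blue), "vfov" (degrees; the focal length in pixels is half the picture's height over the tangent of half this angle, whatever the lens; pixels are square), "cx", "cy" (the principal point, pixels), "rvec" (rotation vector, rad) and "tvec" (3), from world to camera coordinates, as OpenCV has them; the wrist camera has in their place "tool_from_camera" (4x4, takes a point from camera to tool coordinates, whose origin is the TCP and whose axes are the tool frame's). Camera axes: x right, y down, z forward; pixel columns grow to the right and rows downward; lengths in m; the calibration is good to about 2 mm. A picture is of the moment at which its call begins: read the wrist's pose just before it. There is no depth.
- env.close_job(): hands the job in, once; it reports no verdict.
Trained networks look in a picture, given as the dict that the camera call returned (one of the last four; its "shot" number tells which), for a name from the list of things; names that differ only in an ending like _2 or _b are one class to them, and where a whole thing is asked for, a point or a joint stands for the part that bears it (a point fixed in the world has none). Each returns a list of dicts, best first, with "conf" (0 to 1); they miss things now and then, are a little off and sometimes report something else, mostly with a low value. They report only what shows in the picture. A call takes as long as a camera call. They do not tell look-alikes from the thing itself.
- env.outline_of(target, picture): "mask" (400x640 bool, what is visible of it) and "pixel" ([row, column] in pixels, amid what is visible of it).
The state is a dict: "time_s": time; "q": joint angles; "qvel": joint speeds; "joint_efforts": joint torques, N m; "position": TCP position; "tool_rot": TCP orientation; "ft_force": force on the tool from outside, world axes, zero at the start; "wrist_torque": the same for the moment, N m; "grip_width": finger opening in m.
Only numpy, scipy, OpenCV 4.12 (cv2) and the standard library are available. Lean on these libraries where they do the work, as an engineer would, in place of code of your own. Each camera call takes 0.05 s, during which the arm holds its last target.

### The job

The laser thickness rig has just been zeroed with its steel dead weight on the bare carriage plate. Slide the carriage to the loading station at the right-hand end of its rail, take the weight off, pile all the cork discs on the plate in one stack centred on the scribed circle, set the weight centred on top, and push the carriage into its middle detent so that the stack stands under the laser. Leave the crucible, stopper, vial, sample tin and cork flask ring where they are, and do not bump the laser stand.

Things in the scene. Friction and masses are not known exactly. Their poses are not given: they have to be found in the camera images.
- carriage (a joint): Position in m of the carriage along its rail, growing towards the robot's left. 0 = loading detent (right-hand end), 0.16 = middle detent under the laser, 0.32 = parking detent (left). Stops at -0.004 and 0.324. A detent is a sprung ball between two ridges: it draws the free carriage in from about 5 mm off and takes about 5 N to leave; elsewhere the carriage slides with about 1 N and stays put.
- plate (a point): Centre of the carriage's flat steel plate, on its upper face, 60 mm above the counter; the plate is 120 x 120 mm with a scribed circle 70 mm across about this point. x points across the rail away from the robot, y along the rail (the way the joint value grows), z up. It moves with the carriage; plate, handle and carriage are one rigid piece.
- handle (a point): Grip point on the carriage's handle: an upright black round post 22 mm in diameter, its top 20 mm above this point, rising from a bracket 49 mm below it. It stands 115 mm from the plate's centre on the robot's side. Same axes as plate.
- weight: Steel dead weight, 0.7 kg: a cylinder 64 mm in diameter and 26 mm high with a round knob 26 mm in diameter and 34 mm high on top (60 mm in all). Origin at the centre of its underside, z up. It starts upright on the carriage plate. The counter to the right of the rail, as far from the robot as the rail is, is clear to stand it on.
- sensor_stand: Fixed laser stand: a column 30 mm square, 332 mm high, 115 mm behind the rail's middle, with an arm at 305 to 330 mm reaching towards the robot to the laser head (34 x 60 mm, 55 mm high), whose underside is 251 mm above the counter over the middle station. Origin on the counter under the laser head. The rail below it is 470 mm long, 90 mm wide and 38 mm high; y runs along it.
- disc1_center (a point): Centre of a cork disc, 64 mm in diameter and 14 mm thick, 30 g, lying flat on the counter at the start; this point is 7 mm above its underside; z is the disc's axis. There are two to four such discs, all alike; absent ones read None.
- disc2_center (a point): Another cork disc like disc1, or absent (None); its centre.
- disc3_center (a point): Another cork disc like disc1, or absent (None); its centre.
- disc4_center (a point): Another cork disc like disc1, or absent (None); its centre.
- disc5_center (a point): Another cork disc like disc1, or absent (None); its centre.
- crucible: White ceramic crucible, open, 48 mm across, 42 mm high. Leave it where it is. Origin at its underside's centre.
- stopper: Black rubber stopper, 40 mm across, 36 mm high. Leave it where it is. Origin at its underside's centre.
- vial: Amber glass vial with a black cap, 32 mm across, 62 mm high. Leave it where it is. Origin at its underside's centre.
- sample_tin: Steel sample tin, 70 mm across, 55 mm high, on the left. Leave it where it is. Origin at its underside's centre.
- flask_ring: Cork flask ring with a hole, 90 mm across, 22 mm high, on the right; not one of the discs. Leave it where it is. Origin at its underside's centre.
Things that resemble listed ones, but are neither listed nor needed, are in the scene too. What is shaped like the part that bears disc2_center but purple or turquoise is not meant.

How it is judged (in metres and radians):
On the way, in this order (a step that is already met when the one before it is completed fails the run):
1. the carriage is in the loading detent at the right-hand end (value of joint carriage between -0.004 and 0.004 m), for 0.2 s.
2. with the carriage still in the loading detent, all the cork discs lie flat in one stack on the plate, each centred within 8 mm, with the weight off it (all of step 1 and horizontal distance between each of disc1_center, disc2_center, disc3_center, disc4_center, disc5_center and plate below 0.008 m and z of each of disc1_center, disc2_center, disc3_center, disc4_center, disc5_center in the frame of plate below 0.055 m and angle between the z axis of each of disc1_center, disc2_center, disc3_center, disc4_center, disc5_center and the z axis of plate, either way round below 0.1 rad and horizontal distance between weight and plate above 0.08 m), for 0.2 s.
3. with the carriage still in the loading detent, the weight stands upright on the stack, centred within 8 mm (all of step 1 and horizontal distance between each of disc1_center, disc2_center, disc3_center, disc4_center, disc5_center, weight and plate below 0.008 m and z of each of disc1_center, disc2_center, disc3_center, disc4_center, disc5_center in the frame of plate below 0.055 m and angle between the z axis of each of disc1_center, disc2_center, disc3_center, disc4_center, disc5_center and the z axis of plate, either way round below 0.1 rad and angle between weight's own z axis and vertical below 0.1 rad and z of weight in the frame of plate above 0.02 m), for 0.2 s.
At the end, for the whole second after the job is handed in: The carriage rests in the middle detent (0.16 m, within 4 mm); every cork disc lies flat (within 0.1 rad) in one stack on its plate, centred within 8 mm of the plate's centre, and the weight stands upright and at rest on top of the discs, also centred within 8 mm (value of joint carriage between 0.156 and 0.164 m and horizontal distance between each of disc1_center, disc2_center, disc3_center, disc4_center, disc5_center, weight and plate below 0.008 m and z of each of disc1_center, disc2_center, disc3_center, disc4_center, disc5_center in the frame of plate below 0.055 m and angle between the z axis of each of disc1_center, disc2_center, disc3_center, disc4_center, disc5_center and the z axis of plate, either way round below 0.1 rad and angle between weight's own z axis and vertical below 0.1 rad and z of weight in the frame of plate above 0.02 m and linear speed of weight below 0.02 m/s and velocity of joint carriage between -0.01 and 0.01 m/s); the robot touches nothing.
It fails at once if the crucible, stopper, vial, sample tin or flask ring is moved more than 30 mm (distance of any of crucible, stopper, vial, sample_tin, flask_ring from where it was at the start of the episode above 0.03 m).
It fails at once if the robot bumps the laser stand with more than 5 N (contact force between any of the arm, the fingers and sensor_stand above 5 N).
Of disc1, disc2, disc3, disc4, disc5 only 2 to 4 are there at a start; the rules pass over those that are not, and their reading is None.
At some moment in a run one of disc1, disc2, disc3, disc4, disc5 may be knocked a few centimetres aside while the robot is not near it.
Once in a run the grip may slacken for a moment while it holds something.
It also fails if it takes over 210 s, if anything falls off the work surface, if the arm or the gripper's body presses on something with over 40 N, if the wrist force passes 120 N, or if a joint passes its speed limit or range.

## Working session

There is one attempt and no reset: what is moved stays moved. The work goes in short steps, Python scripts to look and compute and a tool call to move; the robot and the scene stay as the last step left them, time stands still between calls to the robot, and variables do not carry over. Pictures are saved under pics/ and viewed, and the job is handed in when it is done.

Besides the shell and the picture viewer there is one more tool, called after "Request:" as name(argument=value, ...) on one line, values as JSON. carry_out: Moves the arm, as the interface text tells. Its arguments: {"type":"object","properties":{"plan":{"type":"array","items":{"type":"array"}},"force":{"type":"number"}},"required":["plan"]}

```bash
ls; mkdir -p pics; cat > h.py <<'E'
import numpy as np, cv2
from rig import env
def shot(n,fn=None):
    p=env.get_image(n)
    if fn: cv2.imwrite('pics/'+fn,cv2.cvtColor(p['image'],cv2.COLOR_RGB2BGR))
    return p
def f(p): return p['image'].shape[0]/2/np.tan(np.radians(p['vfov'])/2)
def ray(p,row,col,st=None):
    d=np.array([(col-p['cx'])/f(p),(row-p['cy'])/f(p),1.])
    if 'rvec' in p:
        R=cv2.Rodrigues(np.array(p['rvec'],float))[0]; t=np.array(p['tvec'],float).ravel()
        return -R.T@t, R.T@d
    T=np.array(p['tool_from_camera']); W=np.eye(4); W[:3,:3]=np.array(st['tool_rot']); W[:3,3]=st['position']
    M=W@T
    return M[:3,3], M[:3,:3]@d
def at(p,row,col,z,st=None):
    o,d=ray(p,row,col,st); return o+d*(z-o[2])/d[2]
def proj(p,X,st=None):
    X=np.array(X,float)
    if 'rvec' in p:
        R=cv2.Rodrigues(np.array(p['rvec'],float))[0]; c=R@X+np.array(p['tvec'],float).ravel()
    else:
        T=np.array(p['tool_from_camera']); W=np.eye(4); W[:3,:3]=np.array(st['tool_rot']); W[:3,3]=st['position']
        M=np.linalg.inv(W@T); c=M[:3,:3]@X+M[:3,3]
    return (f(p)*c[1]/c[2]+p['cy'], f(p)*c[0]/c[2]+p['cx'])
E
python3 - <<'E'
from h import *
s=env.observe()
for k,v in s.items(): print(k,np.round(v,4).tolist())
for n in ['top','side','wrist']:
    p=shot(n,n+'0.png'); print(n,{k:v for k,v in p.items() if k!='image'})
E
```

```text
pics
time_s 0.0
q [-75.6495, 21.8412, 74.3857, 0.0003, 83.8571, -12.3342]
qvel [0.0381, -0.0429, -0.0246, -0.0422, -0.0323, -0.0054]
joint_efforts [-0.0022, -44.846, -23.1273, -0.0003, 0.0048, 0.0]
position [0.2469, -0.4911, 0.2307]
tool_rot [[0.4491, -0.0004, 0.8935], [-0.8935, 0.0014, 0.4491], [-0.0014, -1.0, 0.0003]]
ft_force [-0.0566, 0.0594, 0.2804]
wrist_torque [-0.0185, 0.0134, 0.0344]
grip_width 0.0853
top {'vfov': 49.97024279056588, 'cx': 313.1889147605993, 'cy': 200.30767171665823, 'rvec': array([ 2.01296435, -2.20846802,  0.24450295]), 'tvec': array([0.02015489, 0.50113646, 1.19507179]), 'shot': 1}
side {'vfov': 53.0000898404503, 'cx': 322.1398522372665, 'cy': 203.4763545445992, 'rvec': array([ 2.17725072, -0.30249503,  0.13355637]), 'tvec': array([-0.47036999,  0.16491667,  1.03209105]), 'shot': 2}
wrist {'vfov': 71.6354201540938, 'cx': 319.48036473183686, 'cy': 201.11567486759154, 'tool_from_camera': array([[ 9.99999978e-01, -1.11352745e-04, -1.78408784e-04,
        -2.02138961e-05],
       [ 1.38332937e-04, -2.90705365e-01,  9.56812610e-01,
        -1.42686283e-01],
       [-1.58408102e-04, -9.56812614e-01, -2.90705344e-01,
         7.40606983e-02],
       [ 0.00000000e+00,  0.00000000e+00,  0.00000000e+00,
         1.00000000e+00]]), 'shot': 3}
```

View pics/top0.png

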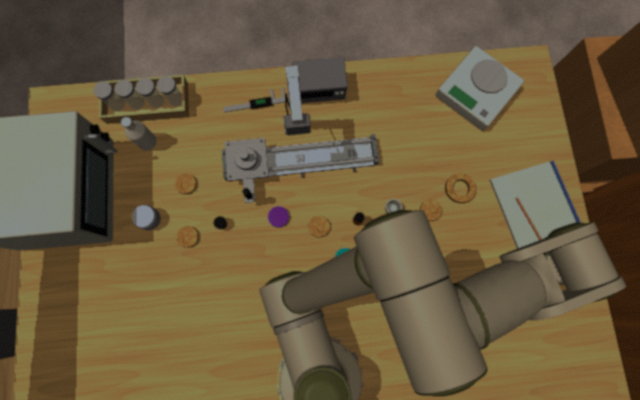

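View pics/side0.png

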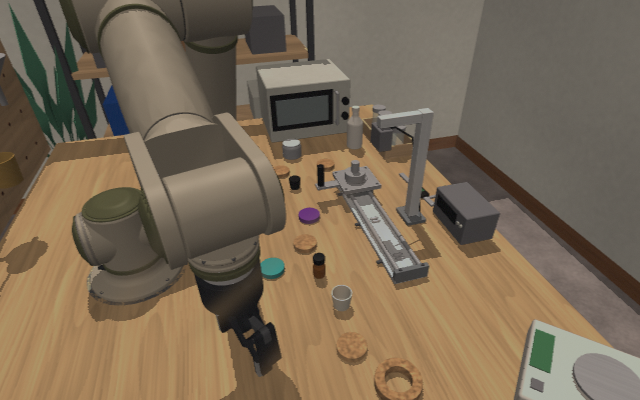

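View pics/wrist0.png

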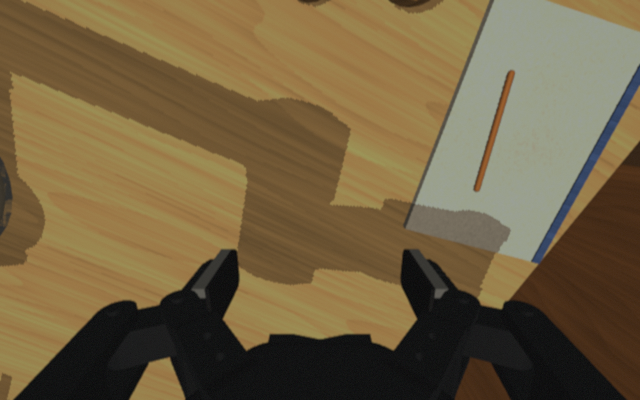

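```bash
python3 - <<'E'
from h import *
for n in ['top','side']:
    p=shot(n)
    for t,z in [('disc1_center',.012),('weight',.105),('handle',.08),('plate',.06),('crucible',.04),('stopper',.036),('vial',.062),('sample_tin',.055),('flask_ring',.022),('sensor_stand',.3)]:
        for r in env.outline_of(t,p)[:5]:
            px=r['pixel']; print(n,t,round(r['conf'],2),np.round(px).tolist(),np.round(at(p,*px,z),3).tolist(), int(r['mask'].sum()))
E
```

```text
top disc1_center 0.8 [209.0, 432.0] [0.451, -0.38, 0.012] 317
top disc1_center 0.55 [169.0, 245.0] [0.628, 0.172, 0.012] 1405
top weight 0.65 [160.0, 246.0] [0.624, 0.154, 0.105] 374
top handle 0.75 [171.0, 247.0] [0.6, 0.157, 0.08] 1446
top handle 0.28 [184.0, 184.0] [0.578, 0.339, 0.08] 350
top plate 0.72 [170.0, 251.0] [0.607, 0.148, 0.06] 1582
top crucible 0.69 [112.0, 294.0] [0.787, 0.008, 0.04] 1195
top crucible 0.59 [206.0, 392.0] [0.467, -0.257, 0.04] 198
top stopper 0.47 [223.0, 219.0] [0.464, 0.255, 0.036] 150
top vial 0.47 [222.0, 218.0] [0.461, 0.251, 0.062] 124
top sample_tin 0.76 [217.0, 145.0] [0.498, 0.461, 0.055] 579
top flask_ring 0.95 [191.0, 455.0] [0.497, -0.456, 0.022] 534
top sensor_stand 0.81 [115.0, 294.0] [0.664, 0.007, 0.3] 1178
side disc1_center 0.93 [347.0, 351.0] [0.444, -0.379, 0.012] 747
side disc1_center 0.22 [175.0, 358.0] [0.683, 0.244, 0.012] 384
side weight 0.83 [174.0, 354.0] [0.619, 0.111, 0.105] 372
side weight 0.56 [295.0, 340.0] [0.439, -0.32, 0.105] 410
side handle 0.96 [185.0, 346.0] [0.591, 0.099, 0.08] 930
side handle 0.21 [296.0, 341.0] [0.448, -0.302, 0.08] 399
side plate 0.81 [185.0, 346.0] [0.601, 0.131, 0.06] 1004
side plate 0.19 [172.0, 282.0] [0.427, 0.264, 0.06] 138
side crucible 0.8 [297.0, 340.0] [0.455, -0.27, 0.04] 460
side crucible 0.18 [182.0, 349.0] [0.623, 0.171, 0.04] 1036
side vial 0.7 [264.0, 320.0] [0.434, -0.181, 0.062] 314
side sample_tin 0.76 [151.0, 289.0] [0.479, 0.401, 0.055] 370
side flask_ring 0.75 [368.0, 399.0] [0.516, -0.454, 0.022] 1342
side flask_ring 0.18 [164.0, 326.0] [0.594, 0.33, 0.022] 110
side sensor_stand 0.75 [143.0, 412.0] [0.682, -0.094, 0.3] 2827
side sensor_stand 0.41 [182.0, 346.0] [0.485, -0.207, 0.3] 1033
```

```bash
python3 - <<'E'
from h import *
p=shot('top'); im=cv2.cvtColor(p['image'],cv2.COLOR_RGB2BGR)
cv2.imwrite('pics/crop1.png',cv2.resize(im[120:270,160:360],None,fx=4,fy=4,interpolation=cv2.INTER_CUBIC))
cv2.imwrite('pics/crop2.png',cv2.resize(im[120:270,320:500],None,fx=4,fy=4,interpolation=cv2.INTER_CUBIC))
p=shot('side'); im=cv2.cvtColor(p['image'],cv2.COLOR_RGB2BGR)
cv2.imwrite('pics/crop3.png',cv2.resize(im[100:290,250:440],None,fx=3,fy=3,interpolation=cv2.INTER_CUBIC))
E
```

```text
(no output)
```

View pics/crop1.png

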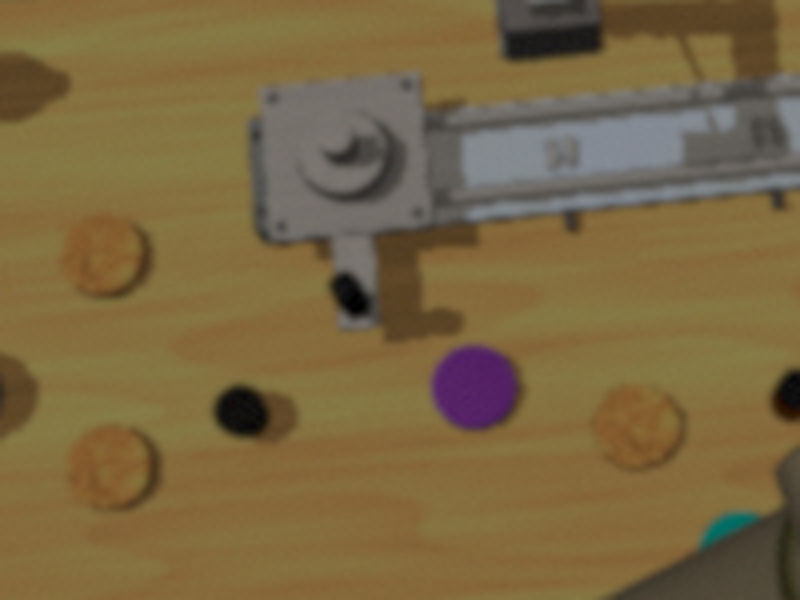

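View pics/crop2.png

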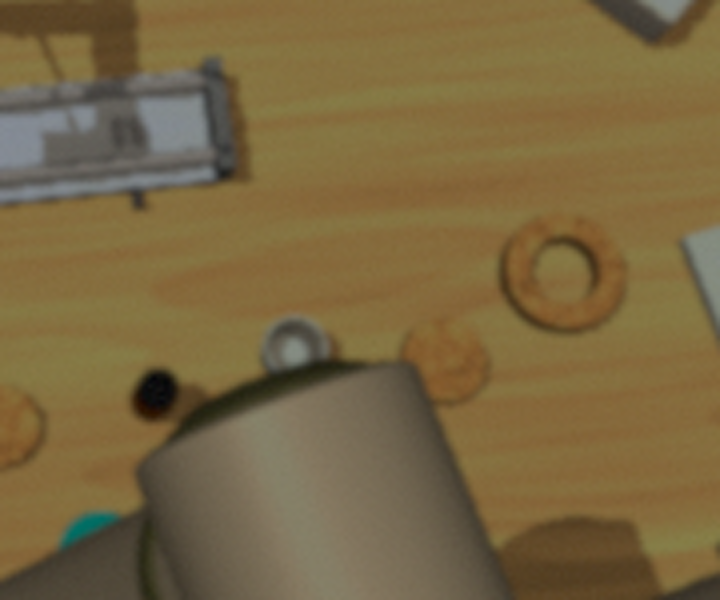

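View pics/crop3.png

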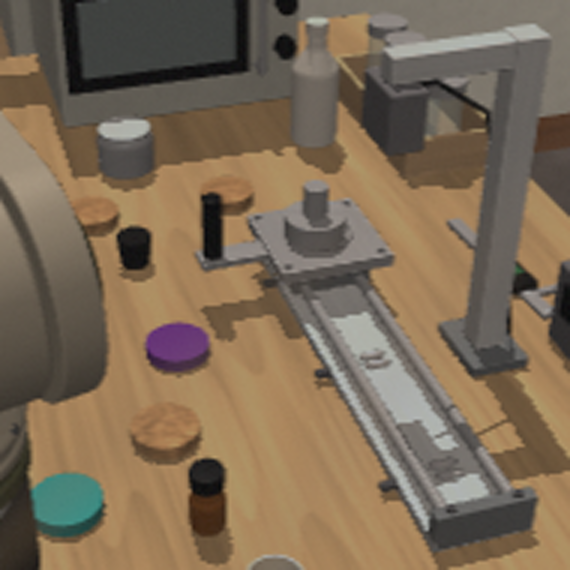

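```bash
python3 - <<'E'
from h import *
p=shot('top')
g=lambda c,x,y,z: np.round(at(p,120+y/4,(160 if c==1 else 320)+x/4,z),4)
for n,a in dict(A=(1,104,255,.014),B=(1,111,466,.014),C=(1,638,427,.014),D=(2,446,360,.014),pur=(1,476,388,.014),TL=(1,262,90,.06),TR=(1,418,75,.06),BR=(1,430,222,.06),BL=(1,272,238,.06),wbase=(1,344,152,.086),hand=(1,347,283,.129-.04),railR=(2,212,65,.038),railRb=(2,228,175,.038),cruc=(2,294,350,.042),vial=(2,158,394,.062),ring=(2,563,272,.022),stop=(1,241,411,.036)).items(): print(n,g(*a)[:2])
E
```

```text
A [0.5964 0.3519]
B [0.4349 0.3514]
C [ 0.428  -0.0384]
D [ 0.4475 -0.3775]
pur [0.4684 0.079 ]
TL [0.6997 0.2181]
TR [0.7009 0.1014]
BR [0.5862 0.1005]
BL [0.5847 0.2165]
wbase [0.6369 0.1567]
hand [0.5384 0.16  ]
railR [ 0.6871 -0.2271]
railRb [ 0.599  -0.2283]
cruc [ 0.4604 -0.2591]
vial [ 0.4338 -0.1534]
ring [ 0.5049 -0.4732]
stop [0.4631 0.2498]
```

```bash
cat >> h.py <<'E'
from scipy.spatial.transform import Rotation as Ro
import json
def Rt(yaw=0,tilt=0):
    # yaw 0: tool x=+y world, tool z=-x (camera on robot side); yaw about world z; tilt leans wrist toward robot
    B=np.array([[0,0,-1],[1,0,0],[0,-1,0.]])
    return Ro.from_euler('z',yaw,degrees=True).as_matrix()@Ro.from_euler('y',-tilt,degrees=True).as_matrix()@B
def plan(pos,R,n,jaw,start=None):
    s=env.observe()
    P=np.array(s['position'],float);M=np.array(s['tool_rot'],float)
    if start is not None: P,M=start
    U,_,V=np.linalg.svd(M); M=U@V
    if R is None: R=M
    P0=P.copy();rows=[]
    total=Ro.from_matrix(M.T@R).as_rotvec(); M0=M.copy()
    for i in range(1,n+1):
        Pi=P0+(np.array(pos)-P0)*i/n; Mi=M0@Ro.from_rotvec(total*i/n).as_matrix()
        d=np.round(M.T@(Pi-P),3); a=np.round(np.degrees(Ro.from_matrix(M.T@Mi).as_rotvec()),1)
        P=P+M@d; M=M@Ro.from_rotvec(np.radians(a)).as_matrix()
        rows.append([(d+0).tolist(),(a+0).tolist(),jaw])
    for i in range(0,n,8): print(json.dumps(rows[i:i+8]))
    print('end',np.round(P,4).tolist(),'maxshift',max(np.abs(r[0]).max() for r in rows),'maxang',max(np.abs(r[1]).max() for r in rows))
    return P,M
def st():
    s=env.observe(); print('t',round(s['time_s'],2),'pos',np.round(s['position'],4).tolist(),'F',np.round(s['ft_force'],1).tolist(),'grip',round(float(s['grip_width']),4),'q',np.round(s['q'],0).tolist()); return s
E
python3 - <<'E'
from h import *
print(Rt(0,30))
plan([.43,.159,.26],Rt(),20,0.085)
E
```

```text
[[ 0.         0.5       -0.8660254]
 [ 1.         0.         0.       ]
 [ 0.        -0.8660254 -0.5      ]]
[[[-0.025, -0.001, 0.023], [0.0, -7.7, 0.0], 0.085], [[-0.022, -0.002, 0.026], [0.0, -7.6, 0.0], 0.085], [[-0.018, -0.001, 0.028], [0.0, -7.7, 0.0], 0.085], [[-0.014, -0.002, 0.031], [0.0, -7.7, 0.0], 0.085], [[-0.01, -0.001, 0.032], [0.0, -7.6, 0.0], 0.085], [[-0.005, -0.002, 0.033], [0.0, -7.7, 0.0], 0.085], [[-0.001, -0.001, 0.034], [0.0, -7.7, 0.0], 0.085], [[0.004, -0.001, 0.034], [0.0, -7.6, 0.0], 0.085]]
[[[0.008, -0.002, 0.033], [0.0, -7.7, 0.0], 0.085], [[0.012, -0.001, 0.031], [0.0, -7.7, 0.0], 0.085], [[0.016, -0.002, 0.03], [0.0, -7.6, 0.0], 0.085], [[0.021, -0.001, 0.027], [0.0, -7.7, 0.0], 0.085], [[0.023, -0.002, 0.024], [0.0, -7.7, 0.0], 0.085], [[0.027, -0.001, 0.021], [0.0, -7.6, 0.0], 0.085], [[0.029, -0.002, 0.017], [0.0, -7.7, 0.0], 0.085], [[0.031, -0.001, 0.013], [0.0, -7.6, 0.0], 0.085]]
[[[0.033, -0.001, 0.008], [0.0, -7.7, 0.0], 0.085], [[0.033, -0.002, 0.005], [0.0, -7.7, 0.0], 0.085], [[0.034, -0.001, 0.0], [0.0, -7.6, 0.0], 0.085], [[0.033, -0.002, -0.005], [0.0, -7.7, 0.0], 0.085]]
end [0.4298, 0.1586, 0.2603] maxshift 0.034 maxang 7.7
```

Request:
carry_out(plan=[[[-0.025,-0.001,0.023],[0.0,-7.7,0.0],0.085],[[-0.022,-0.002,0.026],[0.0,-7.6,0.0],0.085],[[-0.018,-0.001,0.028],[0.0,-7.7,0.0],0.085],[[-0.014,-0.002,0.031],[0.0,-7.7,0.0],0.085],[[-0.01,-0.001,0.032],[0.0,-7.6,0.0],0.085],[[-0.005,-0.002,0.033],[0.0,-7.7,0.0],0.085],[[-0.001,-0.001,0.034],[0.0,-7.7,0.0],0.085],[[0.004,-0.001,0.034],[0.0,-7.6,0.0],0.085]])

```text
time_s: 2.4
position: [0.3207, -0.2301, 0.2425]
tool_rot: [[1.0, 0.0, 0.031], [-0.031, -0.0, 1.0], [0.0, -1.0, -0.0]]
ft_force: [-0.1, 0.5, -0.2]
grip_width: 0.0853
```

Request:
carry_out(plan=[[[0.008,-0.002,0.033],[0.0,-7.7,0.0],0.085],[[0.012,-0.001,0.031],[0.0,-7.7,0.0],0.085],[[0.016,-0.002,0.03],[0.0,-7.6,0.0],0.085],[[0.021,-0.001,0.027],[0.0,-7.7,0.0],0.085],[[0.023,-0.002,0.024],[0.0,-7.7,0.0],0.085],[[0.027,-0.001,0.021],[0.0,-7.6,0.0],0.085],[[0.029,-0.002,0.017],[0.0,-7.7,0.0],0.085],[[0.031,-0.001,0.013],[0.0,-7.6,0.0],0.085]])

```text
time_s: 3.4
position: [0.3933, 0.0302, 0.2546]
tool_rot: [[0.507, 0.001, -0.862], [0.862, -0.0, 0.507], [0.0, -1.0, -0.001]]
ft_force: [0.6, -0.4, -1.0]
grip_width: 0.085
```

Request:
carry_out(plan=[[[0.033,-0.001,0.008],[0.0,-7.7,0.0],0.085],[[0.033,-0.002,0.005],[0.0,-7.7,0.0],0.085],[[0.034,-0.001,0.0],[0.0,-7.6,0.0],0.085],[[0.033,-0.002,-0.005],[0.0,-7.7,0.0],0.085],[[0,0,0],[0,0,0],0.085]])

```text
time_s: 4.03
position: [0.43, 0.16, 0.2603]
tool_rot: [[-0.003, 0.0, -1.0], [1.0, 0.0, -0.003], [0.0, -1.0, -0.0]]
ft_force: [-0.6, -0.1, 0.2]
grip_width: 0.0847
```

```bash
python3 - <<'E'
from h import *
s=st(); print(np.round(s['tool_rot'],3).tolist())
p=shot('wrist','w1.png'); q=shot('top','t1.png')
E
```

```text
t 4.03 pos [0.43, 0.16, 0.2603] F [-0.6, -0.1, 0.2] grip 0.0847 q [6.0, 11.0, 85.0, 0.0, 84.0, -85.0]
[[-0.003, 0.0, -1.0], [1.0, 0.0, -0.003], [0.0, -1.0, -0.0]]
```

View pics/w1.png

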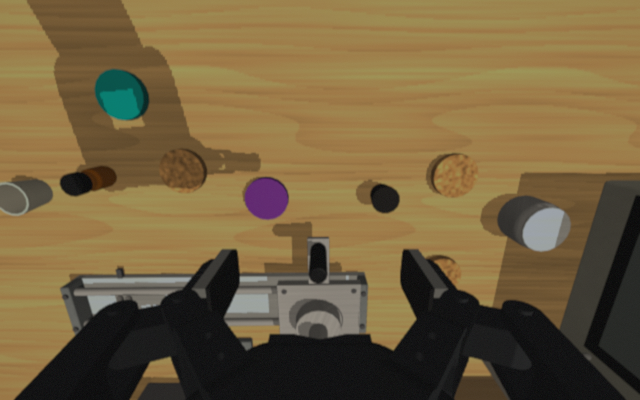

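View pics/t1.png

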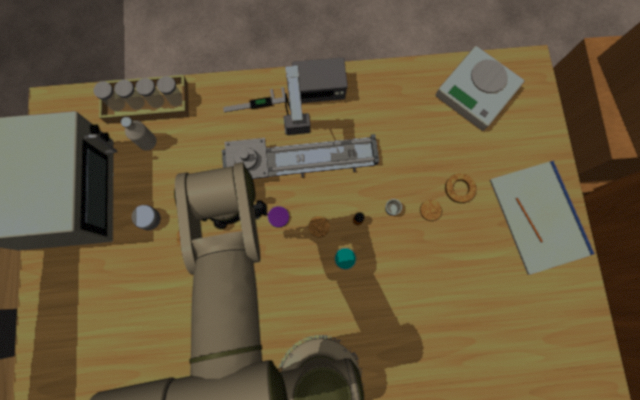

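```bash
python3 - <<'E'
from h import *
s=env.observe(); p=shot('wrist'); 
im=cv2.cvtColor(p['image'],cv2.COLOR_RGB2BGR)
cv2.imwrite('pics/w1c.png',cv2.resize(im[220:350,240:400],None,fx=4,fy=4,interpolation=cv2.INTER_CUBIC))
for z in (.04,.05,.06,.08,.1,.12): print(z,np.round(proj(p,[.528,.159,z],s),1))
print('plate',np.round(proj(p,[.643,.159,.06],s),1),np.round(proj(p,[.583,.159,.06],s),1),'knobtop',np.round(proj(p,[.64,.158,.12],s),1))
g=lambda x,y,z:np.round(at(p,220+y/4,240+x/4,z,s),4)
for r,c,z,n in [(172,183,.014,'C'),(175,455,.014,'B'),(95,121,.014,'turq'),(198,266,.014,'pur'),(197,385,.036,'stop')]: print(n,np.round(at(p,r,c,z,s)[:2],4))
E
```

```text
0.04 [243. 320.]
0.05 [246.1 320. ]
0.06 [249.3 320. ]
0.08 [256.3 320. ]
0.1 [264.2 320. ]
0.12 [272.9 320.1]
plate [319.6 320. ] [284.4 320. ] knobtop [350.6 319.3]
C [ 0.4298 -0.0356]
B [0.4345 0.3515]
turq [ 0.3272 -0.1024]
pur [0.4684 0.0802]
stop [0.4607 0.2485]
```

View pics/w1c.png

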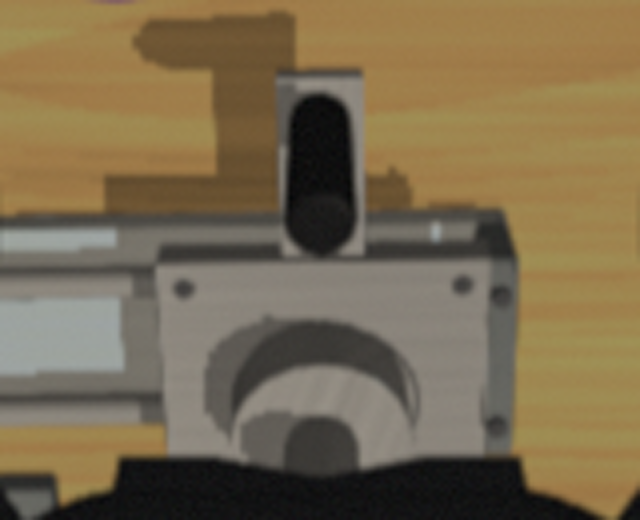

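```bash
python3 - <<'E'
from h import *
R=Rt(0,25)
a=plan([.485,.159,.196],R,4,0.085)
b=plan([.536,.159,.087],R,4,0.085,start=a)
E
```

```text
[[[0.0, 0.016, -0.014], [-6.3, 0.0, 0.0], 0.085], [[0.0, 0.018, -0.012], [-6.2, 0.0, 0.0], 0.085], [[0.001, 0.018, -0.01], [-6.3, -0.1, 0.0], 0.085], [[0.0, 0.02, -0.008], [-6.2, 0.0, 0.0], 0.085]]
end [0.4851, 0.159, 0.1959] maxshift 0.02 maxang 6.3
[[[0.0, 0.03, 0.0], [0.0, 0.0, 0.0], 0.085], [[0.0, 0.03, 0.0], [0.0, 0.0, 0.0], 0.085], [[0.0, 0.03, 0.0], [0.0, 0.0, 0.0], 0.085], [[0.0, 0.03, 0.0], [0.0, 0.0, 0.0], 0.085]]
end [0.5358, 0.1589, 0.0871] maxshift 0.03 maxang 0.0
```

Request:
carry_out(plan=[[[0.0,0.016,-0.014],[-6.3,0.0,0.0],0.085],[[0.0,0.018,-0.012],[-6.2,0.0,0.0],0.085],[[0.001,0.018,-0.01],[-6.3,-0.1,0.0],0.085],[[0.0,0.02,-0.008],[-6.2,0.0,0.0],0.085],[[0,0,0],[0,0,0],0.085]])

```text
time_s: 4.8
position: [0.484, 0.1587, 0.1948]
tool_rot: [[0.0, 0.419, -0.908], [1.0, -0.001, -0.0], [-0.001, -0.908, -0.419]]
ft_force: [-0.1, 1.0, 0.6]
grip_width: 0.0847
```

Request:
carry_out(plan=[[[0.0,0.03,0.0],[0.0,0.0,0.0],0.085],[[0.0,0.03,0.0],[0.0,0.0,0.0],0.085],[[0.0,0.03,0.0],[0.0,0.0,0.0],0.085],[[0.0,0.03,0.0],[0.0,0.0,0.0],0.085],[[0,0,0],[0,0,0],0.028],[[0,0,0],[0,0,0],0.028],[[0,0,0],[0,0,0],0.028],[[0,0,0],[0,0,0],0.028]], force=20)

```text
time_s: 5.8
position: [0.5361, 0.1597, 0.0882]
tool_rot: [[-0.002, 0.424, -0.906], [1.0, 0.0, -0.002], [-0.0, -0.906, -0.424]]
ft_force: [0.2, 0.2, -0.7]
grip_width: 0.0277
```

```bash
python3 - <<'E'
from h import *
s=st(); print(np.round(s['tool_rot'],3).tolist())
p=shot('wrist','w2.png'); q=shot('side','s2.png')
E
```

```text
t 5.8 pos [0.5361, 0.1597, 0.0882] F [0.2, 0.2, -0.7] grip 0.0277 q [6.0, 25.0, 103.0, -5.0, 27.0, -81.0]
[[-0.002, 0.424, -0.906], [1.0, 0.0, -0.002], [-0.0, -0.906, -0.424]]
```

View pics/w2.png

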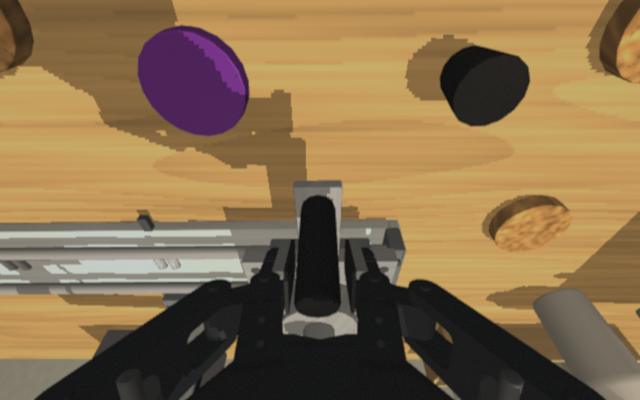

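View pics/s2.png

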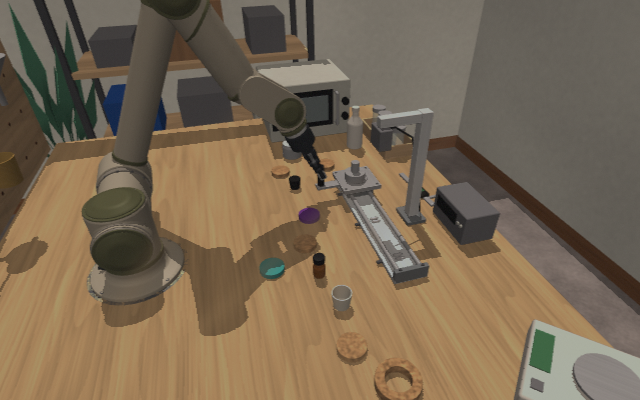

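Request:
carry_out(plan=[[[-0.006,0,0],[0,0,0],0.028],[[-0.01,0,0],[0,0,0],0.028],[[-0.016,0,0],[0,0,0],0.028],[[-0.016,0,0],[0,0,0],0.028],[[-0.016,0,0],[0,0,0],0.028],[[-0.016,0,0],[0,0,0],0.028]])

```text
time_s: 6.65
position: [0.5364, 0.079, 0.0875]
tool_rot: [[-0.001, 0.423, -0.906], [1.0, 0.0, -0.001], [-0.0, -0.906, -0.423]]
ft_force: [0.8, 1.9, -1.0]
grip_width: 0.028
```

```bash
python3 - <<'E'
from h import *
s=st(); p=shot('wrist','w3.png'); q=shot('side','s3.png')
E
```

```text
t 6.65 pos [0.5364, 0.079, 0.0875] F [0.8, 1.9, -1.0] grip 0.028 q [-5.0, 23.0, 106.0, 5.0, 26.0, -99.0]
```

View pics/s3.png

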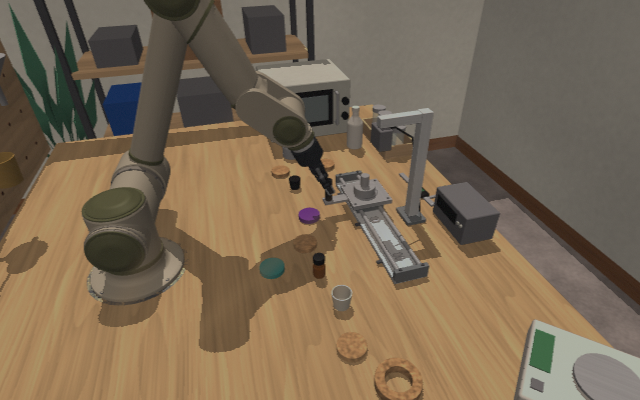

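Request:
carry_out(plan=[[[-0.016,0,0],[0,0,0],0.028],[[-0.016,0,0],[0,0,0],0.028],[[-0.016,0,0],[0,0,0],0.028],[[-0.016,0,0],[0,0,0],0.028],[[-0.016,0,0],[0,0,0],0.028],[[-0.016,0,0],[0,0,0],0.028],[[-0.016,0,0],[0,0,0],0.028]])

```text
time_s: 7.62
position: [0.5364, -0.0322, 0.0874]
tool_rot: [[-0.002, 0.423, -0.906], [1.0, 0.001, -0.002], [-0.0, -0.906, -0.423]]
ft_force: [1.6, 2.0, -0.2]
grip_width: 0.0281
```

Request:
carry_out(plan=[[[-0.016,0,0],[0,0,0],0.028],[[-0.016,0,0],[0,0,0],0.028],[[-0.016,0,0],[0,0,0],0.028],[[-0.016,0,0],[0,0,0],0.028],[[-0.016,0,0],[0,0,0],0.028],[[-0.016,0,0],[0,0,0],0.028],[[-0.01,0,0],[0,0,0],0.028],[[0,0,0],[0,0,0],0.028]])

```text
time_s: 8.62
position: [0.5365, -0.1386, 0.0873]
tool_rot: [[-0.001, 0.422, -0.906], [1.0, 0.0, -0.001], [-0.0, -0.906, -0.422]]
ft_force: [-0.3, 0.2, -0.2]
grip_width: 0.0281
```

Request:
carry_out(plan=[[[-0.008,0,0],[0,0,0],0.028],[[-0.003,0,0],[0,0,0],0.028],[[0,0,0],[0,0,0],0.028],[[0,0,0],[0,0,0],0.028]])

```text
time_s: 9.12
position: [0.5365, -0.1492, 0.0874]
tool_rot: [[-0.002, 0.423, -0.906], [1.0, 0.0, -0.002], [-0.0, -0.906, -0.423]]
ft_force: [-0.1, -0.6, -0.3]
grip_width: 0.0278
```

```bash
python3 - <<'E'
from h import *
s=st(); p=shot('wrist','w4.png'); q=shot('top','t4.png')
im=cv2.cvtColor(q['image'],cv2.COLOR_RGB2BGR)
cv2.imwrite('pics/t4c.png',cv2.resize(im[120:270,280:480],None,fx=4,fy=4,interpolation=cv2.INTER_CUBIC))
E
```

```text
t 9.12 pos [0.5365, -0.1492, 0.0874] F [-0.1, -0.6, -0.3] grip 0.0278 q [-34.0, 25.0, 103.0, 26.0, 34.0, -143.0]
```

View pics/t4c.png

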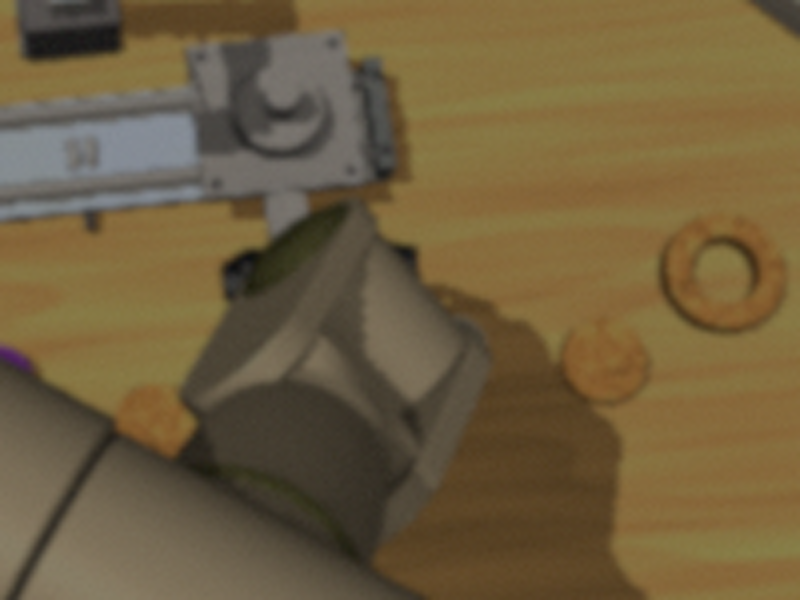

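View pics/w4.png

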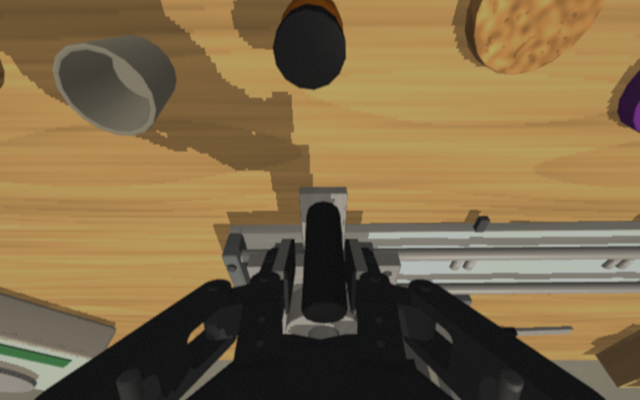

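Request:
carry_out(plan=[[[-0.005,0,0],[0,0,0],0.028],[[-0.004,0,0],[0,0,0],0.028],[[-0.003,0,0],[0,0,0],0.028],[[-0.002,0,0],[0,0,0],0.028],[[0,0,0],[0,0,0],0.028],[[0,0,0],[0,0,0],0.028]])

```text
time_s: 9.98
position: [0.5365, -0.1635, 0.0874]
tool_rot: [[-0.001, 0.423, -0.906], [1.0, -0.0, -0.001], [-0.001, -0.906, -0.423]]
ft_force: [-0.3, 1.1, 0.6]
grip_width: 0.0279
```

```bash
python3 - <<'E'
from h import *
s=st(); p=shot('wrist','w5.png'); q=shot('top','t5.png')
im=cv2.cvtColor(q['image'],cv2.COLOR_RGB2BGR)
cv2.imwrite('pics/t5c.png',cv2.resize(im[120:220,300:420],None,fx=6,fy=6,interpolation=cv2.INTER_CUBIC))
E
```

```text
t 9.97 pos [0.5365, -0.1635, 0.0874] F [-0.3, 1.1, 0.6] grip 0.0279 q [-36.0, 25.0, 103.0, 26.0, 34.0, -145.0]
```

View pics/t5c.png

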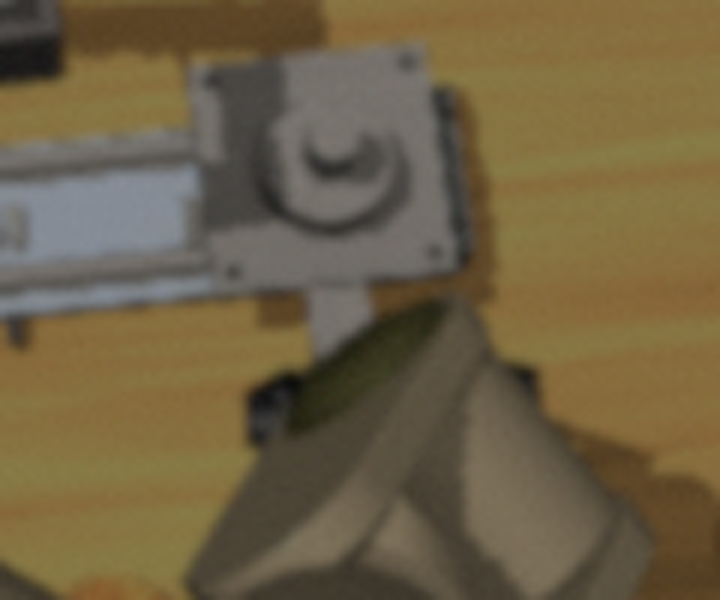

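View pics/w5.png

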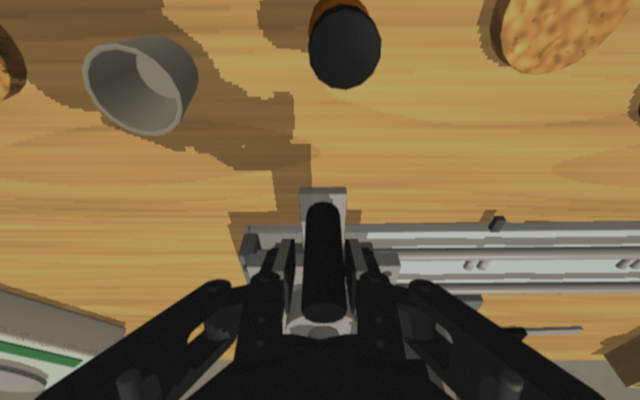

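Request:
carry_out(plan=[[[-0.002,0,0],[0,0,0],0.028],[[-0.001,0,0],[0,0,0],0.028],[[0,0,0],[0,0,0],0.028]])

```text
time_s: 10.45
position: [0.5365, -0.1655, 0.0874]
tool_rot: [[-0.002, 0.422, -0.906], [1.0, 0.002, -0.001], [0.001, -0.906, -0.422]]
ft_force: [1.4, 5.9, 0.8]
grip_width: 0.0279
```

```bash
python3 - <<'E'
from h import *
s=st(); q=shot('top')
c=[]
for x,y in [(190,68),(425,45),(460,268),(212,295)]: c.append(at(q,120+y/6,300+x/6,.06)[:2])
print(np.round(c,4),np.mean(c,0)); print('w',at(q,120+165/6,300+336/6,.086))
E
```

```text
t 10.45 pos [0.5365, -0.1655, 0.0874] F [1.4, 5.9, 0.8] grip 0.0279 q [-36.0, 25.0, 102.0, 26.0, 35.0, -145.0]
[[ 0.706  -0.1011]
 [ 0.7074 -0.2199]
 [ 0.5898 -0.2229]
 [ 0.5872 -0.0998]] [ 0.64758247 -0.16093865]
w [ 0.63953978 -0.16448649  0.086     ]
```

Request:
carry_out(plan=[[[0.003,0,0],[0,0,0],0.04],[[0,0,0],[0,0,0],0.07],[[0,0,0],[0,0,0],0.085],[[0,-0.02,0],[0,0,0],0.085],[[0,-0.03,0],[0,0,0],0.085],[[0,-0.04,0],[0,0,0],0.085],[[0,-0.04,0],[0,0,0],0.085]])

```text
time_s: 11.38
position: [0.4809, -0.1634, 0.2062]
tool_rot: [[-0.001, 0.422, -0.906], [1.0, 0.0, -0.001], [-0.001, -0.906, -0.422]]
ft_force: [0.5, -0.3, -0.3]
grip_width: 0.0851
```

```bash
python3 - <<'E'
from h import *
s=st()
a=plan([.48,-.161,.27],Rt(0,0),5,0.085)
E
```

```text
t 11.38 pos [0.4809, -0.1634, 0.2062] F [0.5, -0.3, -0.3] grip 0.0851 q [-41.0, 10.0, 100.0, 20.0, 52.0, -141.0]
[[[0.0, -0.012, -0.005], [5.0, 0.0, 0.0], 0.085], [[0.001, -0.012, -0.004], [5.0, 0.0, 0.0], 0.085], [[0.0, -0.012, -0.004], [5.0, 0.0, 0.0], 0.085], [[0.001, -0.013, -0.002], [5.0, 0.1, 0.0], 0.085], [[0.0, -0.012, -0.001], [5.0, 0.0, 0.0], 0.085]]
end [0.4805, -0.1614, 0.2697] maxshift 0.013 maxang 5.0
```

Request:
carry_out(plan=[[[0.0,-0.012,-0.005],[5.0,0.0,0.0],0.085],[[0.001,-0.012,-0.004],[5.0,0.0,0.0],0.085],[[0.0,-0.012,-0.004],[5.0,0.0,0.0],0.085],[[0.001,-0.013,-0.002],[5.0,0.1,0.0],0.085],[[0.0,-0.012,-0.001],[5.0,0.0,0.0],0.085],[[0,0,0],[0,0,0],0.085]])

```text
time_s: 12.12
position: [0.482, -0.1615, 0.2688]
tool_rot: [[-0.001, 0.002, -1.0], [1.0, -0.001, -0.001], [-0.001, -1.0, -0.002]]
ft_force: [0.7, -0.3, 0.5]
grip_width: 0.0853
```

```bash
python3 - <<'E'
from h import *
s=st(); p=shot('wrist','w6.png'); im=cv2.cvtColor(p['image'],cv2.COLOR_RGB2BGR)
cv2.imwrite('pics/w6c.png',cv2.resize(im[220:350,240:400],None,fx=4,fy=4,interpolation=cv2.INTER_CUBIC))
for X in ([.643,-.161,.06],[.703,-.161,.06],[.583,-.221,.06],[.583,-.101,.06],[.64,-.16,.12]): print(np.round(proj(p,X,s),1))
E
```

```text
t 12.12 pos [0.482, -0.1615, 0.2688] F [0.7, -0.3, 0.5] grip 0.0853 q [-32.0, 16.0, 77.0, 0.0, 87.0, -122.0]
[285.2 319.9]
[319.4 319.9]
[247.8 277. ]
[247.9 362.9]
[311.  320.7]
```

View pics/w6c.png

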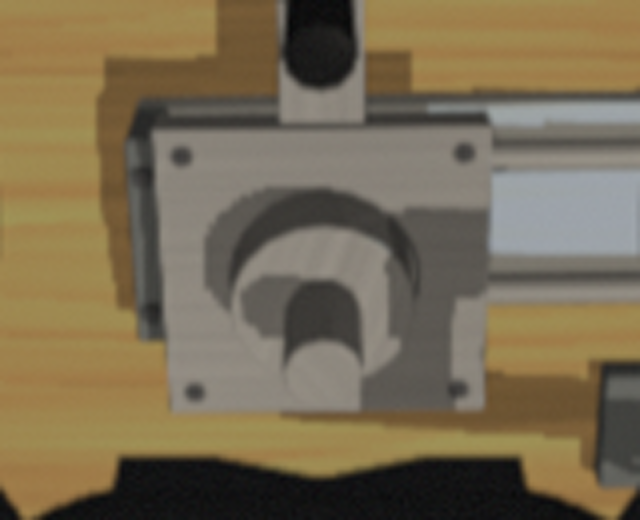

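View pics/w6.png

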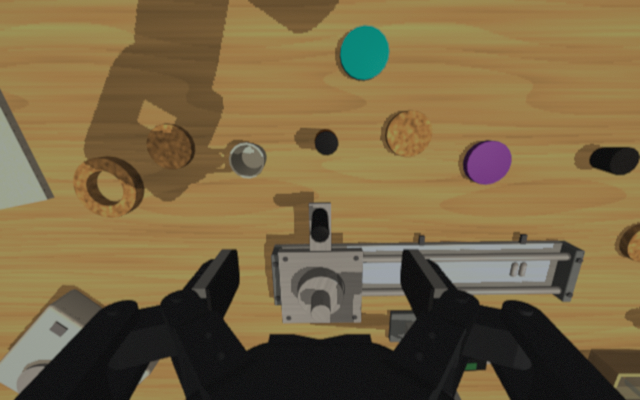

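```bash
python3 - <<'E'
from h import *
s=st(); p=shot('wrist')
def C(l,z): 
    c=np.array([at(p,220+y/4,240+x/4,z,s)[:2] for x,y in l]); return np.round(c,4).tolist(),np.round(c.mean(0),4)
print(C([(152,130),(488,127),(170,410),(485,410)],.06))
print(C([(181,156),(464,152),(194,391),(458,389)],.06))
print('knob',C([(323,378)],.12))
print('wtop',C([(323,303)],.086))  # disc top ellipse
print('post',C([(320,52)],.127))
for n,r,c,z in [('C',133,409,.014),('D',146,171,.014),('cruc',160,247,.042),('vial',142,326,.062),('ring',187,108,.022)]: print(n,np.round(at(p,r,c,z,s)[:2],4))
E
```

```text
t 12.18 pos [0.4814, -0.1613, 0.2682] F [-0.1, -0.5, -0.0] grip 0.0853 q [-32.0, 16.0, 77.0, 0.0, 87.0, -122.0]
([[0.5892, -0.2194], [0.588, -0.1017], [0.7074, -0.2177], [0.7074, -0.0975]], array([ 0.648 , -0.1591]))
([[0.5994, -0.2096], [0.5977, -0.1098], [0.6987, -0.2082], [0.6978, -0.1082]], array([ 0.6484, -0.1589]))
knob ([[0.644, -0.1597]], array([ 0.644 , -0.1597]))
wtop ([[0.6411, -0.1595]], array([ 0.6411, -0.1595]))
post ([[0.5305, -0.1607]], array([ 0.5305, -0.1607]))
C [ 0.4288 -0.0367]
D [ 0.4466 -0.3708]
cruc [ 0.4622 -0.2577]
vial [ 0.437  -0.1532]
ring [ 0.5042 -0.4667]
```

```bash
python3 - <<'E'
from h import *
a=plan([.643,-.160,.19],Rt(),6,0.07)
b=plan([.643,-.160,.089],Rt(),5,0.07,start=a)
E
```

```text
[[[0.0, 0.013, -0.027], [0.0, 0.0, 0.0], 0.07], [[0.0, 0.013, -0.027], [0.0, 0.0, 0.0], 0.07], [[0.001, 0.013, -0.027], [0.0, 0.0, 0.0], 0.07], [[0.0, 0.013, -0.027], [0.0, 0.0, 0.0], 0.07], [[0.0, 0.013, -0.027], [0.0, 0.0, 0.0], 0.07], [[0.0, 0.013, -0.027], [0.0, 0.0, 0.0], 0.07]]
end [0.643, -0.1602, 0.1901] maxshift 0.027 maxang 0.0
[[[0.0, 0.02, 0.0], [0.0, 0.0, 0.0], 0.07], [[0.0, 0.02, 0.0], [0.0, 0.0, 0.0], 0.07], [[0.0, 0.021, 0.0], [0.0, 0.0, 0.0], 0.07], [[0.0, 0.02, 0.0], [0.0, 0.0, 0.0], 0.07], [[0.0, 0.02, 0.0], [0.0, 0.0, 0.0], 0.07]]
end [0.6431, -0.1602, 0.0891] maxshift 0.021 maxang 0.0
```

Request:
carry_out(plan=[[[0.0,0.013,-0.027],[0.0,0.0,0.0],0.07],[[0.0,0.013,-0.027],[0.0,0.0,0.0],0.07],[[0.001,0.013,-0.027],[0.0,0.0,0.0],0.07],[[0.0,0.013,-0.027],[0.0,0.0,0.0],0.07],[[0.0,0.013,-0.027],[0.0,0.0,0.0],0.07],[[0.0,0.013,-0.027],[0.0,0.0,0.0],0.07],[[0,0,0],[0,0,0],0.07]])

```text
time_s: 13.1
position: [0.6431, -0.1603, 0.1883]
tool_rot: [[0.0, -0.002, -1.0], [1.0, 0.001, 0.0], [0.001, -1.0, 0.002]]
ft_force: [-0.7, -0.3, 0.5]
grip_width: 0.07
```

```bash
python3 - <<'E'
from h import *
s=st(); p=shot('wrist','w7.png')
for X in ([.643,-.16,.12],[.643,-.16,.086],[.648,-.16,.06],[.643,-.173,.12],[.643,-.147,.12]): print(np.round(proj(p,X,s),1))
E
```

```text
t 13.1 pos [0.6431, -0.1603, 0.1883] F [-0.7, -0.3, 0.5] grip 0.07 q [-24.0, 35.0, 58.0, 0.0, 87.0, -114.0]
[213.  319.7]
[201.  319.6]
[198.4 319.6]
[213.1 303.5]
[213.  335.8]
```

View pics/w7.png

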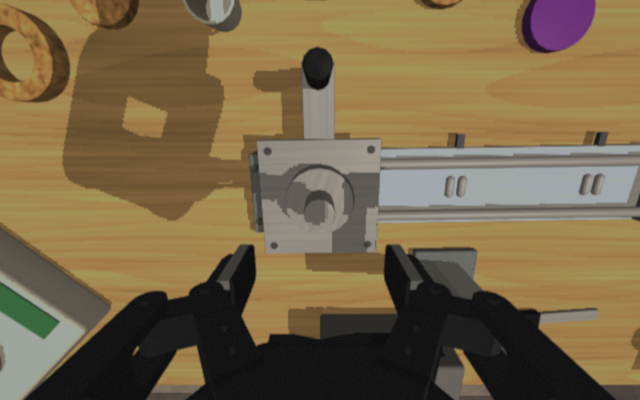

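```bash
python3 - <<'E'
from h import *
s=st(); p=shot('wrist')
im=cv2.cvtColor(p['image'],cv2.COLOR_RGB2BGR)
cv2.imwrite('pics/w7c.png',cv2.resize(im[125:265,245:395],None,fx=5,fy=5,interpolation=cv2.INTER_CUBIC))
E
```

```text
t 13.15 pos [0.6426, -0.1604, 0.1895] F [0.0, -0.1, 0.2] grip 0.0697 q [-24.0, 35.0, 58.0, 0.0, 87.0, -114.0]
```

View pics/w7c.png

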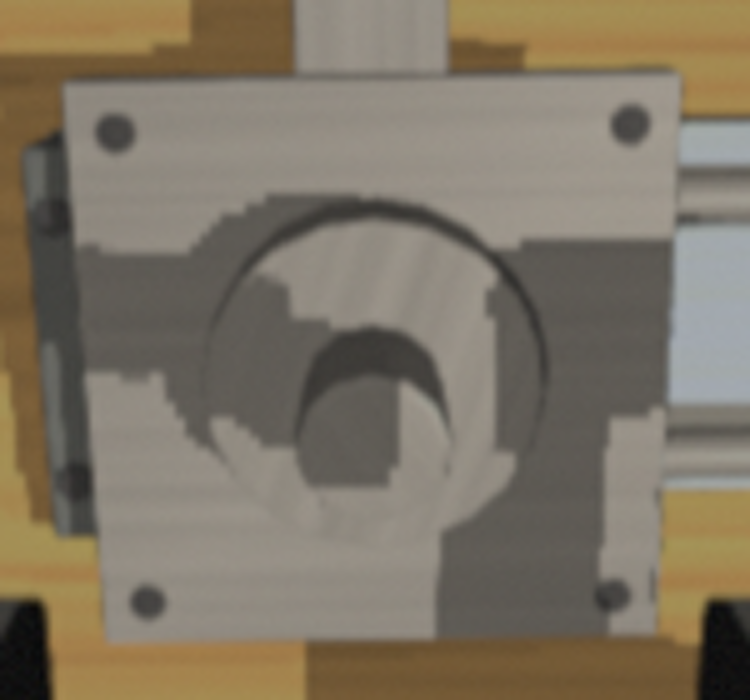

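```bash
python3 - <<'E'
from h import *
s=st(); p=shot('wrist')
def C(l,z): 
    c=np.array([at(p,125+y/5,245+x/5,z,s)[:2] for x,y in l]); return np.round(c,4).tolist(),np.round(c.mean(0),4)
print(C([(115,133),(631,124),(148,602),(612,595)],.06))
print(C([(63,82),(680,71),(105,641),(657,634)],.06))
print('knob',C([(375,445)],.12)); print('wtop',C([(377,380)],.086))
E
```

```text
t 13.2 pos [0.6424, -0.1605, 0.1904] F [0.1, 0.6, -0.8] grip 0.0703 q [-24.0, 35.0, 58.0, 0.0, 87.0, -114.0]
([[0.6006, -0.2107], [0.5989, -0.11], [0.7012, -0.209], [0.6996, -0.1087]], array([ 0.6501, -0.1596]))
([[0.5908, -0.2202], [0.5888, -0.1011], [0.7105, -0.2189], [0.7089, -0.0985]], array([ 0.6498, -0.1597]))
knob ([[0.644, -0.16]], array([ 0.644, -0.16 ]))
wtop ([[0.6432, -0.1596]], array([ 0.6432, -0.1596]))
```

Request:
carry_out(plan=[[[0.0,0.02,-0.001],[0.0,0.0,0.0],0.07],[[0.0,0.02,0.0],[0.0,0.0,0.0],0.07],[[0.0,0.02,0.0],[0.0,0.0,0.0],0.07],[[0.0,0.02,0.0],[0.0,0.0,0.0],0.07],[[0.0,0.02,0.0],[0.0,0.0,0.0],0.07],[[0.0,0.0,0.0],[0.0,0.0,0.0],0.07]], force=60)

```text
time_s: 14.0
position: [0.6431, -0.1604, 0.0902]
tool_rot: [[0.001, -0.002, -1.0], [1.0, 0.001, 0.001], [0.001, -1.0, 0.002]]
ft_force: [0.6, -0.0, -0.4]
grip_width: 0.0697
```

Request:
carry_out(plan=[[[0.0,0.0,0.0],[0.0,0.0,0.0],0.02],[[0.0,0.0,0.0],[0.0,0.0,0.0],0.02],[[0.0,0.0,0.0],[0.0,0.0,0.0],0.02],[[0.0,0.0,0.0],[0.0,0.0,0.0],0.02],[[0.0,0.0,0.0],[0.0,0.0,0.0],0.02]])

```text
time_s: 14.62
position: [0.6444, -0.1606, 0.0919]
tool_rot: [[0.0, 0.001, -1.0], [1.0, -0.001, 0.0], [-0.001, -1.0, -0.001]]
ft_force: [-1.1, -0.1, 6.0]
grip_width: 0.0245
```

```bash
python3 - <<'E'
from h import *
s=st(); p=shot('wrist','w8.png')
E
```

```text
t 14.62 pos [0.6444, -0.1606, 0.0919] F [-1.1, -0.1, 6.0] grip 0.0245 q [-24.0, 40.0, 66.0, -0.0, 74.0, -114.0]
```

View pics/w8.png

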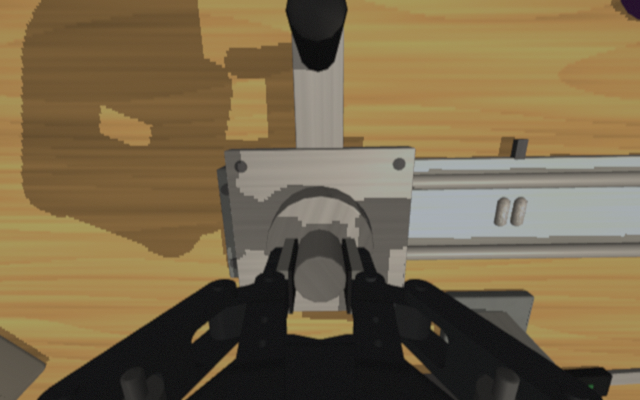

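Request:
carry_out(plan=[[[0.0,-0.01,0.0],[0.0,0.0,0.0],0.02],[[0.0,-0.015,0.0],[0.0,0.0,0.0],0.02],[[-0.01,-0.02,0.0],[0.0,0.0,0.0],0.02],[[-0.025,-0.01,0.002],[0.0,0.0,0.0],0.02],[[-0.03,0.0,0.003],[0.0,0.0,0.0],0.02],[[-0.03,0.0,0.003],[0.0,0.0,0.0],0.02],[[-0.03,0.0,0.003],[0.0,0.0,0.0],0.02],[[-0.025,0.0,0.003],[0.0,0.0,0.0],0.02]])

```text
time_s: 15.68
position: [0.6294, -0.3127, 0.1454]
tool_rot: [[0.001, -0.001, -1.0], [1.0, -0.0, 0.001], [-0.0, -1.0, 0.001]]
ft_force: [0.3, 1.1, -6.7]
grip_width: 0.0247
```

```bash
python3 - <<'E'
from h import *
s=st(); q=shot('top','t8.png'); p=shot('wrist','w9.png')
E
```

```text
t 15.68 pos [0.6294, -0.3127, 0.1454] F [0.3, 1.1, -6.7] grip 0.0247 q [-36.0, 41.0, 54.0, -0.0, 85.0, -126.0]
```

View pics/w9.png

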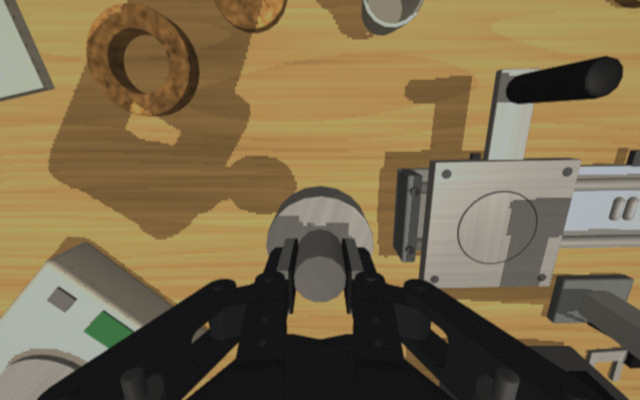

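Request:
carry_out(plan=[[[0.0,0.025,0.0],[0.0,0.0,0.0],0.02],[[0.0,0.03,0.0],[0.0,0.0,0.0],0.02],[[0.0,0.03,0.0],[0.0,0.0,0.0],0.02],[[0.0,0.015,0.0],[0.0,0.0,0.0],0.02],[[0.0,0.008,0.0],[0.0,0.0,0.0],0.02],[[0.0,0.004,0.0],[0.0,0.0,0.0],0.02],[[0.0,0.0,0.0],[0.0,0.0,0.0],0.02]])

```text
time_s: 16.65
position: [0.6303, -0.3106, 0.0343]
tool_rot: [[0.0, 0.001, -1.0], [1.0, -0.001, 0.0], [-0.001, -1.0, -0.001]]
ft_force: [-0.3, -0.2, -5.5]
grip_width: 0.0242
```

Request:
carry_out(plan=[[[0.0,0.002,0.0],[0.0,0.0,0.0],0.02],[[0.0,0.001,0.0],[0.0,0.0,0.0],0.02],[[0.0,0.0,0.0],[0.0,0.0,0.0],0.02]])

```text
time_s: 17.02
position: [0.6304, -0.3107, 0.032]
tool_rot: [[0.0, 0.001, -1.0], [1.0, -0.001, 0.0], [-0.001, -1.0, -0.001]]
ft_force: [-2.1, 1.7, 3.3]
grip_width: 0.024
```

Request:
carry_out(plan=[[[0.0,0.0,0.0],[0.0,0.0,0.0],0.06],[[0.0,0.0,0.0],[0.0,0.0,0.0],0.085],[[0.0,-0.01,0.0],[0.0,0.0,0.0],0.085],[[0.0,-0.04,0.0],[0.0,0.0,0.0],0.085],[[0.0,-0.05,0.0],[0.0,0.0,0.0],0.085],[[0.0,-0.05,0.0],[0.0,0.0,0.0],0.085]])

```text
time_s: 17.77
position: [0.63, -0.3103, 0.1831]
tool_rot: [[0.0, 0.001, -1.0], [1.0, -0.001, 0.0], [-0.001, -1.0, -0.001]]
ft_force: [0.1, -0.9, 0.7]
grip_width: 0.0849
```

```bash
python3 - <<'E'
from h import *
s=st(); p=shot('wrist','w10.png'); q=shot('top','t10.png')
a=plan([.447,-.372,.15],Rt(-20),6,0.085)
E
```

```text
t 17.77 pos [0.63, -0.3103, 0.1831] F [0.1, -0.9, 0.7] grip 0.0849 q [-36.0, 39.0, 51.0, -0.0, 90.0, -126.0]
[[[-0.01, 0.006, 0.031], [0.1, 3.3, -0.1], 0.085], [[-0.012, 0.006, 0.03], [0.1, 3.4, 0.0], 0.085], [[-0.013, 0.007, 0.03], [0.1, 3.3, -0.1], 0.085], [[-0.016, 0.006, 0.028], [0.1, 3.3, 0.0], 0.085], [[-0.017, 0.006, 0.028], [0.2, 3.4, -0.1], 0.085], [[-0.018, 0.007, 0.027], [0.1, 3.3, 0.0], 0.085]]
end [0.4466, -0.3718, 0.1497] maxshift 0.031 maxang 3.4
```

View pics/w10.png

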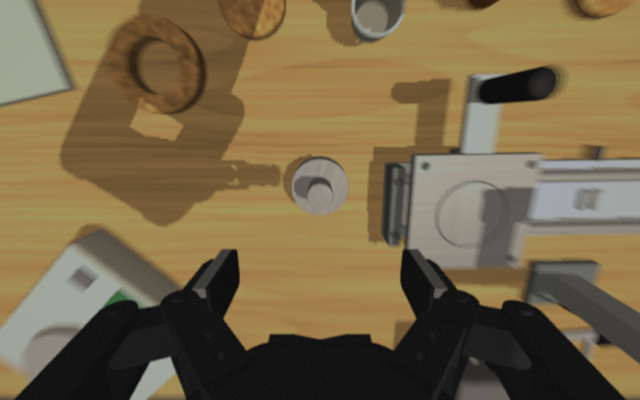

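View pics/t10.png

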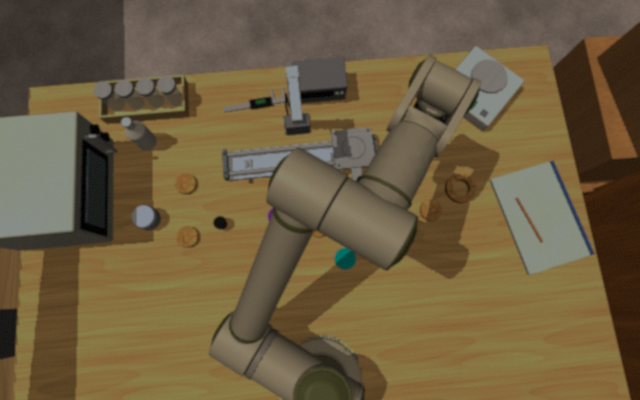

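Request:
carry_out(plan=[[[-0.01,0.006,0.031],[0.1,3.3,-0.1],0.085],[[-0.012,0.006,0.03],[0.1,3.4,0.0],0.085],[[-0.013,0.007,0.03],[0.1,3.3,-0.1],0.085],[[-0.016,0.006,0.028],[0.1,3.3,0.0],0.085],[[-0.017,0.006,0.028],[0.2,3.4,-0.1],0.085],[[-0.018,0.007,0.027],[0.1,3.3,0.0],0.085],[[0.0,0.0,0.0],[0.0,0.0,0.0],0.085]])

```text
time_s: 18.75
position: [0.4429, -0.3708, 0.1433]
tool_rot: [[0.345, -0.012, -0.939], [0.939, 0.008, 0.345], [0.003, -1.0, 0.014]]
ft_force: [-0.8, -0.0, 0.3]
grip_width: 0.0851
```

```bash
python3 - <<'E'
from h import *
s=st(); p=shot('wrist','w11.png')
for r in env.outline_of('disc1_center',p)[:3]: print(r['conf'],r['pixel'],np.round(at(p,*r['pixel'],.012,s),4), r['mask'].sum())
E
```

```text
t 18.75 pos [0.4429, -0.3708, 0.1433] F [-0.8, -0.0, 0.3] grip 0.0851 q [-52.0, 29.0, 77.0, -0.0, 74.0, -121.0]
0.7 [198.5, 319.0] [ 0.447  -0.3724  0.012 ] 2984
```

View pics/w11.png

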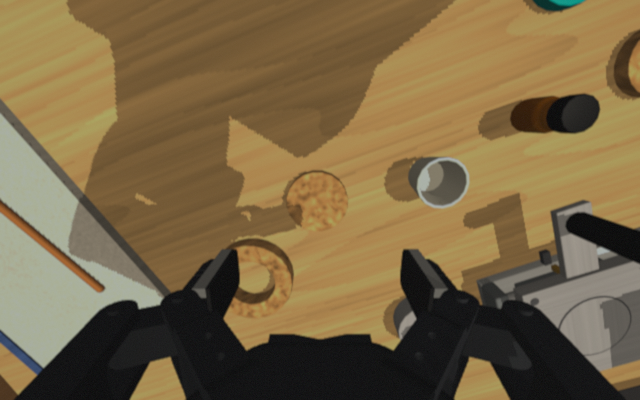

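```bash
cat >> h.py <<'E'
def fit(p,mask,s,z0,z1,r):
    """centre of vertical cylinder from mask centroid"""
    rr,cc=np.nonzero(mask); m=np.array([rr.mean(),cc.mean()])
    xy=at(p,*m,(z0+z1)/2,s)[:2]
    th=np.linspace(0,2*np.pi,60,endpoint=False)
    for _ in range(6):
        pts=[proj(p,[xy[0]+r*np.cos(t),xy[1]+r*np.sin(t),z],s)[::-1] for z in (z0,z1) for t in th]
        h=cv2.convexHull(np.array(pts,np.float32)); M=cv2.moments(h); c=np.array([M['m01'],M['m10']])/M['m00']
        e=m-c; J=np.array([np.array(proj(p,[xy[0]+d[0],xy[1]+d[1],z1],s))-np.array(proj(p,[xy[0],xy[1],z1],s)) for d in ((.001,0),(0,.001))]).T/.001
        xy=xy+np.linalg.solve(J,e)
    return xy, M['m00'], int(mask.sum())
def disc(p,s=None,z=0.,n=3):
    out=[]
    for r in env.outline_of('disc1_center',p)[:n]:
        xy,a,b=fit(p,r['mask'],s,z,z+.014,.032); print('disc',round(r['conf'],2),np.round(r['pixel']),np.round(xy,4),'area model/mask',round(a),b); out.append(xy)
    return out
E
python3 - <<'E'
from h import *
s=st(); p=shot('wrist'); disc(p,s)
plan([.447,-.372,.03],Rt(-20),6,0.085)
E
```

```text
t 18.85 pos [0.4448, -0.3705, 0.1437] F [0.3, 0.0, -0.1] grip 0.0846 q [-51.0, 29.0, 77.0, -0.0, 74.0, -121.0]
disc 0.61 [196. 318.] [ 0.4492 -0.3756] area model/mask 3046 2971
[[[0.0, 0.019, -0.001], [-0.1, 0.0, 0.0], 0.085], [[0.0, 0.019, 0.0], [-0.1, 0.0, 0.0], 0.085], [[-0.001, 0.019, -0.001], [-0.1, 0.0, 0.1], 0.085], [[0.0, 0.019, 0.0], [-0.2, 0.0, 0.0], 0.085], [[0.0, 0.019, -0.001], [-0.1, 0.0, 0.0], 0.085], [[0.0, 0.019, 0.0], [-0.1, 0.1, 0.1], 0.085]]
end [0.4471, -0.3717, 0.0296] maxshift 0.019 maxang 0.2
```

```bash
cat >> h.py <<'E'
def avg(n=4):
    P=[];R=[]
    for i in range(n):
        s=env.observe(); P.append(s['position']); R.append(np.array(s['tool_rot'])); p=env.get_image('wrist')
    P=np.array(P); s['position']=P.mean(0); s['tool_rot']=Ro.from_matrix(np.array(R)).mean().as_matrix()
    print('std',np.round(P.std(0),4),'pos',np.round(s['position'],4)); return s,p
E
python3 - <<'E'
from h import *
s,p=avg(6); disc(p,s)
plan([.448,-.374,.03],Rt(-20),5,0.085,start=(s['position'],s['tool_rot']))
E
```

```text
std [0.0002 0.     0.0001] pos [ 0.4451 -0.3701  0.1434]
disc 0.9 [197. 318.] [ 0.4499 -0.3757] area model/mask 3048 3049
[[[-0.001, 0.023, -0.001], [-0.1, 0.0, 0.0], 0.085], [[0.0, 0.022, -0.001], [-0.2, 0.0, 0.1], 0.085], [[-0.001, 0.023, -0.001], [-0.1, 0.0, 0.0], 0.085], [[0.0, 0.023, -0.001], [-0.2, 0.0, 0.0], 0.085], [[-0.001, 0.022, -0.001], [-0.1, 0.1, 0.1], 0.085]]
end [0.448, -0.3742, 0.0304] maxshift 0.023 maxang 0.2
```

Request:
carry_out(plan=[[[-0.001,0.023,-0.002],[-0.1,0.0,0.0],0.085],[[-0.001,0.022,-0.001],[-0.2,0.0,0.1],0.085],[[-0.001,0.023,-0.001],[-0.1,0.0,0.0],0.085],[[0.0,0.023,-0.001],[-0.2,0.0,0.0],0.085],[[-0.001,0.022,-0.001],[-0.1,0.1,0.1],0.085],[[0.0,0.0,0.0],[0.0,0.0,0.0],0.085]])

```text
time_s: 20.05
position: [0.4475, -0.3751, 0.029]
tool_rot: [[0.344, -0.003, -0.939], [0.939, 0.002, 0.344], [0.001, -1.0, 0.003]]
ft_force: [-0.1, 1.1, -0.8]
grip_width: 0.085
```

```bash
python3 - <<'E'
from h import *
s=st(); p=shot('wrist','w12.png'); disc(p,s)
E
```

```text
t 20.05 pos [0.4475, -0.3751, 0.029] F [-0.1, 1.1, -0.8] grip 0.085 q [-52.0, 37.0, 84.0, -0.0, 59.0, -121.0]
disc 0.68 [387. 480.] [ 0.6097 -0.3023] area model/mask 5709 1161
```

View pics/w12.png

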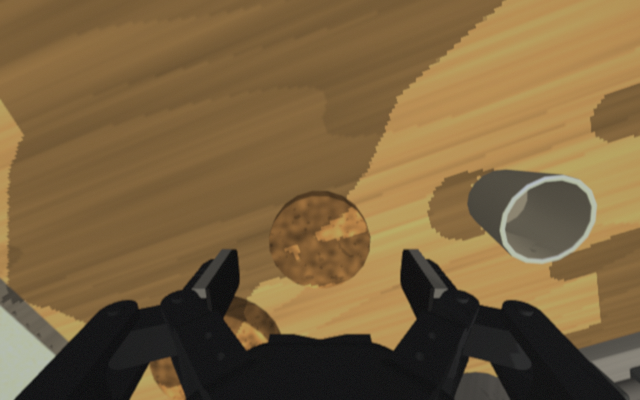

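```bash
python3 - <<'E'
from h import *
s,p=avg(3); print(np.round(at(p,241.5,320,.014,s),4), np.array(s['tool_rot']).T@(at(p,241.5,320,.014,s)-s['position']))
th=np.linspace(0,6.283,13)
im=cv2.cvtColor(p['image'],cv2.COLOR_RGB2BGR)
c=at(p,241.5,320,.014,s)
for t in np.linspace(0,6.283,80):
    for z in (0,.014):
        r,q=proj(p,[c[0]+.032*np.cos(t),c[1]+.032*np.sin(t),z],s); cv2.circle(im,(int(round(q)),int(round(r))),0,(0,0,255) if z else (255,0,0),-1)
cv2.imwrite('pics/w12c.png',cv2.resize(im[170:310,240:400],None,fx=4,fy=4,interpolation=cv2.INTER_NEAREST))
E
```

```text
std [0.     0.0001 0.0002] pos [ 0.4482 -0.376   0.0312]
[ 0.4494 -0.3761  0.014 ] [ 0.0003841   0.01715552 -0.0011285 ]
```

View pics/w12c.png

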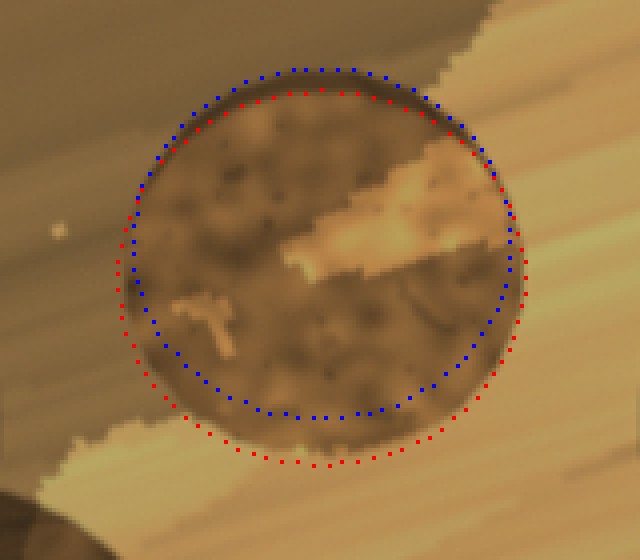

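Request:
carry_out(plan=[[[0.0,0.015,0.0],[0.0,0.0,0.0],0.085],[[0.0,0.012,0.0],[0.0,0.0,0.0],0.085],[[0.0,0.006,0.0],[0.0,0.0,0.0],0.085],[[0.0,0.0,0.0],[0.0,0.0,0.0],0.055],[[0.0,0.0,0.0],[0.0,0.0,0.0],0.055],[[0.0,0.0,0.0],[0.0,0.0,0.0],0.055],[[0.0,0.0,0.0],[0.0,0.0,0.0],0.055],[[0.0,0.0,0.0],[0.0,0.0,0.0],0.055]], force=40)

```text
time_s: 21.3
position: [0.448, -0.3758, -0.0024]
tool_rot: [[0.344, -0.001, -0.939], [0.939, -0.001, 0.344], [-0.001, -1.0, 0.0]]
ft_force: [0.4, -0.3, 2.5]
grip_width: 0.0621
```

```bash
python3 - <<'E'
from h import *
s=st(); p=shot('wrist','w13.png')
E
```

```text
t 21.3 pos [0.448, -0.3758, -0.0024] F [0.4, -0.3, 2.5] grip 0.0621 q [-52.0, 40.0, 85.0, -0.0, 55.0, -121.0]
```

View pics/w13.png

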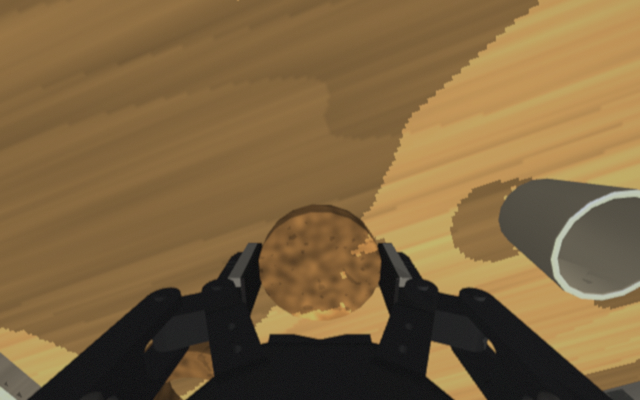

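```bash
python3 - <<'E'
from h import *
s=env.observe()
st0=(np.array(s['position']),np.array(s['tool_rot']))
a=plan([.448,-.376,.12],Rt(-20),4,0.055,start=st0)
b=plan([.6485,-.160,.15],Rt(0),9,0.055,start=a)
E
```

```text
[[[0.0, -0.031, 0.0], [0.0, 0.0, 0.0], 0.055], [[0.0, -0.03, 0.0], [0.0, -0.1, 0.0], 0.055], [[0.0, -0.031, 0.0], [0.0, 0.0, 0.0], 0.055], [[0.0, -0.03, 0.0], [0.0, 0.0, 0.0], 0.055]]
end [0.4481, -0.3757, 0.1195] maxshift 0.031 maxang 0.1
[[[0.03, -0.003, -0.013], [0.0, -2.2, 0.0], 0.055], [[0.03, -0.004, -0.014], [0.0, -2.2, 0.0], 0.055], [[0.029, -0.003, -0.015], [0.0, -2.3, 0.0], 0.055], [[0.028, -0.004, -0.016], [0.0, -2.2, 0.0], 0.055], [[0.028, -0.003, -0.017], [0.0, -2.2, 0.0], 0.055], [[0.027, -0.003, -0.018], [0.0, -2.2, 0.0], 0.055], [[0.027, -0.004, -0.02], [0.0, -2.3, 0.0], 0.055], [[0.025, -0.003, -0.02], [0.0, -2.2, 0.0], 0.055]]
[[[0.025, -0.004, -0.021], [0.0, -2.2, 0.0], 0.055]]
end [0.6482, -0.1601, 0.1503] maxshift 0.03 maxang 2.3
```

Request:
carry_out(plan=[[[0.0,-0.01,0.0],[0.0,0.0,0.0],0.055],[[0.0,-0.02,0.0],[0.0,0.0,0.0],0.055],[[0.0,-0.031,0.0],[0.0,0.0,0.0],0.055],[[0.0,-0.031,0.0],[0.0,0.0,0.0],0.055],[[0.0,-0.03,0.0],[0.0,0.0,0.0],0.055]])

```text
time_s: 21.98
position: [0.4479, -0.3755, 0.1208]
tool_rot: [[0.344, -0.001, -0.939], [0.939, -0.0, 0.344], [-0.001, -1.0, 0.001]]
ft_force: [-0.3, -0.2, -0.1]
grip_width: 0.062
```

Request:
carry_out(plan=[[[0.03,-0.003,-0.013],[0.0,-2.2,0.0],0.055],[[0.03,-0.004,-0.014],[0.0,-2.2,0.0],0.055],[[0.029,-0.003,-0.015],[0.0,-2.3,0.0],0.055],[[0.028,-0.004,-0.016],[0.0,-2.2,0.0],0.055],[[0.028,-0.003,-0.017],[0.0,-2.2,0.0],0.055],[[0.027,-0.003,-0.018],[0.0,-2.2,0.0],0.055],[[0.027,-0.004,-0.02],[0.0,-2.3,0.0],0.055],[[0.025,-0.003,-0.02],[0.0,-2.2,0.0],0.055]])

```text
time_s: 22.98
position: [0.6271, -0.1835, 0.1467]
tool_rot: [[0.039, -0.001, -0.999], [0.999, -0.0, 0.039], [-0.0, -1.0, 0.001]]
ft_force: [-0.1, 0.5, -0.3]
grip_width: 0.0622
```

Request:
carry_out(plan=[[[0.025,-0.004,-0.021],[0.0,-2.2,0.0],0.055],[[0,0,0],[0,0,0],0.055],[[0,0,0],[0,0,0],0.055]])

```text
time_s: 23.35
position: [0.6481, -0.1607, 0.1501]
tool_rot: [[0.002, -0.001, -1.0], [1.0, -0.0, 0.002], [-0.0, -1.0, 0.001]]
ft_force: [-0.7, -0.2, -0.4]
grip_width: 0.062
```

```bash
python3 - <<'E'
from h import *
s,p=avg(4); cv2.imwrite('pics/w14.png',cv2.cvtColor(p['image'],cv2.COLOR_RGB2BGR)); st()
for X in ([.6485,-.1597,.06],[.5885,-.2197,.06],[.5885,-.0997,.06],[.6485-.035,-.1597,.06]): print(np.round(proj(p,X,s),1))
E
```

```text
std [0.0001 0.0002 0.    ] pos [ 0.648  -0.161   0.1501]
t 23.55 pos [0.648, -0.1611, 0.1501] F [-0.3, 0.8, 0.9] grip 0.0621 q [-24.0, 37.0, 61.0, -0.0, 82.0, -114.0]
[205.6 321. ]
[136.  247.7]
[135.5 394.1]
[166.1 320.9]
```

View pics/w14.png

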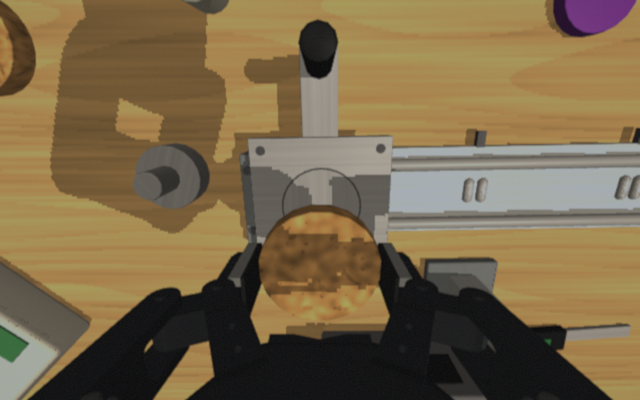

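Request:
carry_out(plan=[[[0.0,0.025,-0.001],[0.0,0.0,0.0],0.055],[[0.0,0.03,0.0],[0.0,0.0,0.0],0.055],[[0.0,0.02,0.0],[0.0,0.0,0.0],0.055],[[0.0,0.01,0.0],[0.0,0.0,0.0],0.055],[[0.0,0.005,0.0],[0.0,0.0,0.0],0.055],[[0.0,0.0,0.0],[0.0,0.0,0.0],0.055]])

```text
time_s: 24.3
position: [0.6496, -0.1606, 0.0604]
tool_rot: [[0.002, -0.0, -1.0], [1.0, -0.001, 0.002], [-0.001, -1.0, 0.0]]
ft_force: [-0.8, -0.1, 0.1]
grip_width: 0.0623
```

```bash
python3 - <<'E'
from h import *
s=st(); p=shot('wrist','w15.png')
E
```

```text
t 24.3 pos [0.6496, -0.1606, 0.0604] F [-0.8, -0.1, 0.1] grip 0.0623 q [-24.0, 42.0, 67.0, -0.0, 71.0, -114.0]
```

View pics/w15.png

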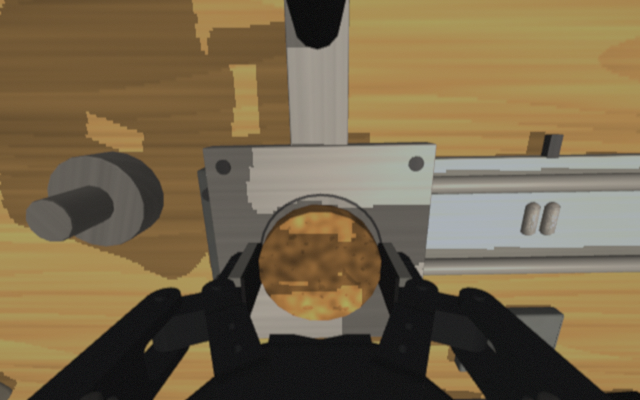

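Request:
carry_out(plan=[[[0.0,0.002,0.0],[0.0,0.0,0.0],0.055],[[0.0,0.001,0.0],[0.0,0.0,0.0],0.055],[[0.0,0.0,0.0],[0.0,0.0,0.0],0.055]])

```text
time_s: 24.72
position: [0.6496, -0.1604, 0.0576]
tool_rot: [[0.002, -0.0, -1.0], [1.0, -0.001, 0.002], [-0.001, -1.0, 0.0]]
ft_force: [-1.3, 0.4, 3.0]
grip_width: 0.062
```

```bash
python3 - <<'E'
from h import *
s,p=avg(3);st()
im=cv2.cvtColor(p['image'],cv2.COLOR_RGB2BGR)
cv2.imwrite('pics/w16.png',cv2.resize(im[130:340,220:420],None,fx=3.5,fy=2.8,interpolation=cv2.INTER_CUBIC) if 0 else cv2.resize(im[130:330,200:440],None,fx=3,fy=3,interpolation=cv2.INTER_CUBIC))
E
```

```text
std [0. 0. 0.] pos [ 0.6496 -0.1605  0.0576]
t 24.88 pos [0.6496, -0.1605, 0.0575] F [-1.4, 0.6, 5.1] grip 0.062 q [-24.0, 42.0, 67.0, -0.0, 71.0, -114.0]
```

View pics/w16.png

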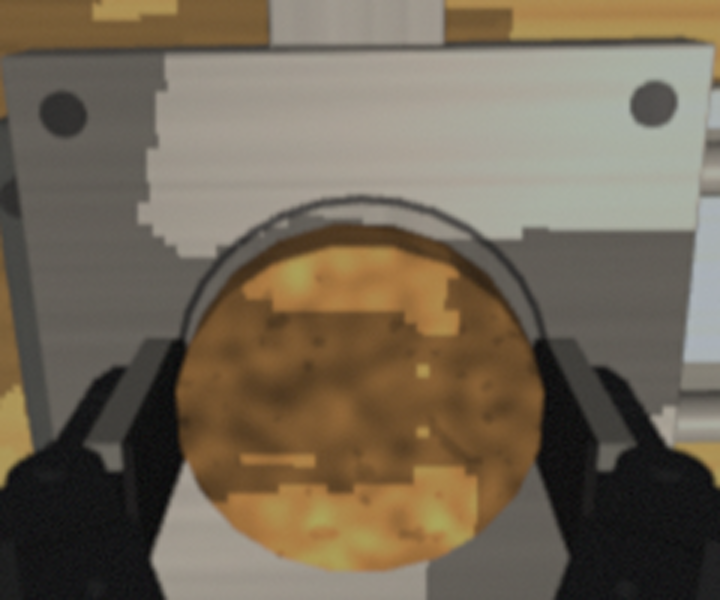

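```bash
python3 - <<'E'
from h import *
s,p=avg(2)
a=at(p,195.5,200+362/3,.06,s); b=at(p,205.3,200+362/3,.0605,s); print(a,b, 'plate x',a[0]+.035,'disc x',b[0]+.032)
print('gap along', b[0]-a[0])
for x,y in [(63,114),(654,103)]: print(at(p,130+y/3,200+x/3,.06,s))
E
```

```text
std [0. 0. 0.] pos [ 0.6496 -0.1605  0.0575]
[ 0.61512165 -0.15971024  0.06      ] [ 0.62036424 -0.1597164   0.0605    ] plate x 0.6501216538372732 disc x 0.6523642431266031
gap along 0.005242589289329969
[ 0.60045847 -0.21055707  0.06      ]
[ 0.59877638 -0.11024735  0.06      ]
```

Request:
carry_out(plan=[[[0.0,-0.002,0.001],[0.0,0.0,0.0],0.055],[[0.0,0.0,0.001],[0.0,0.0,0.0],0.055],[[0.0,0.0015,0.0],[0.0,0.0,0.0],0.055],[[0.0,0.0,0.0],[0.0,0.0,0.0],0.055],[[0.0,0.0,0.0],[0.0,0.0,0.0],0.07],[[0.0,0.0,0.0],[0.0,0.0,0.0],0.085],[[0.0,0.0,0.0],[0.0,0.0,0.0],0.085]])

```text
time_s: 25.85
position: [0.6474, -0.1604, 0.0574]
tool_rot: [[0.002, -0.001, -1.0], [1.0, -0.0, 0.002], [-0.0, -1.0, 0.001]]
ft_force: [-0.2, -0.6, 0.2]
grip_width: 0.085
```

Request:
carry_out(plan=[[[0.0,-0.01,0.0],[0.0,0.0,0.0],0.085],[[0.0,-0.03,0.0],[0.0,0.0,0.0],0.085],[[0.0,-0.04,0.0],[0.0,0.0,0.0],0.085],[[0.0,-0.04,0.0],[0.0,0.0,0.0],0.085],[[0.0,0.0,0.0],[0.0,0.0,0.0],0.085]])

```text
time_s: 26.48
position: [0.6487, -0.1608, 0.182]
tool_rot: [[0.002, 0.006, -1.0], [1.0, -0.003, 0.002], [-0.003, -1.0, -0.006]]
ft_force: [0.5, 0.3, -0.6]
grip_width: 0.0851
```

```bash
python3 - <<'E'
from h import *
s,p=avg(4);st()
disc(p,s,.06)
im=cv2.cvtColor(p['image'],cv2.COLOR_RGB2BGR)
cv2.imwrite('pics/w17.png',cv2.resize(im[130:270,240:400],None,fx=4.5,fy=4,interpolation=cv2.INTER_CUBIC) if 0 else cv2.resize(im[125:275,235:405],None,fx=4,fy=4,interpolation=cv2.INTER_CUBIC))
E
```

```text
std [0.0006 0.0002 0.0019] pos [ 0.6478 -0.1605  0.179 ]
t 26.68 pos [0.6471, -0.1602, 0.1764] F [-0.2, 0.6, -0.2] grip 0.0846 q [-24.0, 36.0, 59.0, -0.0, 86.0, -114.0]
disc 0.64 [199. 322.] [ 0.6506 -0.1608] area model/mask 3648 3657
```

View pics/w17.png

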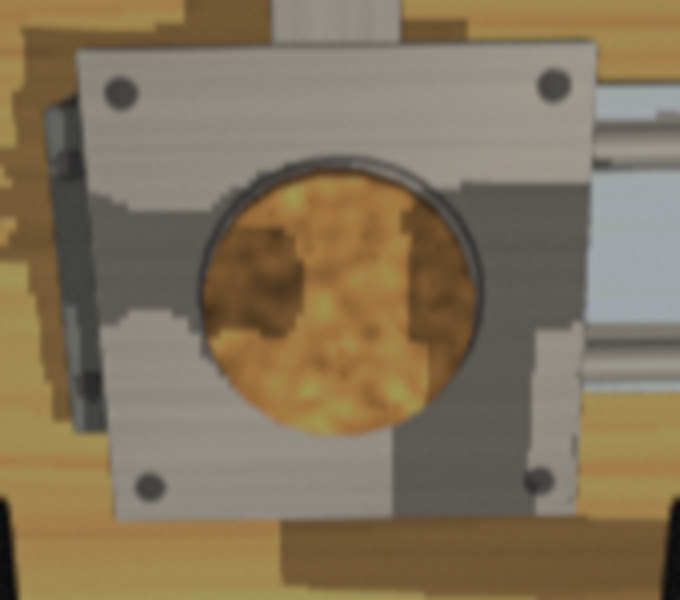

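```bash
cat >> h.py <<'E'
def C(p,s,l,z,k,r0,c0):
    c=np.array([at(p,r0+y/k,c0+x/k,z,s)[:2] for x,y in l]); return np.round(c.mean(0),4)
E
python3 - <<'E'
from h import *
s,p=avg(3)
print('plate',C(p,s,[(120,93),(553,86),(150,487),(540,480)],.06,4,125,235))
print('plate edges',C(p,s,[(77,50),(596,41),(115,518),(577,512)],.06,4,125,235))
print('disc top rim lr',C(p,s,[(203,300),(476,300)],.074,4,125,235),'tb',C(p,s,[(340,171),(340,437)],.074,4,125,235))
print('circle lr',C(p,s,[(198,280),(484,280)],.06,4,125,235),'back',C(p,s,[(342,155)],.06,4,125,235))
E
```

```text
std [0.0001 0.     0.0001] pos [ 0.6472 -0.1603  0.1764]
plate [ 0.6495 -0.1595]
plate edges [ 0.649  -0.1593]
disc top rim lr [ 0.6461 -0.1598] tb [ 0.6483 -0.1597]
circle lr [ 0.6452 -0.1594] back [ 0.6148 -0.1591]
```

```bash
python3 - <<'E'
from h import *
plan([.428,-.037,.15],Rt(0),9,0.085)
E
```

```text
[[[0.014, 0.003, 0.024], [0.0, 0.0, 0.0], 0.085], [[0.013, 0.003, 0.025], [0.0, 0.0, 0.0], 0.085], [[0.014, 0.003, 0.024], [0.0, 0.0, 0.0], 0.085], [[0.014, 0.003, 0.025], [-0.1, -0.1, 0.0], 0.085], [[0.013, 0.003, 0.024], [0.0, 0.0, 0.0], 0.085], [[0.014, 0.003, 0.024], [0.0, 0.0, 0.0], 0.085], [[0.014, 0.003, 0.025], [0.0, 0.0, 0.0], 0.085], [[0.013, 0.003, 0.024], [0.0, 0.0, 0.0], 0.085]]
[[[0.014, 0.003, 0.024], [0.0, 0.0, 0.0], 0.085]]
end [0.4285, -0.0371, 0.15] maxshift 0.025 maxang 0.1
```

Request:
carry_out(plan=[[[0.014,0.003,0.024],[0.0,0.0,0.0],0.085],[[0.013,0.003,0.025],[0.0,0.0,0.0],0.085],[[0.014,0.003,0.024],[0.0,0.0,0.0],0.085],[[0.014,0.003,0.025],[0,0,0.0],0.085],[[0.013,0.003,0.024],[0.0,0.0,0.0],0.085],[[0.014,0.003,0.024],[0.0,0.0,0.0],0.085],[[0.014,0.003,0.025],[0.0,0.0,0.0],0.085],[[0.013,0.003,0.024],[0.0,0.0,0.0],0.085]])

```text
time_s: 27.88
position: [0.4518, -0.0505, 0.1534]
tool_rot: [[0.002, -0.001, -1.0], [1.0, -0.0, 0.002], [-0.0, -1.0, 0.001]]
ft_force: [0.2, 0.4, -0.4]
grip_width: 0.0849
```

Request:
carry_out(plan=[[[0.014,0.003,0.024],[0.0,0.0,0.0],0.085],[[0,0,0],[0,0,0],0.085],[[0,0,0],[0,0,0],0.085]])

```text
time_s: 28.25
position: [0.4296, -0.0374, 0.1509]
tool_rot: [[0.002, 0.0, -1.0], [1.0, -0.001, 0.002], [-0.001, -1.0, -0.0]]
ft_force: [0.2, 0.6, 0.3]
grip_width: 0.085
```

```bash
python3 - <<'E'
from h import *
s,p=avg(4);st();cv2.imwrite('pics/w18.png',cv2.cvtColor(p['image'],cv2.COLOR_RGB2BGR))
disc(p,s)
E
```

```text
std [0.0001 0.     0.0001] pos [ 0.4296 -0.0374  0.1508]
t 28.45 pos [0.4293, -0.0373, 0.1506] F [-0.1, 0.8, -0.5] grip 0.0849 q [-21.0, 15.0, 100.0, -0.0, 65.0, -111.0]
```

View pics/w18.png

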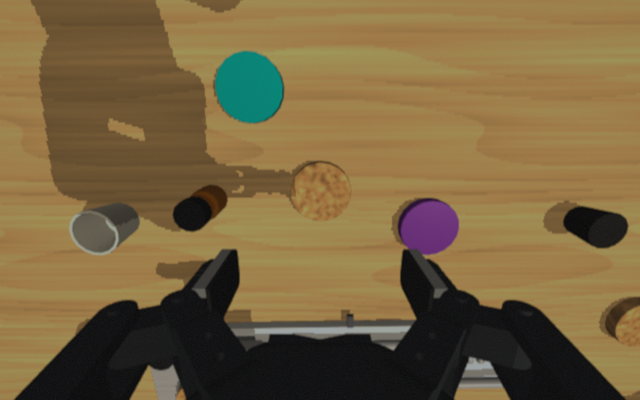

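```bash
cat >> h.py <<'E'
def cork(p,s,guess,z=0.):
    """colour segmentation around guess"""
    hsv=cv2.cvtColor(p['image'],cv2.COLOR_RGB2HSV)
    return hsv
def ov(p,s,xy,z,fn,win=(60,80)):
    im=cv2.cvtColor(p['image'],cv2.COLOR_RGB2BGR); k=4
    r0,c0=[int(v) for v in proj(p,[*xy,z+.014],s)]; a,b=max(r0-win[0],0),max(c0-win[1],0)
    im=cv2.resize(im[a:r0+win[0],b:c0+win[1]],None,fx=k,fy=k,interpolation=cv2.INTER_CUBIC)
    for t in np.linspace(0,2*np.pi,60):
        for zz,cl in ((z,(255,0,0)),(z+.014,(0,0,255))):
            r,c=proj(p,[xy[0]+.032*np.cos(t),xy[1]+.032*np.sin(t),zz],s); cv2.circle(im,(int((c-b+.5)*k),int((r-a+.5)*k)),1,cl,-1)
    cv2.imwrite('pics/'+fn,im)
E
python3 - <<'E'
from h import *
s,p=avg(2); c=at(p,191.5,321,.014,s); print(c); ov(p,s,c[:2],0,'w18o.png')
E
```

```text
std [0.0001 0.     0.    ] pos [ 0.4291 -0.0372  0.1506]
[ 0.42914968 -0.03565812  0.014     ]
```

View pics/w18o.png

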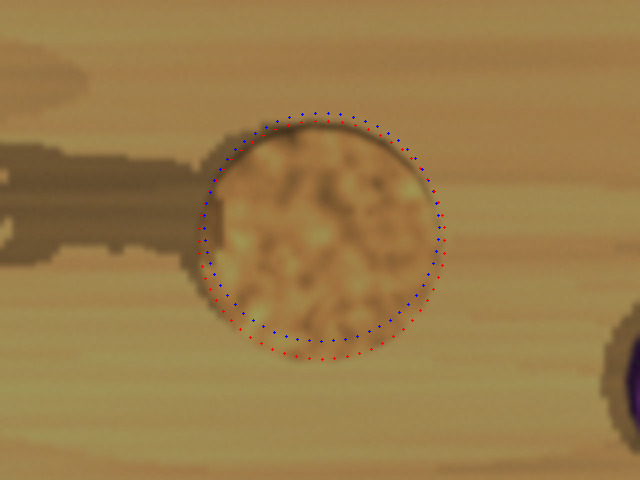

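Request:
carry_out(plan=[[[0.001,0.04,0.0],[0.0,0.0,0.0],0.085],[[0.0,0.04,0.0],[0.0,0.0,0.0],0.085],[[0.0,0.035,0.0],[0.0,0.0,0.0],0.085],[[0.0,0.02,0.0],[0.0,0.0,0.0],0.085],[[0.0,0.01,0.0],[0.0,0.0,0.0],0.085],[[0.0,0.0,0.0],[0.0,0.0,0.0],0.085],[[0.0,0.0,0.0],[0.0,0.0,0.0],0.085]])

```text
time_s: 29.48
position: [0.4291, -0.0361, 0.0063]
tool_rot: [[0.002, 0.0, -1.0], [1.0, -0.001, 0.002], [-0.001, -1.0, -0.0]]
ft_force: [0.5, 0.4, 0.7]
grip_width: 0.0851
```

```bash
python3 - <<'E'
from h import *
s,p=avg(3);st(); ov(p,s,[.4291,-.0358],0,'w19o.png',(70,90))
E
```

```text
std [0. 0. 0.] pos [ 0.4291 -0.0361  0.0064]
t 29.62 pos [0.429, -0.0361, 0.0063] F [0.6, 0.5, -0.5] grip 0.0851 q [-21.0, 30.0, 110.0, -0.0, 40.0, -110.0]
```

View pics/w19o.png

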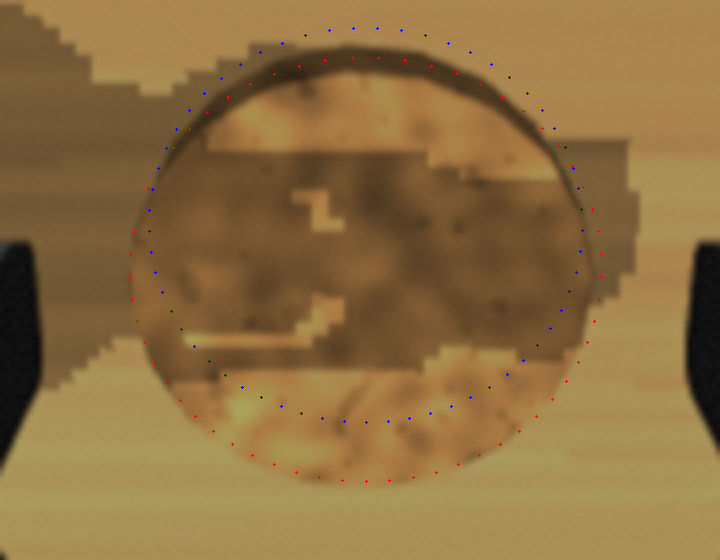

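Request:
carry_out(plan=[[[0.0,0.006,-0.001],[0.0,0.0,0.0],0.085],[[0.0,0.003,0.0],[0.0,0.0,0.0],0.085],[[0.0,0.0,0.0],[0.0,0.0,0.0],0.055],[[0.0,0.0,0.0],[0.0,0.0,0.0],0.055],[[0.0,0.0,0.0],[0.0,0.0,0.0],0.055],[[0.0,0.0,0.0],[0.0,0.0,0.0],0.055],[[0.0,0.0,0.0],[0.0,0.0,0.0],0.055]])

```text
time_s: 30.5
position: [0.4295, -0.036, -0.003]
tool_rot: [[0.002, -0.001, -1.0], [1.0, -0.0, 0.002], [-0.0, -1.0, 0.001]]
ft_force: [-0.9, 0.4, 5.6]
grip_width: 0.0623
```

Request:
carry_out(plan=[[[0.0,-0.01,0.0],[0.0,0.0,0.0],0.055],[[0.0,-0.02,0.0],[0.0,0.0,0.0],0.055],[[0.0,-0.04,0.0],[0.0,0.0,0.0],0.055],[[0.0,-0.04,0.0],[0.0,0.0,0.0],0.055],[[0.0,-0.04,0.0],[0.0,0.0,0.0],0.055]])

```text
time_s: 31.12
position: [0.4295, -0.0359, 0.1486]
tool_rot: [[0.002, -0.0, -1.0], [1.0, -0.0, 0.002], [-0.0, -1.0, 0.0]]
ft_force: [0.9, 0.2, -0.1]
grip_width: 0.0623
```

```bash
python3 - <<'E'
from h import *
s=st()
plan([.6483,-.1602,.17],Rt(0),9,0.055)
E
```

```text
t 31.12 pos [0.4295, -0.0359, 0.1486] F [0.9, 0.2, -0.1] grip 0.0623 q [-21.0, 15.0, 100.0, -0.0, 65.0, -110.0]
[[[-0.014, -0.002, -0.024], [0.0, 0.0, 0.0], 0.055], [[-0.014, -0.003, -0.025], [0.0, 0.0, 0.0], 0.055], [[-0.013, -0.002, -0.024], [0.0, 0.0, 0.0], 0.055], [[-0.014, -0.003, -0.024], [0.0, -0.1, 0.0], 0.055], [[-0.014, -0.002, -0.025], [0.0, 0.0, 0.0], 0.055], [[-0.014, -0.002, -0.024], [0.0, 0.0, 0.0], 0.055], [[-0.013, -0.003, -0.024], [0.0, 0.0, 0.0], 0.055], [[-0.014, -0.002, -0.025], [0.0, 0.0, 0.0], 0.055]]
[[[-0.014, -0.002, -0.024], [0.0, 0.0, 0.0], 0.055]]
end [0.6483, -0.1601, 0.1696] maxshift 0.025 maxang 0.1
```

Request:
carry_out(plan=[[[-0.014,-0.002,-0.024],[0.0,0.0,0.0],0.055],[[-0.014,-0.003,-0.025],[0.0,0.0,0.0],0.055],[[-0.013,-0.002,-0.024],[0.0,0.0,0.0],0.055],[[-0.014,-0.003,-0.024],[0.0,0,0.0],0.055],[[-0.014,-0.002,-0.025],[0.0,0.0,0.0],0.055],[[-0.014,-0.002,-0.024],[0.0,0.0,0.0],0.055],[[-0.013,-0.003,-0.024],[0.0,0.0,0.0],0.055],[[-0.014,-0.002,-0.025],[0.0,0.0,0.0],0.055]])

```text
time_s: 32.12
position: [0.6251, -0.1467, 0.1663]
tool_rot: [[0.002, -0.001, -1.0], [1.0, -0.0, 0.002], [-0.0, -1.0, 0.001]]
ft_force: [0.0, 0.5, 0.4]
grip_width: 0.0622
```

Request:
carry_out(plan=[[[-0.014,-0.002,-0.024],[0.0,0.0,0.0],0.055],[[0,0,0],[0,0,0],0.055],[[0,0.03,0],[0,0,0],0.055],[[0,0.03,0],[0,0,0],0.055],[[0,0.015,0],[0,0,0],0.055],[[0,0.01,0],[0,0,0],0.055],[[0,0,0],[0,0,0],0.055],[[0,0,0],[0,0,0],0.055]])

```text
time_s: 33.12
position: [0.6489, -0.1606, 0.0836]
tool_rot: [[0.002, 0.001, -1.0], [1.0, -0.001, 0.002], [-0.001, -1.0, -0.001]]
ft_force: [-0.5, -0.8, -0.7]
grip_width: 0.062
```

```bash
python3 - <<'E'
from h import *
s,p=avg(3);st()
im=cv2.cvtColor(p['image'],cv2.COLOR_RGB2BGR)
cv2.imwrite('pics/w20.png',cv2.resize(im[130:330,200:440],None,fx=3,fy=3,interpolation=cv2.INTER_CUBIC))
E
```

```text
std [0.     0.     0.0001] pos [ 0.6488 -0.1606  0.0835]
t 33.27 pos [0.6487, -0.1605, 0.0833] F [-0.6, -0.2, 0.7] grip 0.062 q [-24.0, 41.0, 66.0, -0.0, 74.0, -114.0]
```

View pics/w20.png

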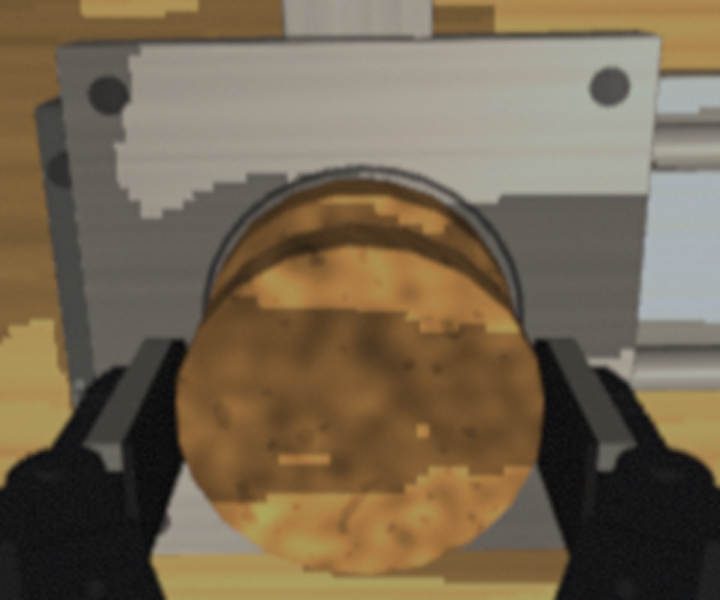

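```bash
python3 - <<'E'
from h import *
s,p=avg(2); g=lambda x,y,z: np.round(at(p,130+y/3,200+x/3,z,s),4)
print('held c',g(360,409,.0995),'top back',g(360,245,.0995)[0]+.032,'front',g(360,575,.0995)[0]-.032,'bottom back',g(360,224,.0855)[0]+.032)
print('disc1 bottom back',g(362,181,.06)[0]+.032,'top back',g(362,193,.074)[0]+.032,'circle',g(362,167,.06)[0]+.035)
print('holes',g(109,96,.06),g(610,86,.06))
E
```

```text
std [0.     0.     0.0001] pos [ 0.6487 -0.1605  0.0832]
held c [ 0.6481 -0.1602  0.0995] top back 0.6504 front 0.6502 bottom back 0.6513
disc1 bottom back 0.6501 top back 0.6488 circle 0.6501
holes [ 0.6005 -0.2103  0.06  ] [ 0.5987 -0.1103  0.06  ]
```

Request:
carry_out(plan=[[[0.0,0.006,0.001],[0.0,0.0,0.0],0.055],[[0.0,0.004,0.0],[0.0,0.0,0.0],0.055],[[0.0,0.0015,0.0],[0.0,0.0,0.0],0.055],[[0.0,0.0,0.0],[0.0,0.0,0.0],0.055]])

```text
time_s: 33.88
position: [0.6474, -0.1604, 0.0711]
tool_rot: [[0.002, -0.001, -1.0], [1.0, -0.0, 0.002], [-0.0, -1.0, 0.001]]
ft_force: [-0.2, -0.1, 0.7]
grip_width: 0.0619
```

Request:
carry_out(plan=[[[0.0,0.001,0.0],[0.0,0.0,0.0],0.055],[[0.0,0.0,0.0],[0.0,0.0,0.0],0.055],[[0.0,0.0,0.0],[0.0,0.0,0.0],0.07],[[0.0,0.0,0.0],[0.0,0.0,0.0],0.085],[[0.0,-0.01,0.0],[0.0,0.0,0.0],0.085],[[0.0,-0.03,0.0],[0.0,0.0,0.0],0.085],[[0.0,-0.04,0.0],[0.0,0.0,0.0],0.085],[[0.0,-0.03,0.0],[0.0,0.0,0.0],0.085]])

```text
time_s: 34.88
position: [0.6478, -0.1605, 0.1826]
tool_rot: [[0.002, 0.001, -1.0], [1.0, -0.001, 0.002], [-0.001, -1.0, -0.001]]
ft_force: [-0.1, 0.7, -0.1]
grip_width: 0.085
```

Request:
carry_out(plan=[[[0.0,0.0,0.0],[0.0,0.0,0.0],0.085],[[0.0,0.0,0.0],[0.0,0.0,0.0],0.085]])

```text
time_s: 35.12
position: [0.6472, -0.1603, 0.1791]
tool_rot: [[0.002, -0.002, -1.0], [1.0, 0.0, 0.002], [0.0, -1.0, 0.002]]
ft_force: [-0.4, -0.1, 0.2]
grip_width: 0.0851
```

```bash
python3 - <<'E'
from h import *
s,p=avg(3);st()
ov(p,s,[.649,-.16],.074,'w21.png',(75,90)); disc(p,s,.067)
q=shot('top','t21.png')
E
```

```text
std [0.     0.     0.0002] pos [ 0.6471 -0.1602  0.1788]
t 35.27 pos [0.6472, -0.1603, 0.1787] F [0.1, 0.1, 0.8] grip 0.0851 q [-24.0, 36.0, 58.0, -0.0, 86.0, -114.0]
disc 0.71 [167. 324.] [ 0.6184 -0.1594] area model/mask 4157 91
```

View pics/w21.png

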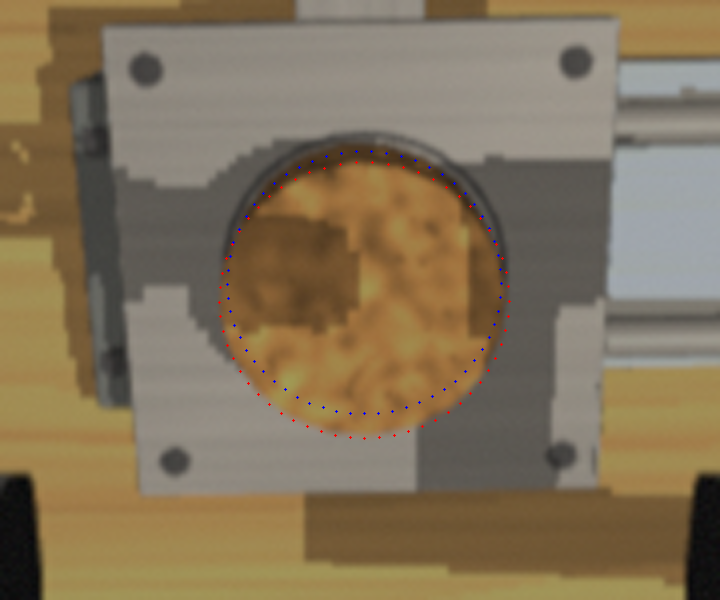

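View pics/t21.png

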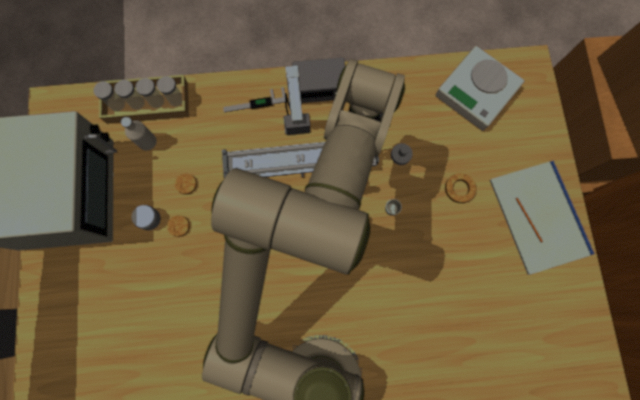

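```bash
python3 - <<'E'
from h import *
q=shot('top')
print('A',at(q,184,186.3,.014)[:2],'B',at(q,226,178,.014)[:2],'tin',at(q,216.5,146,.055)[:2])
a=plan([.45,-.10,.2],Rt(0),7,0.085)
b=plan([.46,.2,.2],Rt(0),9,0.085,start=a)
c=plan([.585,.350,.15],Rt(0),7,0.085,start=b)
E
```

```text
A [0.5955367  0.35098981] B [0.46895862 0.37926472] tin [0.49752035 0.45807552]
[[[0.009, -0.003, 0.028], [0.0, 0.0, 0.0], 0.085], [[0.008, -0.003, 0.028], [0.0, 0.0, 0.0], 0.085], [[0.009, -0.003, 0.029], [0.0, 0.0, 0.0], 0.085], [[0.008, -0.003, 0.028], [-0.1, -0.1, 0.0], 0.085], [[0.009, -0.003, 0.028], [0.0, 0.0, 0.0], 0.085], [[0.008, -0.002, 0.028], [0.0, 0.0, 0.0], 0.085], [[0.009, -0.003, 0.029], [0.0, 0.0, 0.0], 0.085]]
end [0.4495, -0.1001, 0.1996] maxshift 0.029 maxang 0.1
[[[0.033, 0.0, -0.001], [0.0, 0.0, 0.0], 0.085], [[0.034, 0.0, -0.001], [0.0, 0.0, 0.0], 0.085], [[0.033, 0.0, -0.001], [0.0, 0.0, 0.0], 0.085], [[0.033, 0.0, -0.002], [0.0, 0.0, 0.0], 0.085], [[0.034, 0.0, -0.001], [0.0, 0.0, 0.0], 0.085], [[0.033, 0.0, -0.001], [0.0, 0.0, 0.0], 0.085], [[0.033, 0.0, -0.001], [0.0, 0.0, 0.0], 0.085], [[0.034, 0.0, -0.001], [0.0, 0.0, 0.0], 0.085]]
[[[0.033, 0.0, -0.001], [0.0, 0.0, 0.0], 0.085]]
end [0.4596, 0.1999, 0.1997] maxshift 0.034 maxang 0.0
[[[0.021, 0.007, -0.018], [0.0, 0.0, 0.0], 0.085], [[0.022, 0.007, -0.018], [0.0, 0.0, 0.0], 0.085], [[0.021, 0.007, -0.018], [0.0, 0.0, 0.0], 0.085], [[0.022, 0.007, -0.018], [0.0, 0.0, 0.0], 0.085], [[0.021, 0.007, -0.018], [0.0, 0.0, 0.0], 0.085], [[0.022, 0.008, -0.017], [0.0, 0.0, 0.0], 0.085], [[0.021, 0.007, -0.018], [0.0, 0.0, 0.0], 0.085]]
end [0.5846, 0.3499, 0.1497] maxshift 0.022 maxang 0.0
```

Request:
carry_out(plan=[[[0.009,-0.003,0.028],[0.0,0.0,0.0],0.085],[[0.008,-0.003,0.028],[0.0,0.0,0.0],0.085],[[0.009,-0.003,0.029],[0.0,0.0,0.0],0.085],[[0.008,-0.003,0.028],[0,0,0.0],0.085],[[0.009,-0.003,0.028],[0.0,0.0,0.0],0.085],[[0.008,-0.002,0.028],[0.0,0.0,0.0],0.085],[[0.009,-0.003,0.029],[0.0,0.0,0.0],0.085],[[0.033,0.0,-0.001],[0.0,0.0,0.0],0.085]])

```text
time_s: 36.42
position: [0.4495, -0.0672, 0.2005]
tool_rot: [[0.005, -0.001, -1.0], [1.0, -0.001, 0.005], [-0.001, -1.0, 0.001]]
ft_force: [0.1, -0.2, -0.3]
grip_width: 0.0848
```

Request:
carry_out(plan=[[[0.034,0.0,-0.001],[0.0,0.0,0.0],0.085],[[0.033,0.0,-0.001],[0.0,0.0,0.0],0.085],[[0.033,0.0,-0.002],[0.0,0.0,0.0],0.085],[[0.034,0.0,-0.001],[0.0,0.0,0.0],0.085],[[0.033,0.0,-0.001],[0.0,0.0,0.0],0.085],[[0.033,0.0,-0.001],[0.0,0.0,0.0],0.085],[[0.034,0.0,-0.001],[0.0,0.0,0.0],0.085],[[0.033,0.0,-0.001],[0.0,0.0,0.0],0.085]])

```text
time_s: 37.42
position: [0.4602, 0.2011, 0.2]
tool_rot: [[0.002, -0.001, -1.0], [1.0, -0.0, 0.002], [-0.0, -1.0, 0.001]]
ft_force: [0.2, -0.1, 0.5]
grip_width: 0.0851
```

Request:
carry_out(plan=[[[0.021,0.007,-0.018],[0.0,0.0,0.0],0.085],[[0.022,0.007,-0.018],[0.0,0.0,0.0],0.085],[[0.021,0.007,-0.018],[0.0,0.0,0.0],0.085],[[0.022,0.007,-0.018],[0.0,0.0,0.0],0.085],[[0.021,0.007,-0.018],[0.0,0.0,0.0],0.085],[[0.022,0.008,-0.017],[0.0,0.0,0.0],0.085],[[0.021,0.007,-0.018],[0.0,0.0,0.0],0.085]])

```text
time_s: 38.3
position: [0.5859, 0.3505, 0.1493]
tool_rot: [[0.002, -0.001, -1.0], [1.0, -0.0, 0.002], [-0.0, -1.0, 0.001]]
ft_force: [0.3, -0.2, -0.2]
grip_width: 0.0849
```

Request:
carry_out(plan=[[[0,0,0],[0,0,0],0.085],[[0,0,0],[0,0,0],0.085]])

```text
time_s: 38.55
position: [0.5852, 0.3494, 0.1499]
tool_rot: [[0.002, -0.001, -1.0], [1.0, -0.001, 0.002], [-0.001, -1.0, 0.001]]
ft_force: [0.2, 0.3, 0.4]
grip_width: 0.0851
```

```bash
python3 - <<'E'
from h import *
s,p=avg(3);st();cv2.imwrite('pics/w22.png',cv2.cvtColor(p['image'],cv2.COLOR_RGB2BGR))
disc(p,s); ov(p,s,[.596,.351],0,'w22o.png')
E
```

```text
std [0.     0.0001 0.0002] pos [0.5853 0.3493 0.1502]
t 38.7 pos [0.5853, 0.3492, 0.1505] F [0.8, -0.8, -0.4] grip 0.0853 q [21.0, 39.0, 58.0, -0.0, 84.0, -69.0]
```

View pics/w22.png

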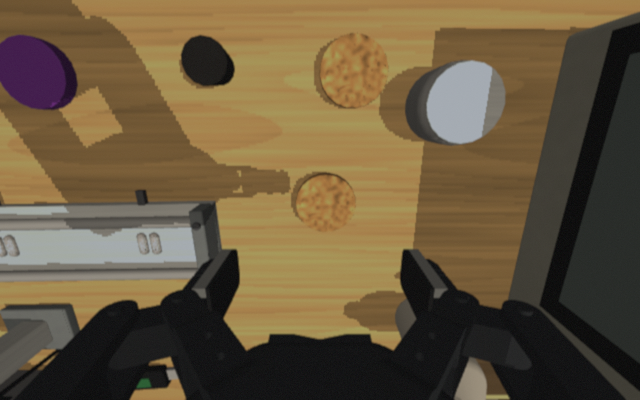

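View pics/w22o.png

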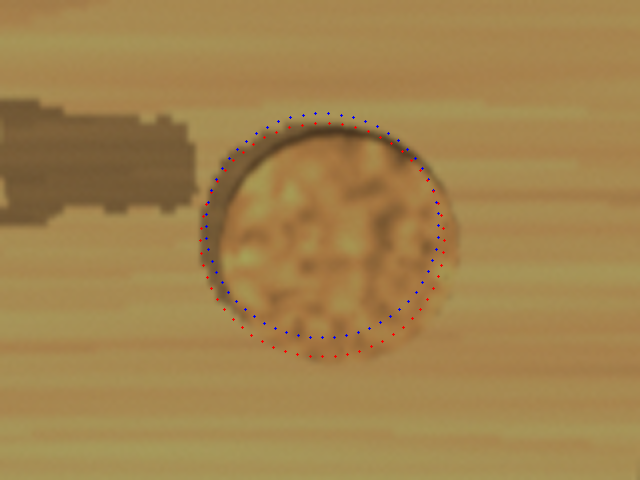

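Request:
carry_out(plan=[[[0.002,0.04,-0.004],[0.0,0.0,0.0],0.085],[[0.002,0.04,-0.004],[0.0,0.0,0.0],0.085],[[0.002,0.035,-0.004],[0.0,0.0,0.0],0.085],[[0.0,0.02,0.0],[0.0,0.0,0.0],0.085],[[0.0,0.009,0.0],[0.0,0.0,0.0],0.085],[[0.0,0.0,0.0],[0.0,0.0,0.0],0.085],[[0.0,0.0,0.0],[0.0,0.0,0.0],0.085]])

```text
time_s: 39.62
position: [0.598, 0.3558, 0.0072]
tool_rot: [[0.002, 0.001, -1.0], [1.0, 0.0, 0.002], [0.0, -1.0, -0.001]]
ft_force: [-0.2, -0.1, -0.9]
grip_width: 0.0847
```

```bash
python3 - <<'E'
from h import *
s,p=avg(3);st(); ov(p,s,[.5975,.355],0,'w23o.png',(70,90))
E
```

```text
std [0.0001 0.     0.0001] pos [0.5979 0.3558 0.0072]
t 39.77 pos [0.5977, 0.3558, 0.0068] F [-0.6, 0.7, -0.7] grip 0.0855 q [21.0, 48.0, 64.0, 0.0, 68.0, -69.0]
```

View pics/w23o.png

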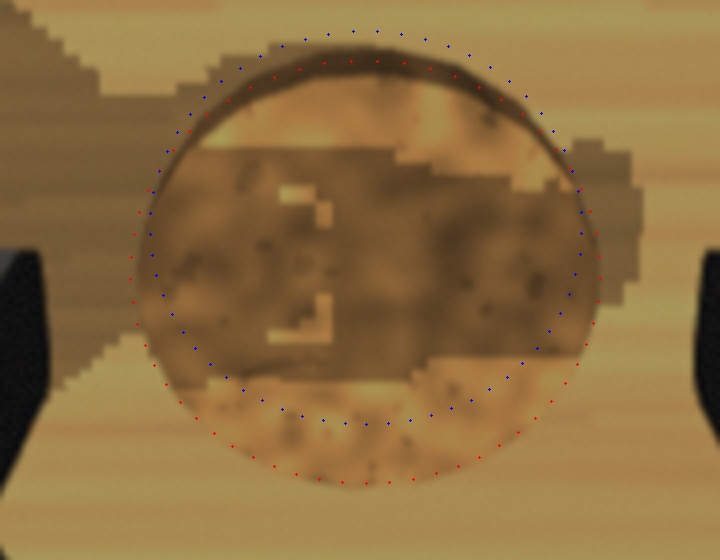

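Request:
carry_out(plan=[[[0.0,0.006,-0.001],[0.0,0.0,0.0],0.085],[[0.0,0.004,0.0],[0.0,0.0,0.0],0.085],[[0.0,0.0,0.0],[0.0,0.0,0.0],0.055],[[0.0,0.0,0.0],[0.0,0.0,0.0],0.055],[[0.0,0.0,0.0],[0.0,0.0,0.0],0.055],[[0.0,0.0,0.0],[0.0,0.0,0.0],0.055],[[0.0,0.0,0.0],[0.0,0.0,0.0],0.055]])

```text
time_s: 40.65
position: [0.5985, 0.3557, -0.0039]
tool_rot: [[0.002, -0.0, -1.0], [1.0, -0.0, 0.002], [-0.0, -1.0, 0.0]]
ft_force: [-0.3, -0.0, 0.9]
grip_width: 0.0623
```

Request:
carry_out(plan=[[[0.0,-0.01,0.0],[0.0,0.0,0.0],0.055],[[0.0,-0.02,0.0],[0.0,0.0,0.0],0.055],[[0.0,-0.04,0.0],[0.0,0.0,0.0],0.055],[[0.0,-0.04,0.0],[0.0,0.0,0.0],0.055],[[0.0,-0.04,0.0],[0.0,0.0,0.0],0.055]])

```text
time_s: 41.28
position: [0.5984, 0.3556, 0.1478]
tool_rot: [[0.002, -0.001, -1.0], [1.0, -0.0, 0.002], [-0.0, -1.0, 0.001]]
ft_force: [-0.4, 0.4, -0.6]
grip_width: 0.0623
```

```bash
python3 - <<'E'
from h import *
s=st()
a=plan([.46,.2,.2],Rt(0),7,0.055)
b=plan([.46,-.12,.2],Rt(0),9,0.055,start=a)
c=plan([.648,-.1602,.17],Rt(0),8,0.055,start=b)
E
```

```text
t 41.27 pos [0.5984, 0.3556, 0.1478] F [-0.4, 0.4, -0.6] grip 0.0623 q [21.0, 40.0, 55.0, 0.0, 85.0, -69.0]
[[[-0.022, -0.007, 0.02], [0.0, 0.0, 0.0], 0.055], [[-0.023, -0.008, 0.019], [0.0, 0.0, 0.0], 0.055], [[-0.022, -0.007, 0.02], [0.0, 0.0, 0.0], 0.055], [[-0.022, -0.008, 0.02], [0.0, -0.1, 0.0], 0.055], [[-0.022, -0.007, 0.02], [0.0, 0.0, 0.0], 0.055], [[-0.023, -0.008, 0.019], [0.0, 0.0, 0.0], 0.055], [[-0.022, -0.007, 0.02], [0.0, 0.0, 0.0], 0.055]]
end [0.4602, 0.1998, 0.2] maxshift 0.023 maxang 0.1
[[[-0.036, 0.0, 0.0], [0.0, 0.0, 0.0], 0.055], [[-0.035, 0.0, 0.0], [0.0, 0.0, 0.0], 0.055], [[-0.036, 0.0, 0.0], [0.0, 0.0, 0.0], 0.055], [[-0.035, 0.0, 0.0], [0.0, 0.0, 0.0], 0.055], [[-0.036, 0.0, 0.0], [0.0, 0.0, 0.0], 0.055], [[-0.035, 0.0, 0.0], [0.0, 0.0, 0.0], 0.055], [[-0.036, 0.0, 0.0], [0.0, 0.0, 0.0], 0.055], [[-0.035, 0.0, 0.0], [0.0, 0.0, 0.0], 0.055]]
[[[-0.036, 0.0, 0.0], [0.0, 0.0, 0.0], 0.055]]
end [0.4601, -0.1202, 0.2] maxshift 0.036 maxang 0.0
[[[-0.005, 0.004, -0.023], [0.0, 0.0, 0.0], 0.055], [[-0.005, 0.003, -0.024], [0.0, 0.0, 0.0], 0.055], [[-0.005, 0.004, -0.023], [0.0, 0.0, 0.0], 0.055], [[-0.005, 0.004, -0.024], [0.0, 0.0, 0.0], 0.055], [[-0.005, 0.004, -0.023], [0.0, 0.0, 0.0], 0.055], [[-0.005, 0.003, -0.024], [0.0, 0.0, 0.0], 0.055], [[-0.005, 0.004, -0.023], [0.0, 0.0, 0.0], 0.055], [[-0.005, 0.004, -0.024], [0.0, 0.0, 0.0], 0.055]]
end [0.6481, -0.1602, 0.1699] maxshift 0.024 maxang 0.0
```

Request:
carry_out(plan=[[[-0.022,-0.007,0.02],[0.0,0.0,0.0],0.055],[[-0.023,-0.008,0.019],[0.0,0.0,0.0],0.055],[[-0.022,-0.007,0.02],[0.0,0.0,0.0],0.055],[[-0.022,-0.008,0.02],[0.0,0,0.0],0.055],[[-0.022,-0.007,0.02],[0.0,0.0,0.0],0.055],[[-0.023,-0.008,0.019],[0.0,0.0,0.0],0.055],[[-0.022,-0.007,0.02],[0.0,0.0,0.0],0.055],[[-0.036,0.0,0.0],[0.0,0.0,0.0],0.055]])

```text
time_s: 42.28
position: [0.4591, 0.1638, 0.1994]
tool_rot: [[0.0, 0.001, -1.0], [1.0, 0.0, 0.0], [0.0, -1.0, -0.001]]
ft_force: [1.3, -0.3, -0.2]
grip_width: 0.062
```

Request:
carry_out(plan=[[[-0.035,0.0,0.0],[0.0,0.0,0.0],0.055],[[-0.036,0.0,0.0],[0.0,0.0,0.0],0.055],[[-0.035,0.0,0.0],[0.0,0.0,0.0],0.055],[[-0.036,0.0,0.0],[0.0,0.0,0.0],0.055],[[-0.035,0.0,0.0],[0.0,0.0,0.0],0.055],[[-0.036,0.0,0.0],[0.0,0.0,0.0],0.055],[[-0.035,0.0,0.0],[0.0,0.0,0.0],0.055],[[-0.036,0.0,0.0],[0.0,0.0,0.0],0.055]])

```text
time_s: 43.28
position: [0.4594, -0.1211, 0.1988]
tool_rot: [[0.002, -0.0, -1.0], [1.0, -0.001, 0.002], [-0.001, -1.0, 0.0]]
ft_force: [-1.1, -0.1, -0.1]
grip_width: 0.0624
```

Request:
carry_out(plan=[[[-0.005,0.004,-0.023],[0.0,0.0,0.0],0.055],[[-0.005,0.003,-0.024],[0.0,0.0,0.0],0.055],[[-0.005,0.004,-0.023],[0.0,0.0,0.0],0.055],[[-0.005,0.004,-0.024],[0.0,0.0,0.0],0.055],[[-0.005,0.004,-0.023],[0.0,0.0,0.0],0.055],[[-0.005,0.003,-0.024],[0.0,0.0,0.0],0.055],[[-0.005,0.004,-0.023],[0.0,0.0,0.0],0.055],[[-0.005,0.004,-0.024],[0.0,0.0,0.0],0.055]])

```text
time_s: 44.28
position: [0.6481, -0.1605, 0.1685]
tool_rot: [[0.002, -0.001, -1.0], [1.0, -0.0, 0.002], [-0.0, -1.0, 0.001]]
ft_force: [-1.1, -0.2, -0.8]
grip_width: 0.0622
```

Request:
carry_out(plan=[[[0,0,0],[0,0,0],0.055],[[0,0.03,0],[0,0,0],0.055],[[0,0.02,0],[0,0,0],0.055],[[0,0.015,0],[0,0,0],0.055],[[0,0.005,0],[0,0,0],0.055],[[0,0,0],[0,0,0],0.055],[[0,0,0],[0,0,0],0.055]])

```text
time_s: 45.15
position: [0.6478, -0.1606, 0.0989]
tool_rot: [[0.002, 0.0, -1.0], [1.0, -0.001, 0.002], [-0.001, -1.0, -0.0]]
ft_force: [0.3, 0.1, -0.3]
grip_width: 0.0624
```

```bash
python3 - <<'E'
from h import *
s,p=avg(3);st()
im=cv2.cvtColor(p['image'],cv2.COLOR_RGB2BGR)
cv2.imwrite('pics/w24.png',cv2.resize(im[130:330,200:440],None,fx=3,fy=3,interpolation=cv2.INTER_CUBIC))
E
```

```text
std [0.     0.     0.0001] pos [ 0.6477 -0.1605  0.0988]
t 45.3 pos [0.6476, -0.1605, 0.0986] F [0.2, -0.1, 0.1] grip 0.0621 q [-24.0, 40.0, 65.0, -0.0, 76.0, -114.0]
```

View pics/w24.png

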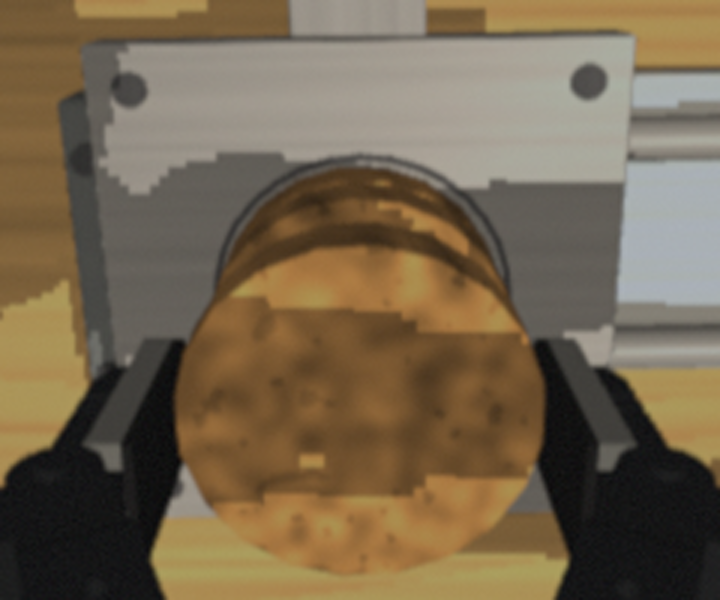

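Request:
carry_out(plan=[[[0.0,0.008,0.0],[0.0,0.0,0.0],0.055],[[0.0,0.004,0.0],[0.0,0.0,0.0],0.055],[[0.0,0.002,0.0],[0.0,0.0,0.0],0.055],[[0.0,0.0,0.0],[0.0,0.0,0.0],0.055],[[0.0,0.0,0.0],[0.0,0.0,0.0],0.055]])

```text
time_s: 45.92
position: [0.6475, -0.1604, 0.0841]
tool_rot: [[0.002, -0.001, -1.0], [1.0, -0.0, 0.002], [-0.0, -1.0, 0.001]]
ft_force: [-1.0, 0.8, 0.6]
grip_width: 0.0623
```

Request:
carry_out(plan=[[[0.0,0.001,0.0],[0.0,0.0,0.0],0.055],[[0.0,0.0,0.0],[0.0,0.0,0.0],0.055],[[0.0,0.0,0.0],[0.0,0.0,0.0],0.07],[[0.0,0.0,0.0],[0.0,0.0,0.0],0.085],[[0.0,-0.01,0.0],[0.0,0.0,0.0],0.085],[[0.0,-0.03,0.0],[0.0,0.0,0.0],0.085],[[0.0,-0.04,0.0],[0.0,0.0,0.0],0.085],[[0.0,-0.02,0.0],[0.0,0.0,0.0],0.085]])

```text
time_s: 46.92
position: [0.6481, -0.1606, 0.1862]
tool_rot: [[0.002, 0.003, -1.0], [1.0, -0.002, 0.002], [-0.002, -1.0, -0.003]]
ft_force: [-0.5, 0.4, -0.6]
grip_width: 0.085
```

Request:
carry_out(plan=[[[0.0,0.0,0.0],[0.0,0.0,0.0],0.085],[[0.0,0.0,0.0],[0.0,0.0,0.0],0.085]])

```text
time_s: 47.18
position: [0.6472, -0.1602, 0.182]
tool_rot: [[0.002, -0.002, -1.0], [1.0, 0.0, 0.002], [0.0, -1.0, 0.002]]
ft_force: [0.0, -0.1, -1.0]
grip_width: 0.0848
```

```bash
python3 - <<'E'
from h import *
s,p=avg(3);st()
ov(p,s,[.649,-.16],.088,'w25.png',(75,90))
q=shot('top'); print('B',[ (np.round(r['pixel']),round(r['conf'],2)) for r in env.outline_of('disc1_center',q)])
cv2.imwrite('pics/t25.png',cv2.cvtColor(q['image'],cv2.COLOR_RGB2BGR)[150:270,100:260].repeat(4,0).repeat(4,1))
a=plan([.46,-.12,.2],Rt(0),7,0.085)
b=plan([.44,.2,.2],Rt(20),10,0.085,start=a)
c=plan([.465,.376,.15],Rt(20),6,0.085,start=b)
E
```

```text
std [0.     0.     0.0002] pos [ 0.6471 -0.1602  0.1818]
t 47.33 pos [0.6472, -0.1603, 0.1818] F [-0.3, 0.3, 1.3] grip 0.085 q [-24.0, 36.0, 58.0, -0.0, 86.0, -114.0]
B [(array([225., 178.]), 0.49)]
[[[0.006, -0.002, 0.027], [0.0, 0.0, 0.0], 0.085], [[0.005, -0.003, 0.027], [0.0, 0.0, 0.0], 0.085], [[0.006, -0.002, 0.026], [0.0, -0.1, 0.0], 0.085], [[0.006, -0.003, 0.027], [-0.1, 0.0, 0.0], 0.085], [[0.006, -0.002, 0.027], [0.0, 0.0, 0.0], 0.085], [[0.005, -0.003, 0.027], [0.0, 0.0, 0.0], 0.085], [[0.006, -0.002, 0.026], [0.0, 0.0, 0.0], 0.085]]
end [0.4605, -0.1202, 0.1995] maxshift 0.027 maxang 0.1
[[[0.032, 0.0, 0.002], [0.0, -2.0, 0.0], 0.085], [[0.032, 0.0, 0.001], [0.0, -2.0, 0.0], 0.085], [[0.032, 0.0, 0.0], [0.0, -2.0, 0.0], 0.085], [[0.032, 0.0, -0.001], [0.0, -2.0, 0.0], 0.085], [[0.032, 0.0, -0.003], [0.0, -2.0, 0.0], 0.085], [[0.032, 0.0, -0.003], [0.0, -2.0, 0.0], 0.085], [[0.032, 0.0, -0.005], [0.0, -2.0, 0.0], 0.085], [[0.031, 0.0, -0.006], [0.0, -2.0, 0.0], 0.085]]
[[[0.032, 0.0, -0.007], [0.0, -2.0, 0.0], 0.085], [[0.031, 0.0, -0.008], [0.0, -2.0, 0.0], 0.085]]
end [0.4403, 0.2003, 0.1996] maxshift 0.032 maxang 2.0
[[[0.026, 0.008, -0.014], [0.0, 0.0, 0.0], 0.085], [[0.026, 0.009, -0.014], [0.0, 0.0, 0.0], 0.085], [[0.026, 0.008, -0.014], [0.0, 0.0, 0.0], 0.085], [[0.026, 0.008, -0.014], [0.0, 0.0, 0.0], 0.085], [[0.027, 0.008, -0.013], [0.0, 0.0, 0.0], 0.085], [[0.026, 0.009, -0.014], [0.0, 0.0, 0.0], 0.085]]
end [0.4646, 0.3762, 0.1496] maxshift 0.027 maxang 0.0
```

View pics/w25.png

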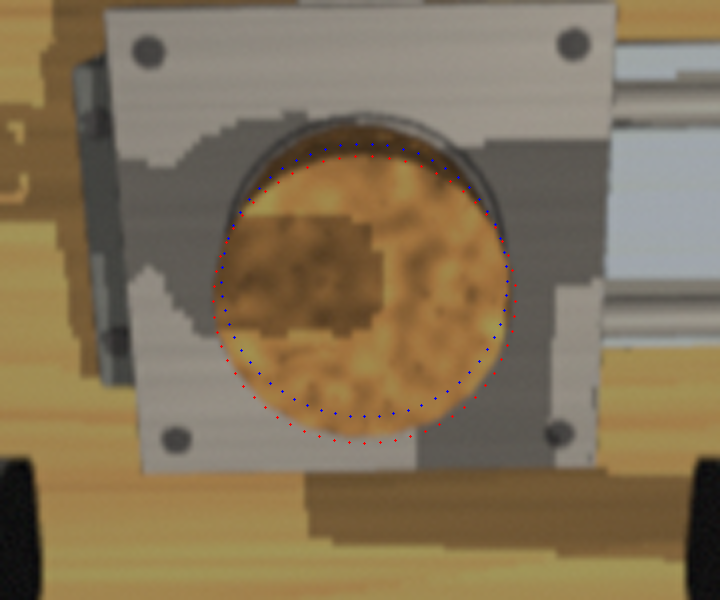

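View pics/t25.png

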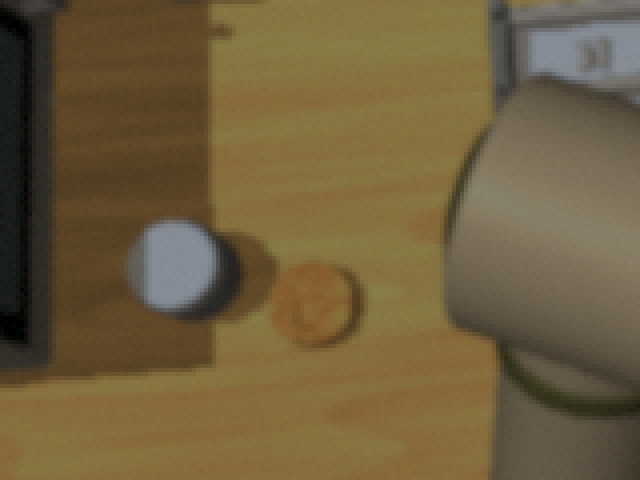

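```bash
python3 - <<'E'
from h import *
s=env.observe()
a=(np.array([.4605,-.1202,.1995]),np.array(s['tool_rot']))
b=plan([.44,.2,.2],Rt(50),10,0.085,start=a)
c=plan([.465,.376,.15],Rt(50),6,0.085,start=b)
E
```

```text
[[[0.032, 0.0, 0.002], [0.0, -5.0, 0.0], 0.085], [[0.032, 0.0, -0.001], [0.0, -5.0, 0.0], 0.085], [[0.032, 0.0, -0.003], [0.0, -5.0, 0.0], 0.085], [[0.032, 0.0, -0.006], [0.0, -5.0, 0.0], 0.085], [[0.03, 0.0, -0.009], [0.0, -5.1, 0.0], 0.085], [[0.03, 0.0, -0.012], [-0.1, -5.0, 0.0], 0.085], [[0.029, 0.0, -0.014], [0.0, -5.0, 0.1], 0.085], [[0.027, 0.0, -0.017], [0.0, -5.0, 0.0], 0.085]]
[[[0.026, 0.0, -0.019], [0.0, -5.0, 0.0], 0.085], [[0.024, 0.0, -0.021], [0.0, -5.0, 0.0], 0.085]]
end [0.4402, 0.1998, 0.1996] maxshift 0.032 maxang 5.1
[[[0.016, 0.008, -0.025], [0.0, 0.0, 0.0], 0.085], [[0.015, 0.008, -0.025], [0.0, 0.0, 0.0], 0.085], [[0.016, 0.009, -0.025], [0.0, 0.0, 0.0], 0.085], [[0.016, 0.008, -0.026], [0.0, 0.0, 0.0], 0.085], [[0.016, 0.008, -0.025], [0.0, 0.0, 0.0], 0.085], [[0.015, 0.008, -0.025], [0.0, 0.0, 0.0], 0.085]]
end [0.4653, 0.3758, 0.1505] maxshift 0.026 maxang 0.0
```

Request:
carry_out(plan=[[[0.006,-0.002,0.027],[0.0,0.0,0.0],0.085],[[0.005,-0.003,0.027],[0.0,0.0,0.0],0.085],[[0.006,-0.002,0.026],[0.0,0,0.0],0.085],[[0.006,-0.003,0.027],[0,0.0,0.0],0.085],[[0.006,-0.002,0.027],[0.0,0.0,0.0],0.085],[[0.005,-0.003,0.027],[0.0,0.0,0.0],0.085],[[0.006,-0.002,0.026],[0.0,0.0,0.0],0.085]])

```text
time_s: 48.3
position: [0.4597, -0.1198, 0.2001]
tool_rot: [[0.002, -0.001, -1.0], [1.0, -0.0, 0.002], [-0.0, -1.0, 0.001]]
ft_force: [-0.3, -0.7, 0.5]
grip_width: 0.0851
```

Request:
carry_out(plan=[[[0.032,0.0,0.002],[0.0,-5.0,0.0],0.085],[[0.032,0.0,-0.001],[0.0,-5.0,0.0],0.085],[[0.032,0.0,-0.003],[0.0,-5.0,0.0],0.085],[[0.032,0.0,-0.006],[0.0,-5.0,0.0],0.085],[[0.03,0.0,-0.009],[0.0,-5.0,0.0],0.085],[[0.03,0.0,-0.012],[0,-5.0,0.0],0.085],[[0.029,0.0,-0.014],[0.0,-5.0,0],0.085],[[0.027,0.0,-0.017],[0.0,-5.0,0.0],0.085]])

```text
time_s: 49.3
position: [0.4445, 0.1371, 0.2]
tool_rot: [[-0.643, -0.001, -0.765], [0.765, -0.0, -0.643], [0.0, -1.0, 0.001]]
ft_force: [0.7, -1.4, 0.0]
grip_width: 0.085
```

Request:
carry_out(plan=[[[0.026,0.0,-0.019],[0.0,-5.0,0.0],0.085],[[0.024,0.0,-0.021],[0.0,-5.0,0.0],0.085],[[0.016,0.008,-0.025],[0.0,0.0,0.0],0.085],[[0.015,0.008,-0.025],[0.0,0.0,0.0],0.085],[[0.016,0.009,-0.025],[0.0,0.0,0.0],0.085],[[0.016,0.008,-0.026],[0.0,0.0,0.0],0.085],[[0.016,0.008,-0.025],[0.0,0.0,0.0],0.085],[[0.015,0.008,-0.025],[0.0,0.0,0.0],0.085]])

```text
time_s: 50.3
position: [0.4659, 0.377, 0.1505]
tool_rot: [[-0.765, -0.001, -0.644], [0.644, -0.001, -0.765], [0.001, -1.0, 0.001]]
ft_force: [-0.4, 0.0, -0.5]
grip_width: 0.0851
```

Request:
carry_out(plan=[[[0,0,0],[0,0,0],0.085],[[0,0,0],[0,0,0],0.085]])

```text
time_s: 50.55
position: [0.4658, 0.3755, 0.151]
tool_rot: [[-0.765, -0.001, -0.644], [0.644, -0.001, -0.765], [0.001, -1.0, 0.001]]
ft_force: [0.2, -0.2, -0.1]
grip_width: 0.0849
```

```bash
python3 - <<'E'
from h import *
s,p=avg(3);st();cv2.imwrite('pics/w26.png',cv2.cvtColor(p['image'],cv2.COLOR_RGB2BGR))
disc(p,s); ov(p,s,[.469,.379],0,'w26o.png')
E
```

```text
std [0.0001 0.0001 0.0002] pos [0.4659 0.3754 0.1512]
t 50.7 pos [0.4661, 0.3753, 0.1515] F [-0.2, -0.2, 0.1] grip 0.0851 q [28.0, 30.0, 74.0, 0.0, 76.0, -112.0]
```

View pics/w26.png

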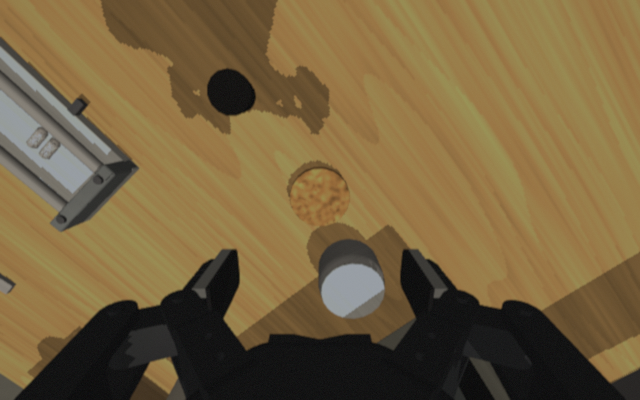

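View pics/w26o.png

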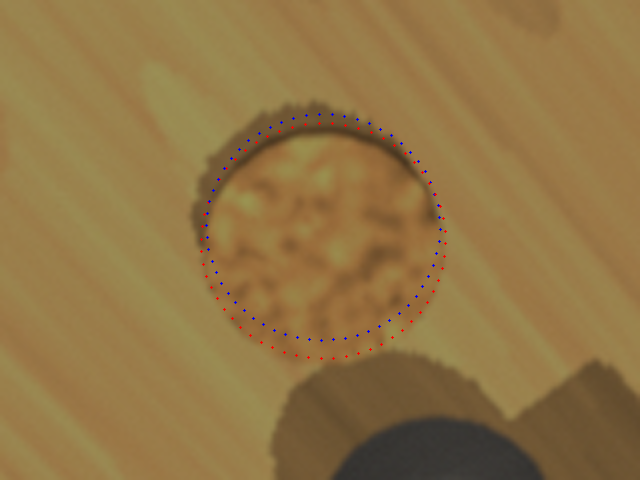

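Request:
carry_out(plan=[[[0.0,0.04,-0.003],[0.0,0.0,0.0],0.085],[[0.0,0.04,-0.003],[0.0,0.0,0.0],0.085],[[0.0,0.035,0.0],[0.0,0.0,0.0],0.085],[[0.0,0.02,0.0],[0.0,0.0,0.0],0.085],[[0.0,0.01,0.0],[0.0,0.0,0.0],0.085],[[0.0,0.0,0.0],[0.0,0.0,0.0],0.085],[[0.0,0.0,0.0],[0.0,0.0,0.0],0.085]])

```text
time_s: 51.62
position: [0.4702, 0.3807, 0.0071]
tool_rot: [[-0.765, 0.001, -0.644], [0.644, 0.001, -0.765], [-0.0, -1.0, -0.001]]
ft_force: [-0.1, -0.5, 0.1]
grip_width: 0.0852
```

```bash
python3 - <<'E'
from h import *
s,p=avg(3);st(); ov(p,s,np.array(s['position'])[:2],0,'w27o.png',(75,90))
cv2.imwrite('pics/w27.png',cv2.cvtColor(p['image'],cv2.COLOR_RGB2BGR))
E
```

```text
std [0.0001 0.     0.    ] pos [0.4701 0.3807 0.0071]
t 51.77 pos [0.47, 0.3807, 0.0068] F [-0.7, -0.2, -0.4] grip 0.0849 q [28.0, 41.0, 81.0, 0.0, 58.0, -112.0]
```

View pics/w27o.png

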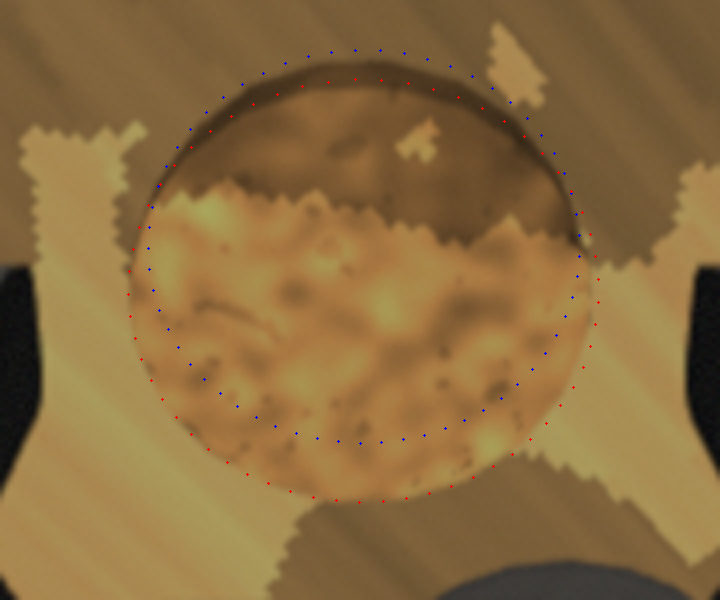

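View pics/w27.png

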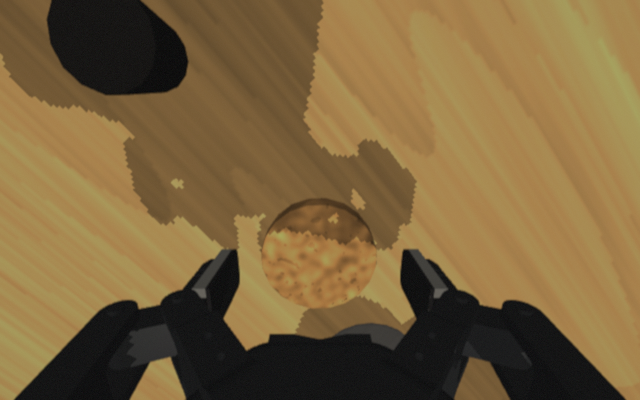

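Request:
carry_out(plan=[[[0.0,0.006,0.0],[0.0,0.0,0.0],0.085],[[0.0,0.004,0.0],[0.0,0.0,0.0],0.085],[[0.0,0.0,0.0],[0.0,0.0,0.0],0.055],[[0.0,0.0,0.0],[0.0,0.0,0.0],0.055],[[0.0,0.0,0.0],[0.0,0.0,0.0],0.055],[[0.0,0.0,0.0],[0.0,0.0,0.0],0.055],[[0.0,0.0,0.0],[0.0,0.0,0.0],0.055]])

```text
time_s: 52.65
position: [0.4698, 0.3806, -0.0037]
tool_rot: [[-0.765, -0.0, -0.644], [0.644, -0.0, -0.765], [0.0, -1.0, 0.0]]
ft_force: [-0.4, 0.5, 3.7]
grip_width: 0.0625
```

Request:
carry_out(plan=[[[0.0,-0.01,0.0],[0.0,0.0,0.0],0.055],[[0.0,-0.02,0.0],[0.0,0.0,0.0],0.055],[[0.0,-0.04,0.0],[0.0,0.0,0.0],0.055],[[0.0,-0.04,0.0],[0.0,0.0,0.0],0.055],[[0.0,-0.04,0.0],[0.0,0.0,0.0],0.055]])

```text
time_s: 53.28
position: [0.4696, 0.3804, 0.1478]
tool_rot: [[-0.765, -0.001, -0.644], [0.644, -0.0, -0.765], [0.0, -1.0, 0.001]]
ft_force: [-0.1, -0.2, -0.7]
grip_width: 0.0622
```

```bash
python3 - <<'E'
from h import *
s=st()
a=plan([.46,.1,.2],Rt(20),9,0.055)
b=plan([.46,-.12,.2],Rt(0),7,0.055,start=a)
c=plan([.648,-.1602,.18],Rt(0),8,0.055,start=b)
E
```

```text
t 53.27 pos [0.4696, 0.3804, 0.1478] F [-0.1, -0.2, -0.7] grip 0.0622 q [28.0, 31.0, 73.0, 0.0, 76.0, -112.0]
[[[-0.019, -0.006, 0.025], [0.0, 3.3, 0.0], 0.055], [[-0.021, -0.006, 0.023], [0.0, 3.3, 0.0], 0.055], [[-0.022, -0.005, 0.022], [0.0, 3.4, 0.0], 0.055], [[-0.023, -0.006, 0.021], [0.0, 3.3, 0.0], 0.055], [[-0.024, -0.006, 0.019], [0.0, 3.3, 0.0], 0.055], [[-0.026, -0.006, 0.018], [0.0, 3.3, 0.0], 0.055], [[-0.026, -0.006, 0.017], [0.0, 3.3, 0.0], 0.055], [[-0.028, -0.005, 0.015], [0.0, 3.4, 0.0], 0.055]]
[[[-0.028, -0.006, 0.013], [-0.1, 3.3, 0.0], 0.055]]
end [0.46, 0.0999, 0.1999] maxshift 0.028 maxang 3.4
[[[-0.03, 0.0, 0.011], [0.0, 2.9, 0.0], 0.055], [[-0.03, 0.0, 0.009], [0.0, 2.8, 0.0], 0.055], [[-0.03, 0.0, 0.008], [0.0, 2.9, 0.0], 0.055], [[-0.031, 0.0, 0.006], [0.0, 2.8, 0.0], 0.055], [[-0.031, 0.0, 0.005], [0.0, 2.9, 0.0], 0.055], [[-0.031, 0.0, 0.003], [0.0, 2.8, 0.0], 0.055], [[-0.031, 0.0, 0.001], [0.0, 2.9, 0.0], 0.055]]
end [0.4604, -0.1196, 0.1998] maxshift 0.031 maxang 2.9
[[[-0.005, 0.002, -0.023], [0.0, 0.0, 0.0], 0.055], [[-0.005, 0.003, -0.024], [0.0, 0.0, 0.0], 0.055], [[-0.005, 0.002, -0.023], [0.0, 0.0, 0.0], 0.055], [[-0.005, 0.003, -0.024], [0.0, 0.0, 0.0], 0.055], [[-0.005, 0.002, -0.023], [0.0, 0.0, 0.0], 0.055], [[-0.005, 0.003, -0.024], [0.0, 0.0, 0.0], 0.055], [[-0.006, 0.002, -0.023], [0.0, 0.0, 0.0], 0.055], [[-0.005, 0.003, -0.024], [0.0, 0.0, 0.0], 0.055]]
end [0.6484, -0.1606, 0.1799] maxshift 0.024 maxang 0.0
```

Request:
carry_out(plan=[[[-0.019,-0.006,0.025],[0.0,3.3,0.0],0.055],[[-0.021,-0.006,0.023],[0.0,3.3,0.0],0.055],[[-0.022,-0.005,0.022],[0.0,3.4,0.0],0.055],[[-0.023,-0.006,0.021],[0.0,3.3,0.0],0.055],[[-0.024,-0.006,0.019],[0.0,3.3,0.0],0.055],[[-0.026,-0.006,0.018],[0.0,3.3,0.0],0.055],[[-0.026,-0.006,0.017],[0.0,3.3,0.0],0.055],[[-0.028,-0.005,0.015],[0.0,3.4,0.0],0.055]])

```text
time_s: 54.28
position: [0.4608, 0.1299, 0.1928]
tool_rot: [[-0.394, -0.0, -0.919], [0.919, -0.0, -0.394], [-0.0, -1.0, 0.001]]
ft_force: [0.8, 0.1, -0.2]
grip_width: 0.0621
```

Request:
carry_out(plan=[[[-0.028,-0.006,0.013],[0,3.3,0.0],0.055],[[-0.03,0.0,0.011],[0.0,2.9,0.0],0.055],[[-0.03,0.0,0.009],[0.0,2.8,0.0],0.055],[[-0.03,0.0,0.008],[0.0,2.9,0.0],0.055],[[-0.031,0.0,0.006],[0.0,2.8,0.0],0.055],[[-0.031,0.0,0.005],[0.0,2.9,0.0],0.055],[[-0.031,0.0,0.003],[0.0,2.8,0.0],0.055],[[-0.031,0.0,0.001],[0.0,2.9,0.0],0.055]])

```text
time_s: 55.28
position: [0.4603, -0.1204, 0.1986]
tool_rot: [[0.002, -0.001, -1.0], [1.0, -0.0, 0.002], [-0.0, -1.0, 0.001]]
ft_force: [0.3, -0.6, -0.6]
grip_width: 0.0622
```

Request:
carry_out(plan=[[[-0.005,0.002,-0.023],[0.0,0.0,0.0],0.055],[[-0.005,0.003,-0.024],[0.0,0.0,0.0],0.055],[[-0.005,0.002,-0.023],[0.0,0.0,0.0],0.055],[[-0.005,0.003,-0.024],[0.0,0.0,0.0],0.055],[[-0.005,0.002,-0.023],[0.0,0.0,0.0],0.055],[[-0.005,0.003,-0.024],[0.0,0.0,0.0],0.055],[[-0.006,0.002,-0.023],[0.0,0.0,0.0],0.055],[[-0.005,0.003,-0.024],[0.0,0.0,0.0],0.055]])

```text
time_s: 56.28
position: [0.6491, -0.1606, 0.1784]
tool_rot: [[0.0, -0.001, -1.0], [1.0, -0.0, 0.0], [-0.0, -1.0, 0.001]]
ft_force: [-0.0, 0.6, 0.2]
grip_width: 0.0623
```

Request:
carry_out(plan=[[[0,0,0],[0,0,0],0.055],[[0,0.03,0],[0,0,0],0.055],[[0,0.02,0],[0,0,0],0.055],[[0,0.01,0],[0,0,0],0.055],[[0,0.006,0],[0,0,0],0.055],[[0,0,0],[0,0,0],0.055],[[0,0,0],[0,0,0],0.055]])

```text
time_s: 57.15
position: [0.6487, -0.1606, 0.1128]
tool_rot: [[0.0, 0.0, -1.0], [1.0, -0.001, 0.0], [-0.001, -1.0, -0.0]]
ft_force: [-0.4, 0.1, -0.8]
grip_width: 0.0624
```

```bash
python3 - <<'E'
from h import *
s,p=avg(3);st()
im=cv2.cvtColor(p['image'],cv2.COLOR_RGB2BGR)
cv2.imwrite('pics/w28.png',cv2.resize(im[130:330,200:440],None,fx=3,fy=3,interpolation=cv2.INTER_CUBIC))
E
```

```text
std [0.     0.     0.0001] pos [ 0.6487 -0.1606  0.1127]
t 57.3 pos [0.6487, -0.1606, 0.1125] F [-0.6, -0.1, -0.1] grip 0.0623 q [-24.0, 39.0, 64.0, -0.0, 77.0, -114.0]
```

View pics/w28.png

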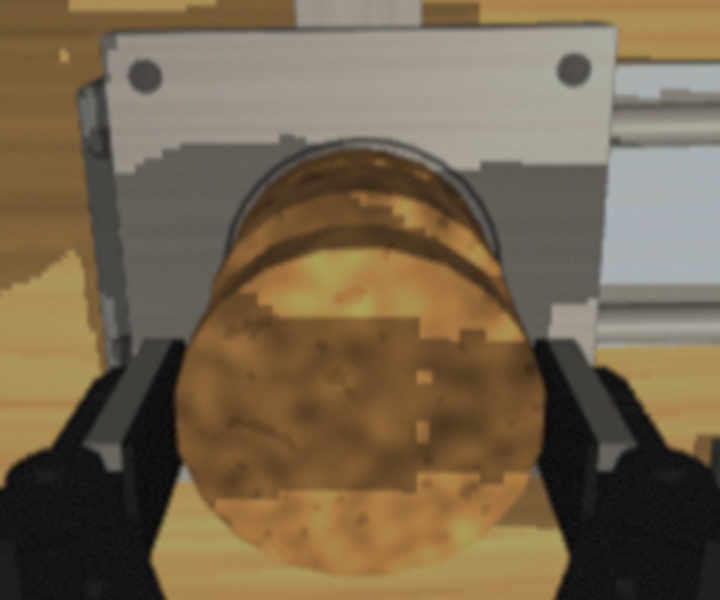

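Request:
carry_out(plan=[[[0.0,0.008,0.001],[0.0,0.0,0.0],0.055],[[0.0,0.004,0.0],[0.0,0.0,0.0],0.055],[[0.0,0.002,0.0],[0.0,0.0,0.0],0.055],[[0.0,0.001,0.0],[0.0,0.0,0.0],0.055],[[0.0,0.0,0.0],[0.0,0.0,0.0],0.055]])

```text
time_s: 57.92
position: [0.6473, -0.1604, 0.0982]
tool_rot: [[0.0, -0.001, -1.0], [1.0, -0.0, 0.0], [-0.0, -1.0, 0.001]]
ft_force: [-3.6, 1.7, 9.0]
grip_width: 0.0625
```

Request:
carry_out(plan=[[[0.0,-0.001,0.0],[0.0,0.0,0.0],0.055],[[0.0,0.0,0.0],[0.0,0.0,0.0],0.055],[[0.0,0.0,0.0],[0.0,0.0,0.0],0.07],[[0.0,0.0,0.0],[0.0,0.0,0.0],0.085],[[0.0,-0.01,0.0],[0.0,0.0,0.0],0.085],[[0.0,-0.03,0.0],[0.0,0.0,0.0],0.085],[[0.0,-0.04,0.0],[0.0,0.0,0.0],0.085],[[0.0,-0.01,0.0],[0.0,0.0,0.0],0.085]])

```text
time_s: 58.92
position: [0.6484, -0.1608, 0.1915]
tool_rot: [[0.0, 0.004, -1.0], [1.0, -0.003, 0.0], [-0.003, -1.0, -0.004]]
ft_force: [0.0, 0.0, -0.3]
grip_width: 0.0847
```

Request:
carry_out(plan=[[[0.0,0.0,0.0],[0.0,0.0,0.0],0.085],[[0.0,0.0,0.0],[0.0,0.0,0.0],0.085]])

```text
time_s: 59.18
position: [0.6471, -0.1603, 0.1865]
tool_rot: [[0.0, -0.003, -1.0], [1.0, 0.001, 0.0], [0.001, -1.0, 0.003]]
ft_force: [0.4, 0.2, 0.7]
grip_width: 0.0849
```

```bash
python3 - <<'E'
from h import *
s,p=avg(3);st()
ov(p,s,[.649,-.16],.102,'w29.png',(75,90))
q=shot('side'); im=cv2.cvtColor(q['image'],cv2.COLOR_RGB2BGR)
cv2.imwrite('pics/s29.png',cv2.resize(im[170:320,320:480],None,fx=4,fy=4,interpolation=cv2.INTER_CUBIC))
E
```

```text
std [0.0001 0.     0.0001] pos [ 0.6472 -0.1603  0.1866]
t 59.33 pos [0.6473, -0.1604, 0.1869] F [0.1, 0.4, -0.0] grip 0.0848 q [-24.0, 36.0, 58.0, -0.0, 87.0, -114.0]
```

View pics/w29.png

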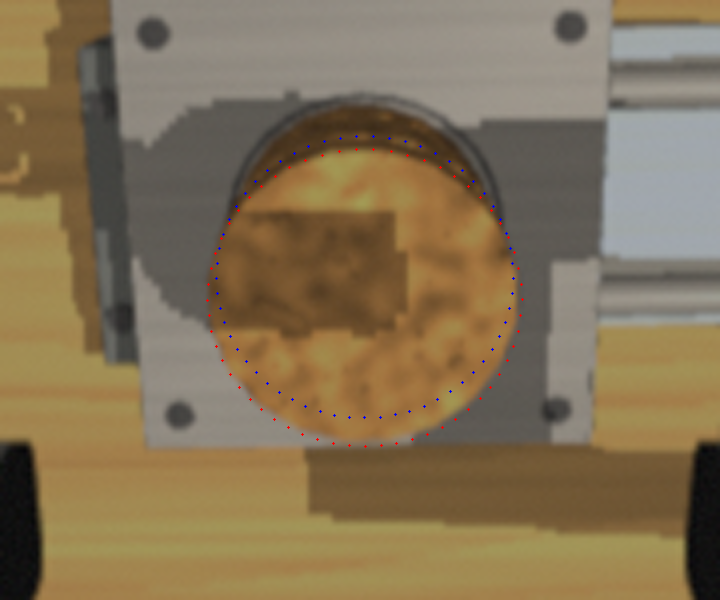

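View pics/s29.png

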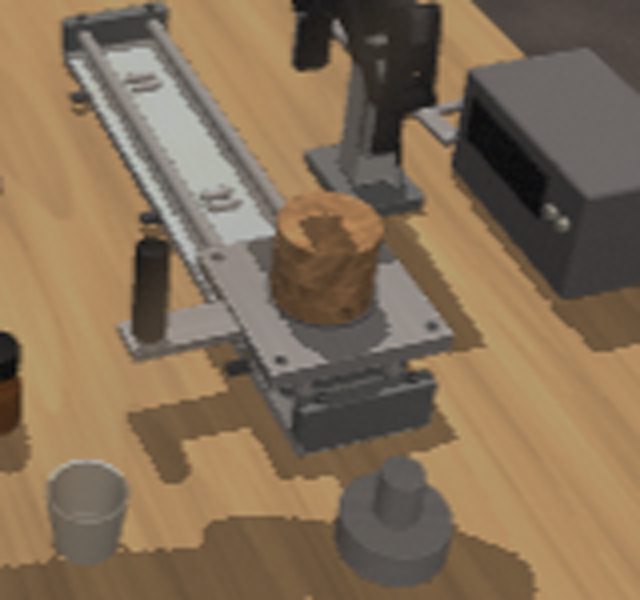

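```bash
python3 - <<'E'
from h import *
plan([.630,-.310,.15],Rt(0),7,0.07)
E
```

```text
[[[-0.021, 0.005, 0.002], [0.0, 0.0, 0.0], 0.07], [[-0.022, 0.006, 0.003], [0.0, 0.0, 0.0], 0.07], [[-0.021, 0.005, 0.002], [-0.1, 0.0, 0.0], 0.07], [[-0.021, 0.005, 0.003], [0.0, 0.0, 0.0], 0.07], [[-0.022, 0.006, 0.002], [0.0, 0.0, 0.0], 0.07], [[-0.021, 0.005, 0.003], [0.0, 0.0, 0.0], 0.07], [[-0.022, 0.005, 0.002], [0.0, 0.0, 0.0], 0.07]]
end [0.6303, -0.3104, 0.1501] maxshift 0.022 maxang 0.1
```

Request:
carry_out(plan=[[[-0.021,0.005,0.002],[0.0,0.0,0.0],0.07],[[-0.022,0.006,0.003],[0.0,0.0,0.0],0.07],[[-0.021,0.005,0.002],[0,0.0,0.0],0.07],[[-0.021,0.005,0.003],[0.0,0.0,0.0],0.07],[[-0.022,0.006,0.002],[0.0,0.0,0.0],0.07],[[-0.021,0.005,0.003],[0.0,0.0,0.0],0.07],[[-0.022,0.005,0.002],[0.0,0.0,0.0],0.07],[[0,0,0],[0,0,0],0.07]])

```text
time_s: 60.38
position: [0.63, -0.3123, 0.1502]
tool_rot: [[0.002, -0.002, -1.0], [1.0, 0.0, 0.002], [0.0, -1.0, 0.002]]
ft_force: [0.7, -0.4, -0.2]
grip_width: 0.0699
```

Request:
carry_out(plan=[[[0,0,0],[0,0,0],0.07]])

```text
time_s: 60.5
position: [0.6307, -0.3102, 0.1512]
tool_rot: [[-0.0, -0.001, -1.0], [1.0, -0.0, -0.0], [-0.0, -1.0, 0.001]]
ft_force: [-0.9, 0.1, -0.2]
grip_width: 0.0699
```

```bash
python3 - <<'E'
from h import *
s,p=avg(3);st()
im=cv2.cvtColor(p['image'],cv2.COLOR_RGB2BGR)
r,c=proj(p,[.6303,-.3105,.026],s)
for t in np.linspace(0,2*np.pi,60):
  for z,R in ((.026,.032),(.06,.013)):
    a,b=proj(p,[.6303+R*np.cos(t),-.3105+R*np.sin(t),z],s); cv2.circle(im,(int(round(b)),int(round(a))),0,(0,0,255),-1)
cv2.imwrite('pics/w30.png',cv2.resize(im[130:270,240:400],None,fx=4,fy=4,interpolation=cv2.INTER_NEAREST))
E
```

```text
std [0.0001 0.0002 0.0001] pos [ 0.6308 -0.3099  0.1514]
t 60.65 pos [0.6308, -0.3097, 0.1515] F [1.2, 0.4, -0.1] grip 0.0704 q [-36.0, 41.0, 53.0, -0.0, 86.0, -126.0]
```

View pics/w30.png

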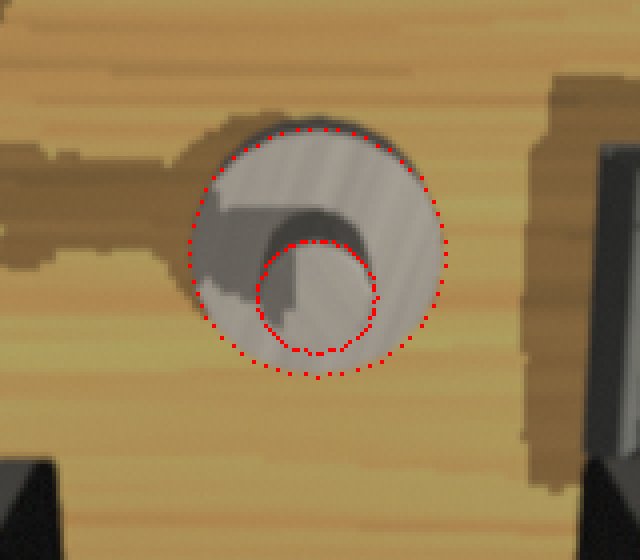

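Request:
carry_out(plan=[[[0.0,0.03,0.0],[0.0,0.0,0.0],0.07],[[0.0,0.04,0.0],[0.0,0.0,0.0],0.07],[[0.0,0.03,0.0],[0.0,0.0,0.0],0.07],[[0.0,0.019,0.0],[0.0,0.0,0.0],0.07],[[0.0,0.0,0.0],[0.0,0.0,0.0],0.07]], force=80)

```text
time_s: 61.28
position: [0.6302, -0.31, 0.0312]
tool_rot: [[-0.0, -0.002, -1.0], [1.0, 0.001, -0.0], [0.001, -1.0, 0.002]]
ft_force: [0.1, 0.2, -0.3]
grip_width: 0.07
```

Request:
carry_out(plan=[[[0.0,0.0,0.0],[0.0,0.0,0.0],0.02],[[0.0,0.0,0.0],[0.0,0.0,0.0],0.02],[[0.0,0.0,0.0],[0.0,0.0,0.0],0.02],[[0.0,0.0,0.0],[0.0,0.0,0.0],0.02],[[0.0,0.0,0.0],[0.0,0.0,0.0],0.02]])

```text
time_s: 61.9
position: [0.6309, -0.3107, 0.0336]
tool_rot: [[0.0, 0.001, -1.0], [1.0, -0.001, 0.0], [-0.001, -1.0, -0.001]]
ft_force: [-0.4, 0.5, 5.8]
grip_width: 0.0238
```

```bash
python3 - <<'E'
from h import *
s=st()
a=plan([.631,-.310,.18],Rt(0),6,0.02)
plan([.648,-.1600,.18],Rt(0),8,0.02,start=a)
E
```

```text
t 61.9 pos [0.6309, -0.3107, 0.0336] F [-0.4, 0.5, 5.8] grip 0.0238 q [-36.0, 47.0, 61.0, -0.0, 72.0, -126.0]
[[[0.0, -0.024, 0.0], [0.0, 0.0, 0.0], 0.02], [[0.0, -0.025, 0.0], [0.0, 0.0, 0.0], 0.02], [[0.0, -0.024, 0.0], [0.0, 0.0, 0.0], 0.02], [[0.0, -0.025, 0.0], [0.0, 0.0, 0.0], 0.02], [[0.0, -0.024, 0.0], [0.0, 0.0, -0.1], 0.02], [[0.001, -0.024, 0.0], [0.1, 0.0, 0.0], 0.02]]
end [0.6307, -0.3095, 0.1796] maxshift 0.025 maxang 0.1
[[[0.019, 0.0, -0.002], [0.0, 0.0, 0.0], 0.02], [[0.018, 0.0, -0.002], [0.0, 0.0, 0.0], 0.02], [[0.019, 0.0, -0.002], [0.0, 0.0, 0.0], 0.02], [[0.019, 0.0, -0.003], [0.0, 0.0, 0.0], 0.02], [[0.018, 0.0, -0.002], [0.0, 0.0, 0.0], 0.02], [[0.019, 0.0, -0.002], [0.0, 0.0, 0.0], 0.02], [[0.019, 0.0, -0.002], [0.0, 0.0, 0.0], 0.02], [[0.019, 0.0, -0.002], [0.0, 0.0, 0.0], 0.02]]
end [0.6478, -0.1595, 0.1796] maxshift 0.019 maxang 0.0
```

Request:
carry_out(plan=[[[0.0,-0.01,0.0],[0.0,0.0,0.0],0.02],[[0.0,-0.025,0.0],[0.0,0.0,0.0],0.02],[[0.0,-0.03,0.0],[0.0,0.0,0.0],0.02],[[0.0,-0.03,0.0],[0.0,0.0,0.0],0.02],[[0.0,-0.03,0.0],[0.0,0.0,0],0.02],[[0,-0.025,0.0],[0,0.0,0.0],0.02],[[0,0,0],[0,0,0],0.02]])

```text
time_s: 62.78
position: [0.6309, -0.3107, 0.1836]
tool_rot: [[0.0, 0.001, -1.0], [1.0, -0.002, 0.0], [-0.002, -1.0, -0.001]]
ft_force: [0.5, 0.1, -7.3]
grip_width: 0.0237
```

Request:
carry_out(plan=[[[0.018,0.0,-0.002],[0.0,0.0,0.0],0.02],[[0.019,0.0,-0.002],[0.0,0.0,0.0],0.02],[[0.019,0.0,-0.002],[0.0,0.0,0.0],0.02],[[0.019,0.0,-0.003],[0.0,0.0,0.0],0.02],[[0.019,0.0,-0.002],[0.0,0.0,0.0],0.02],[[0.019,0.0,-0.002],[0.0,0.0,0.0],0.02],[[0.019,0.0,-0.002],[0.0,0.0,0.0],0.02],[[0.018,0.0,-0.002],[0.0,0.0,0.0],0.02]])

```text
time_s: 63.78
position: [0.6477, -0.1592, 0.1821]
tool_rot: [[0.0, -0.001, -1.0], [1.0, -0.0, 0.0], [-0.0, -1.0, 0.001]]
ft_force: [0.5, 0.9, -6.9]
grip_width: 0.0239
```

Request:
carry_out(plan=[[[0,0,0],[0,0,0],0.02],[[0,0,0],[0,0,0],0.02],[[0,0.015,0],[0,0,0],0.02],[[0,0.01,0],[0,0,0],0.02],[[0,0,0],[0,0,0],0.02]])

```text
time_s: 64.4
position: [0.647, -0.1606, 0.1553]
tool_rot: [[0.001, -0.004, -1.0], [1.0, 0.001, 0.001], [0.001, -1.0, 0.004]]
ft_force: [0.7, 0.2, -6.4]
grip_width: 0.0243
```

```bash
python3 - <<'E'
from h import *
s,p=avg(3);st()
im=cv2.cvtColor(p['image'],cv2.COLOR_RGB2BGR)
cv2.imwrite('pics/w31.png',cv2.resize(im[130:330,200:440],None,fx=3,fy=3,interpolation=cv2.INTER_CUBIC))
q=shot('side'); im=cv2.cvtColor(q['image'],cv2.COLOR_RGB2BGR)
cv2.imwrite('pics/s31.png',cv2.resize(im[130:280,320:480],None,fx=4,fy=4,interpolation=cv2.INTER_CUBIC))
E
```

```text
std [0.0003 0.     0.0007] pos [ 0.6473 -0.1606  0.1562]
t 64.55 pos [0.6477, -0.1607, 0.1573] F [-0.8, -0.5, -6.3] grip 0.0238 q [-24.0, 37.0, 60.0, -0.0, 83.0, -114.0]
```

View pics/w31.png

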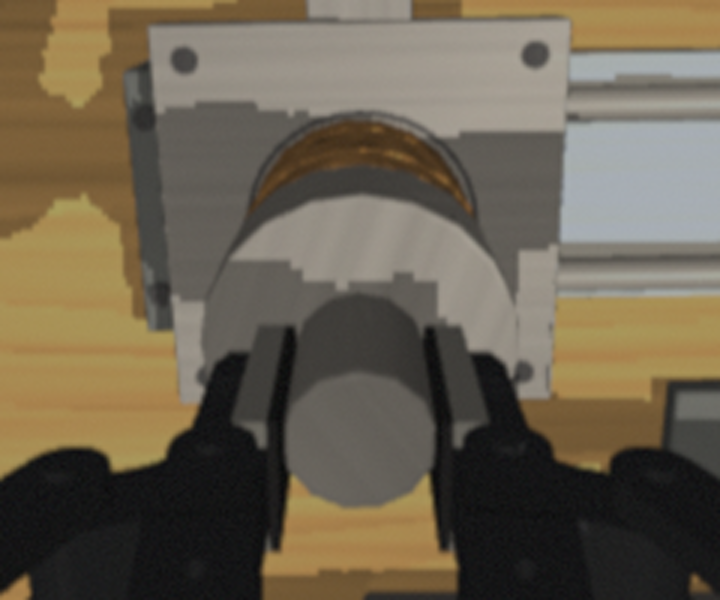

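View pics/s31.png

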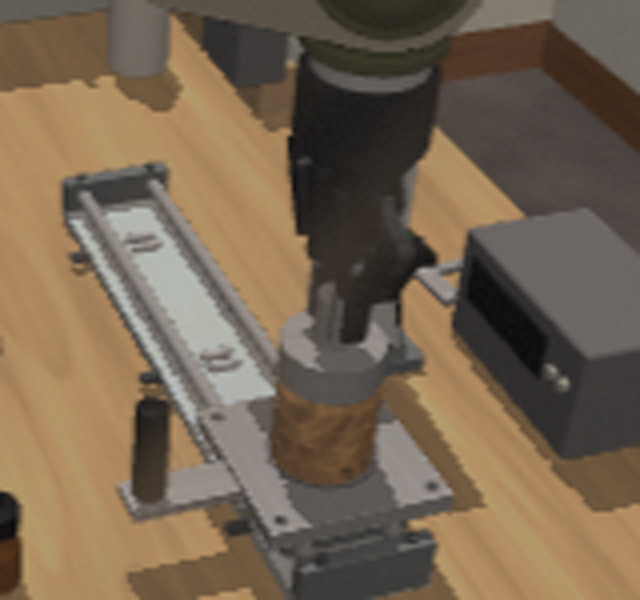

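```bash
python3 - <<'E'
from h import *
s,p=avg(3);st()
z=s['position'][2]
g=lambda x,y,z: np.round(at(p,130+y/3,200+x/3,z,s),4)
print('knob',g(360,438,z+.0264),'wtop back',g(360,194,z-.0076)[0]+.032,'wbot back',g(360,167,z-.0336)[0]+.032,'circle back',g(362,112,.06)[0]+.035,'holes',g(184,60,.06),g(536,54,.06))
print('l/r of wtop',g(203,340,z-.0076)[1],g(518,340,z-.0076)[1])
E
```

```text
std [0. 0. 0.] pos [ 0.6477 -0.1606  0.1575]
t 64.75 pos [0.6477, -0.1605, 0.1574] F [0.6, 0.6, -6.6] grip 0.0238 q [-24.0, 37.0, 60.0, -0.0, 83.0, -114.0]
knob [ 0.6465 -0.1602  0.1839] wtop back 0.6476000000000001 wbot back 0.6487 circle back 0.6507000000000001 holes [ 0.6007 -0.2105  0.06  ] [ 0.5991 -0.1099  0.06  ]
l/r of wtop -0.1913 -0.129
```

Request:
carry_out(plan=[[[0.0,0.003,-0.002],[0.0,0.0,0.0],0.02],[[0.0,0.003,0.0],[0.0,0.0,0.0],0.02],[[0.0,0.001,0.0],[0.0,0.0,0.0],0.02],[[0.0,0.0,0.0],[0.0,0.0,0.0],0.02]])

```text
time_s: 65.25
position: [0.6495, -0.1605, 0.15]
tool_rot: [[0.0, -0.001, -1.0], [1.0, -0.0, 0.0], [-0.0, -1.0, 0.001]]
ft_force: [0.2, -0.4, -6.7]
grip_width: 0.0236
```

Request:
carry_out(plan=[[[0.0,0.001,0.0],[0.0,0.0,0.0],0.02],[[0.0,0.0,0.0],[0.0,0.0,0.0],0.02]])

```text
time_s: 65.5
position: [0.6497, -0.1605, 0.1496]
tool_rot: [[0.0, -0.0, -1.0], [1.0, -0.001, 0.0], [-0.001, -1.0, 0.0]]
ft_force: [-1.6, 1.3, -2.4]
grip_width: 0.0236
```

Request:
carry_out(plan=[[[0.0,0.0005,0.0],[0.0,0.0,0.0],0.02],[[0.0,0.0,0.0],[0.0,0.0,0.0],0.035],[[0.0,0.0,0.0],[0.0,0.0,0.0],0.06],[[0.0,0.0,0.0],[0.0,0.0,0.0],0.07],[[0.0,-0.01,0.0],[0.0,0.0,0.0],0.07],[[0.0,-0.025,0.0],[0.0,0.0,0.0],0.07],[[0.0,-0.025,0.0],[0.0,0.0,0.0],0.07],[[0.0,0.0,0.0],[0.0,0.0,0.0],0.07]])

```text
time_s: 66.5
position: [0.6503, -0.1607, 0.2111]
tool_rot: [[0.0, 0.004, -1.0], [1.0, -0.002, 0.0], [-0.002, -1.0, -0.004]]
ft_force: [0.1, 0.4, 0.1]
grip_width: 0.0697
```

```bash
python3 - <<'E'
from h import *
s=st(); s,p=avg(3)
im=cv2.cvtColor(p['image'],cv2.COLOR_RGB2BGR)
for t in np.linspace(0,2*np.pi,80):
  for z,R in ((.142,.032),(.176,.013),(.06,.035)):
    a,b=proj(p,[.650+R*np.cos(t),-.160+R*np.sin(t),z],s); cv2.circle(im,(int(round(b)),int(round(a))),0,(0,0,255),-1)
cv2.imwrite('pics/w32.png',cv2.resize(im[110:270,230:410],None,fx=4,fy=3.7,interpolation=cv2.INTER_NEAREST) if 0 else cv2.resize(im[120:270,230:410],None,fx=4,fy=4,interpolation=cv2.INTER_NEAREST))
q=shot('side'); im=cv2.cvtColor(q['image'],cv2.COLOR_RGB2BGR)
cv2.imwrite('pics/s32.png',cv2.resize(im[130:280,320:480],None,fx=4,fy=4,interpolation=cv2.INTER_CUBIC))
E
```

```text
t 66.5 pos [0.6503, -0.1607, 0.2111] F [0.1, 0.4, 0.1] grip 0.0697 q [-24.0, 35.0, 55.0, -0.0, 90.0, -114.0]
std [0.0004 0.0001 0.0012] pos [ 0.6498 -0.1605  0.2095]
```

View pics/w32.png

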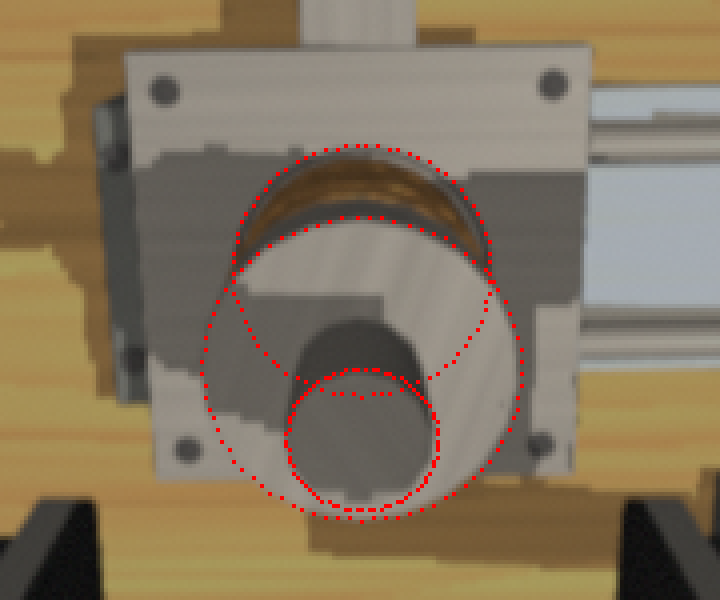

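View pics/s32.png

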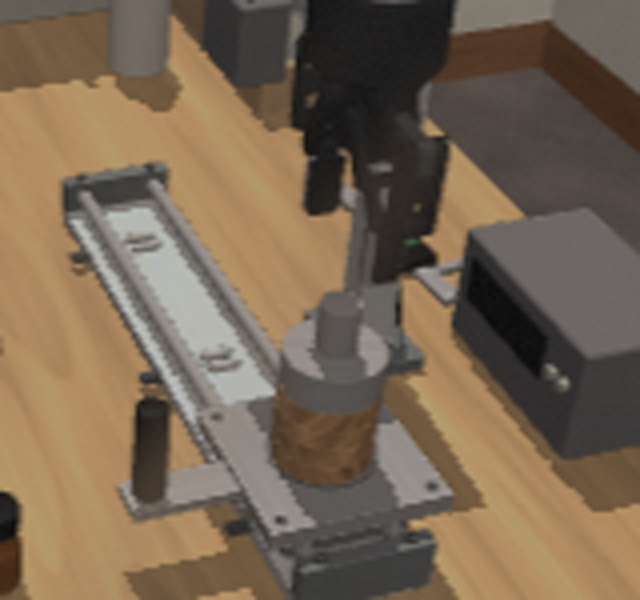

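```bash
python3 - <<'E'
from h import *
s=st()
a=plan([.481,-.1615,.215],Rt(0,25),8,0.085)
E
```

```text
t 66.7 pos [0.6492, -0.1603, 0.2074] F [-0.9, -0.0, -1.1] grip 0.0696 q [-24.0, 35.0, 55.0, -0.0, 90.0, -114.0]
[[[0.0, -0.001, 0.021], [-3.1, 0.0, 0.0], 0.085], [[0.0, -0.002, 0.021], [-3.2, 0.0, 0.0], 0.085], [[0.0, -0.003, 0.021], [-3.1, 0.0, 0.0], 0.085], [[-0.001, -0.004, 0.02], [-3.2, 0.0, 0.0], 0.085], [[0.0, -0.006, 0.021], [-3.1, 0.0, 0.0], 0.085], [[0.0, -0.006, 0.02], [-3.2, 0.0, 0.0], 0.085], [[0.0, -0.008, 0.019], [-3.1, 0.0, 0.0], 0.085], [[0.0, -0.009, 0.019], [-3.2, 0.0, 0.0], 0.085]]
end [0.4814, -0.1613, 0.2153] maxshift 0.021 maxang 3.2
```

Request:
carry_out(plan=[[[0.0,-0.015,0.01],[0,0.0,0.0],0.07],[[0.0,-0.002,0.021],[0,0.0,0.0],0.07],[[0.0,0.002,0.021],[-4,0.0,0.0],0.07],[[0,0,0.021],[-5,0.0,0.0],0.085],[[0.0,-0.003,0.021],[-5,0.0,0.0],0.085],[[0.0,-0.002,0.02],[-4,0.0,0.0],0.085],[[0.0,-0.004,0.025],[-4,0.0,0.0],0.085],[[0.0,-0.006,0.025],[-3,0.0,0.0],0.085]])

```text
time_s: 67.7
position: [0.4838, -0.1601, 0.2119]
tool_rot: [[0.0, 0.424, -0.906], [1.0, -0.001, -0.0], [-0.001, -0.906, -0.424]]
ft_force: [-0.1, -0.5, 0.4]
grip_width: 0.0849
```

Request:
carry_out(plan=[[[0,0,0],[0,0,0],0.085],[[0,0,0],[0,0,0],0.085]])

```text
time_s: 67.95
position: [0.4855, -0.1608, 0.2122]
tool_rot: [[0.001, 0.423, -0.906], [1.0, -0.001, -0.0], [-0.001, -0.906, -0.423]]
ft_force: [0.0, 0.6, 0.0]
grip_width: 0.0849
```

```bash
python3 - <<'E'
from h import *
s,p=avg(3); st()
cv2.imwrite('pics/w33.png',cv2.cvtColor(p['image'],cv2.COLOR_RGB2BGR))
print('post top hyp',proj(p,[.534,-.1615,.127],s),proj(p,[.534,-.1615,.058],s))
a=plan([.4795,-.1615,.210],Rt(0,25),3,0.085,start=(s['position'],s['tool_rot']))
b=plan([.5365,-.1615,.0874],Rt(0,25),6,0.085,start=a)
E
```

```text
std [0.0001 0.0001 0.0002] pos [ 0.4857 -0.1607  0.212 ]
t 68.1 pos [0.4858, -0.1605, 0.2116] F [0.4, -0.1, 0.3] grip 0.0851 q [-40.0, 10.0, 99.0, 20.0, 53.0, -139.0]
post top hyp (np.float64(210.6240558017167), np.float64(318.7024859456784)) (np.float64(167.2085512203024), np.float64(318.92796341965163))
[[[0.0, 0.0, 0.002], [0.0, 0.0, 0.0], 0.085], [[-0.001, -0.001, 0.002], [0.0, 0.0, 0.0], 0.085], [[0.0, 0.0, 0.002], [0.0, 0.0, -0.1], 0.085]]
end [0.4799, -0.1617, 0.2103] maxshift 0.002 maxang 0.1
[[[0.0, 0.023, 0.0], [0.0, 0.0, 0.0], 0.085], [[0.0, 0.022, 0.0], [0.0, 0.0, 0.0], 0.085], [[0.0, 0.023, 0.0], [0.0, 0.0, 0.0], 0.085], [[0.0, 0.022, 0.0], [0.0, 0.0, 0.0], 0.085], [[0.0, 0.023, 0.001], [0.0, 0.0, 0.0], 0.085], [[0.0, 0.022, 0.0], [0.0, 0.0, 0.0], 0.085]]
end [0.536, -0.1616, 0.0876] maxshift 0.023 maxang 0.0
```

View pics/w33.png

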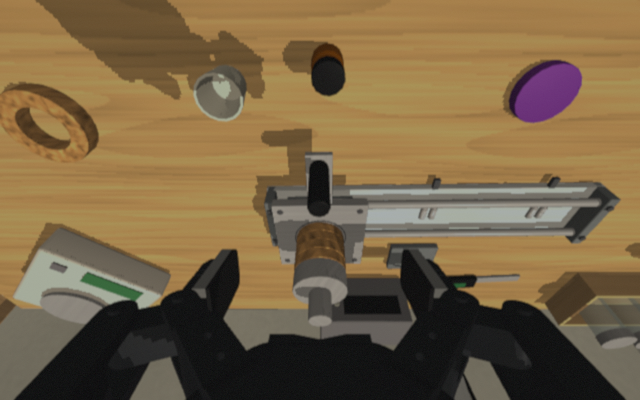

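Request:
carry_out(plan=[[[0.0,0.0,0.003],[0.0,0.0,0.0],0.085],[[-0.001,-0.001,0.003],[0.0,0.0,0.0],0.085],[[0.0,0.023,0.0],[0.0,0.0,0.0],0.085],[[0.0,0.022,0.0],[0.0,0.0,0.0],0.085],[[0.0,0.023,0.0],[0.0,0.0,0.0],0.085],[[0.0,0.022,0.0],[0.0,0.0,0.0],0.085],[[0.0,0.023,0.0],[0.0,0.0,0.0],0.085],[[0.0,0.022,0.0],[0.0,0.0,0.0],0.085]], force=20)

```text
time_s: 69.1
position: [0.5365, -0.1616, 0.0865]
tool_rot: [[0.0, 0.422, -0.907], [1.0, -0.0, 0.0], [-0.0, -0.907, -0.422]]
ft_force: [-0.0, -0.5, 0.8]
grip_width: 0.085
```

Request:
carry_out(plan=[[[0,0,0],[0,0,0],0.04],[[0,0,0],[0,0,0],0.028],[[0,0,0],[0,0,0],0.028],[[0,0,0],[0,0,0],0.028],[[0,0,0],[0,0,0],0.028]])

```text
time_s: 69.72
position: [0.5362, -0.1615, 0.0876]
tool_rot: [[0.0, 0.422, -0.907], [1.0, -0.001, 0.0], [-0.001, -0.907, -0.422]]
ft_force: [0.4, 0.2, 0.4]
grip_width: 0.0281
```

```bash
python3 - <<'E'
from h import *
s=st(); p=shot('wrist','w34.png'); q=shot('side','s34.png')
E
```

```text
t 69.72 pos [0.5362, -0.1615, 0.0876] F [0.4, 0.2, 0.4] grip 0.0281 q [-36.0, 25.0, 103.0, 26.0, 34.0, -145.0]
```

View pics/w34.png

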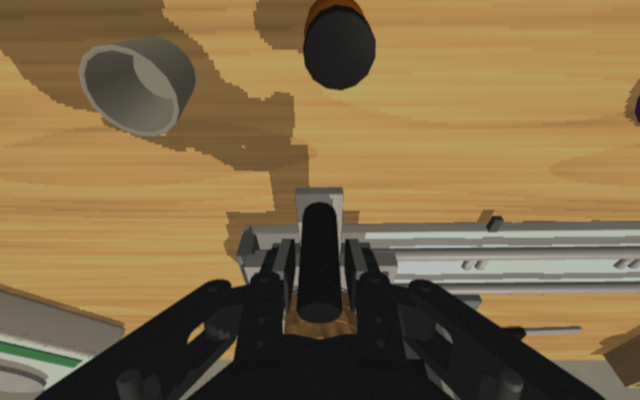

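View pics/s34.png

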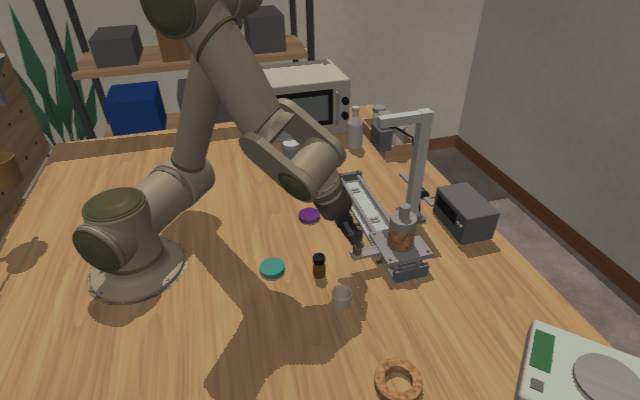

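Request:
carry_out(plan=[[[0,0,0],[0,0,0],0.019],[[0,0,0],[0,0,0],0.019],[[0,0,0],[0,0,0],0.019],[[0,0,0],[0,0,0],0.019]])

```text
time_s: 70.32
position: [0.5362, -0.1616, 0.0874]
tool_rot: [[0.0, 0.422, -0.907], [1.0, -0.001, 0.0], [-0.001, -0.907, -0.422]]
ft_force: [-4.3, -0.9, 4.6]
grip_width: 0.0216
```

```bash
python3 - <<'E'
from h import *
s,p=avg(2); st()
E
```

```text
std [0. 0. 0.] pos [ 0.5362 -0.1616  0.0874]
t 70.42 pos [0.5362, -0.1616, 0.0874] F [-4.0, -1.6, 5.1] grip 0.0215 q [-36.0, 25.0, 103.0, 26.0, 34.0, -145.0]
```

Request:
carry_out(plan=[[[0.002,0,0],[0,0,0],0.019],[[0.003,0,0],[0,0,0],0.019],[[0.004,0,0],[0,0,0],0.019],[[0.005,0,0],[0,0,0],0.019],[[0.005,0,0],[0,0,0],0.019],[[0.006,0,0],[0,0,0],0.019],[[0.006,0,0],[0,0,0],0.019],[[0.006,0,0],[0,0,0],0.019]])

```text
time_s: 71.42
position: [0.5356, -0.1241, 0.0874]
tool_rot: [[-0.0, 0.421, -0.907], [1.0, -0.0, -0.0], [-0.0, -0.907, -0.421]]
ft_force: [-10.2, -1.1, 9.9]
grip_width: 0.0213
```

```bash
python3 - <<'E'
from h import *
s=st(); p=shot('wrist','w35.png'); q=shot('side'); im=cv2.cvtColor(q['image'],cv2.COLOR_RGB2BGR)
cv2.imwrite('pics/s35.png',cv2.resize(im[80:280,280:480],None,fx=3,fy=3,interpolation=cv2.INTER_CUBIC))
E
```

```text
t 71.42 pos [0.5356, -0.1241, 0.0874] F [-10.2, -1.1, 9.9] grip 0.0213 q [-32.0, 24.0, 105.0, 24.0, 32.0, -140.0]
```

View pics/s35.png

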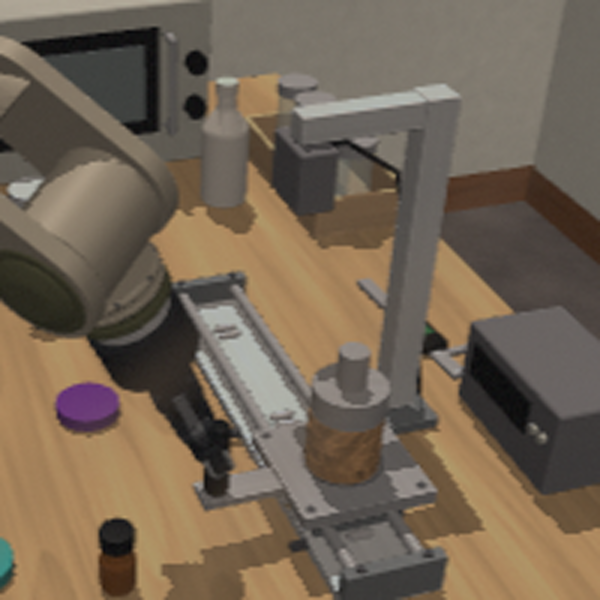

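Request:
carry_out(plan=[[[0.006,0,0.001],[0,0,0],0.019],[[0.006,0,0],[0,0,0],0.019],[[0.006,0,0.0005],[0,0,0],0.019],[[0.006,0,0],[0,0,0],0.019],[[0.006,0,0],[0,0,0],0.019],[[0.006,0,0.0005],[0,0,0],0.019],[[0.006,0,0],[0,0,0],0.019],[[0.006,0,0],[0,0,0],0.019]])

```text
time_s: 72.53
position: [0.5349, -0.0765, 0.0873]
tool_rot: [[0.001, 0.424, -0.906], [1.0, -0.001, -0.0], [-0.001, -0.906, -0.424]]
ft_force: [-7.1, -1.3, 12.0]
grip_width: 0.0212
```

Request:
carry_out(plan=[[[0.006,0,0.0005],[0,0,0],0.019],[[0.006,0,0],[0,0,0],0.019],[[0.006,0,0],[0,0,0],0.019],[[0.006,0,0.0005],[0,0,0],0.019],[[0.006,0,0],[0,0,0],0.019],[[0.006,0,0],[0,0,0],0.019],[[0.006,0,0],[0,0,0],0.019],[[0.006,0,0.0005],[0,0,0],0.019]])

```text
time_s: 73.53
position: [0.5341, -0.0286, 0.0873]
tool_rot: [[0.001, 0.425, -0.905], [1.0, -0.002, -0.0], [-0.001, -0.905, -0.425]]
ft_force: [-4.2, -1.5, 15.6]
grip_width: 0.0215
```

```bash
python3 - <<'E'
from h import *
s=st(); p=shot('wrist','w36.png'); q=shot('side'); im=cv2.cvtColor(q['image'],cv2.COLOR_RGB2BGR)
cv2.imwrite('pics/s36.png',cv2.resize(im[80:280,280:480],None,fx=3,fy=3,interpolation=cv2.INTER_CUBIC))
E
```

```text
t 73.53 pos [0.5341, -0.0286, 0.0873] F [-4.2, -1.5, 15.6] grip 0.0215 q [-20.0, 23.0, 107.0, 18.0, 27.0, -124.0]
```

View pics/s36.png

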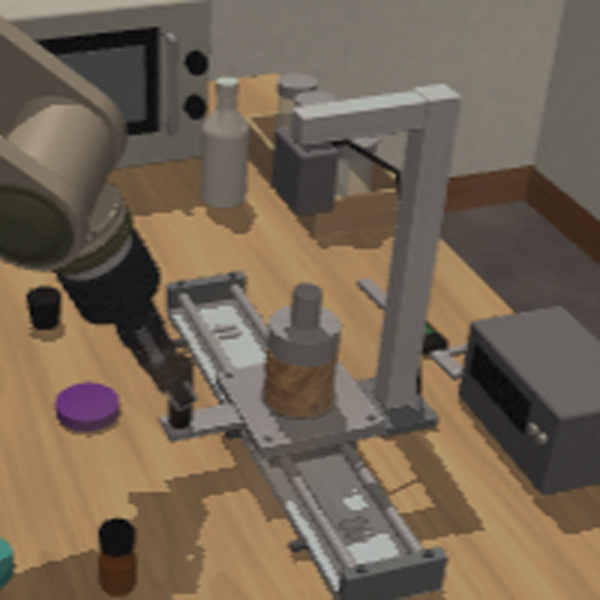

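Request:
carry_out(plan=[[[0.005,-0.001,0],[0,0,0],0.019],[[0.005,0,0],[0,0,0],0.019],[[0.005,0,0],[0,0,0],0.019],[[0.005,0,0],[0,0,0],0.019],[[0.003,0,0],[0,0,0],0.019],[[0.002,0,0],[0,0,0],0.019],[[0.001,0,0],[0,0,0],0.019],[[0,0,0],[0,0,0],0.019]])

```text
time_s: 74.62
position: [0.5336, -0.0022, 0.0874]
tool_rot: [[0.0, 0.424, -0.906], [1.0, -0.001, -0.0], [-0.001, -0.906, -0.424]]
ft_force: [4.5, 2.4, 6.4]
grip_width: 0.0212
```

```bash
python3 - <<'E'
from h import *
s,p=avg(3); st()
q=shot('top'); im=cv2.cvtColor(q['image'],cv2.COLOR_RGB2BGR)
cv2.imwrite('pics/t37.png',cv2.resize(im[90:230,220:390],None,fx=4,fy=4,interpolation=cv2.INTER_CUBIC))
cv2.imwrite('pics/w37.png',cv2.cvtColor(p['image'],cv2.COLOR_RGB2BGR))
E
```

```text
std [0. 0. 0.] pos [ 0.5336 -0.0022  0.0874]
t 74.78 pos [0.5336, -0.0023, 0.0874] F [3.9, 1.5, 6.0] grip 0.0214 q [-16.0, 23.0, 108.0, 16.0, 26.0, -119.0]
```

View pics/t37.png

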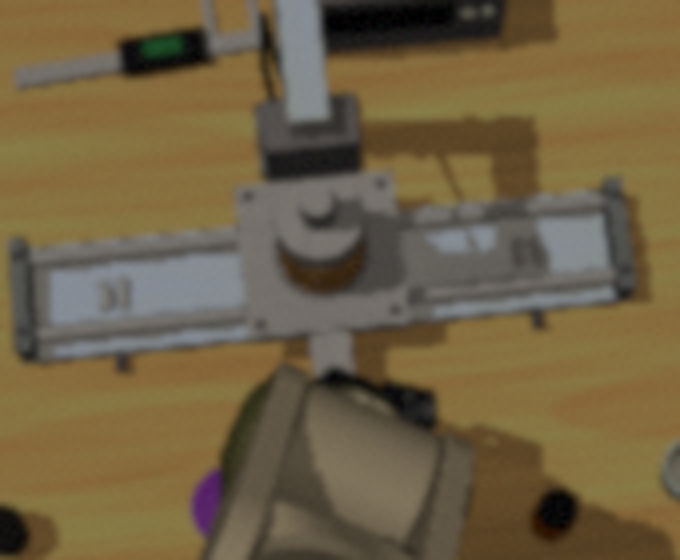

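Request:
carry_out(plan=[[[0.0005,0,0],[0,0,0],0.024],[[0,0,0],[0,0,0],0.03],[[0,0,0],[0,0,0],0.04],[[0,0,0],[0,0,0],0.06],[[0,0,0],[0,0,0],0.085],[[0,-0.02,0],[0,0,0],0.085],[[0,-0.03,0],[0,0,0],0.085],[[0,-0.04,0],[0,0,0],0.085]])

```text
time_s: 75.82
position: [0.494, -0.0019, 0.1685]
tool_rot: [[0.0, 0.42, -0.907], [1.0, -0.0, 0.0], [0.0, -0.907, -0.42]]
ft_force: [0.2, 0.3, 0.9]
grip_width: 0.085
```

Request:
carry_out(plan=[[[0,-0.03,0],[0,0,0],0.085],[[0,0,0],[0,0,0],0.085],[[0,0,0],[0,0,0],0.085]])

```text
time_s: 76.2
position: [0.4819, -0.0019, 0.1947]
tool_rot: [[0.0, 0.421, -0.907], [1.0, -0.0, 0.0], [0.0, -0.907, -0.421]]
ft_force: [0.1, 0.0, -0.4]
grip_width: 0.0851
```

```bash
python3 - <<'E'
from h import *
s,p=avg(3); st()
cv2.imwrite('pics/w38.png',cv2.cvtColor(p['image'],cv2.COLOR_RGB2BGR))
im=cv2.cvtColor(p['image'],cv2.COLOR_RGB2BGR); cv2.imwrite('pics/w38c.png',cv2.resize(im[140:340,220:420],None,fx=3,fy=3,interpolation=cv2.INTER_CUBIC))
q=shot('top'); im=cv2.cvtColor(q['image'],cv2.COLOR_RGB2BGR)
cv2.imwrite('pics/t38.png',cv2.resize(im[90:230,220:390],None,fx=4,fy=4,interpolation=cv2.INTER_CUBIC))
q=shot('side'); im=cv2.cvtColor(q['image'],cv2.COLOR_RGB2BGR)
cv2.imwrite('pics/s38.png',cv2.resize(im[80:280,280:480],None,fx=3,fy=3,interpolation=cv2.INTER_CUBIC))
E
```

```text
std [0.     0.     0.0002] pos [ 0.4819 -0.0019  0.1944]
t 76.35 pos [0.482, -0.0019, 0.1943] F [-0.8, -0.5, 0.1] grip 0.0854 q [-19.0, 8.0, 106.0, 11.0, 43.0, -115.0]
```

View pics/w38c.png

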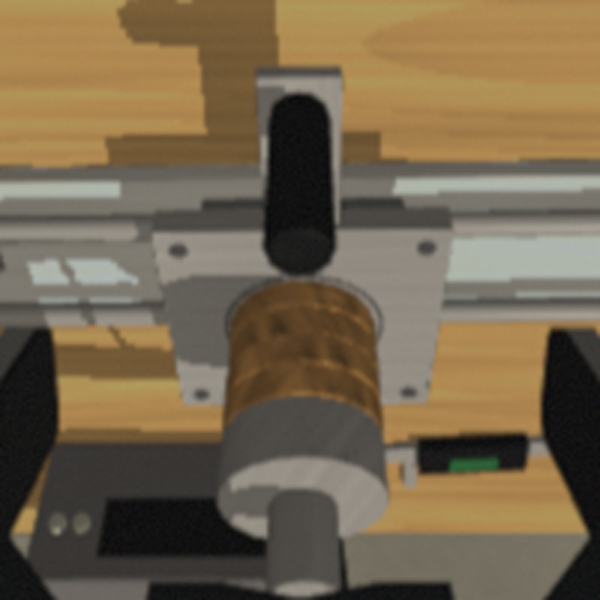

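View pics/t38.png

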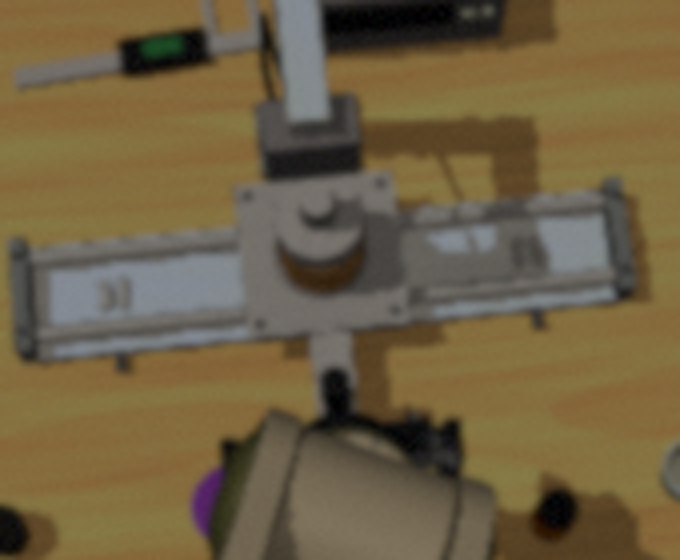

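View pics/s38.png

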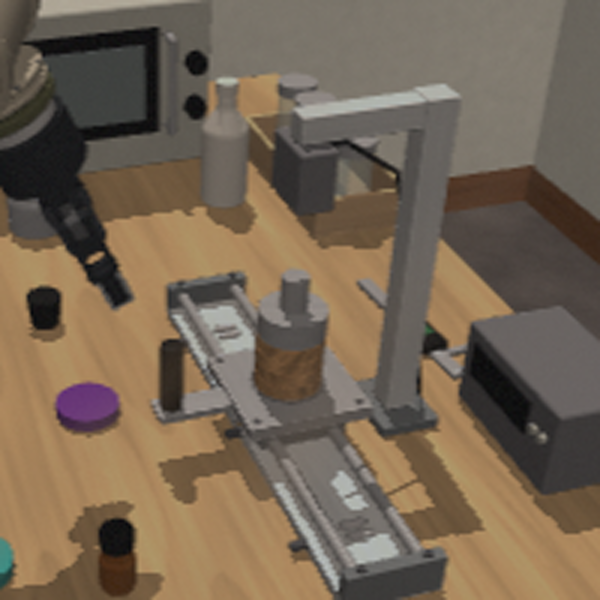

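```bash
python3 - <<'E'
from h import *
s,p=avg(3)
print('plate',C(p,s,[(179,250),(427,247),(201,394),(408,392)],.06,3,140,220),'post',C(p,s,[(299,252)],.127,3,140,220))
print('wtop lr',C(p,s,[(218,490),(387,490)],.142,3,140,220),'knob',C(p,s,[(303,585)],.176,3,140,220))
q=shot('top')
g=lambda x,y,z: at(q,90+y/4,220+x/4,z)[:2]
c=[g(*a,.06) for a in [(235,188),(393,174),(412,320),(250,337)]]; print('top plate',np.mean(c,0))
print('top holes',np.mean([g(*a,.06) for a in [(248,196),(380,184),(396,310),(260,324)]],0),'knob',g(319,206,.176),'rail ends',g(22,300,.03),g(622,240,.03))
E
```

```text
std [0.     0.     0.0001] pos [ 0.482  -0.0019  0.1948]
plate [6.484e-01 4.000e-04] post [ 0.5297 -0.0017]
wtop lr [ 6.386e-01 -4.000e-04] knob [ 6.376e-01 -4.000e-04]
top plate [ 0.64482564 -0.00218596]
top holes [ 0.64575274 -0.00114516] knob [ 0.63966826 -0.00225411] rail ends [0.63946883 0.22696378] [ 0.64525519 -0.23073492]
```

```bash
python3 - <<'E'
from h import *
def draw(p,s,c,fn,box,k):
    im=cv2.cvtColor(p['image'],cv2.COLOR_RGB2BGR); a,b,w,h=box
    im=cv2.resize(im[a:a+h,b:b+w],None,fx=k,fy=k,interpolation=cv2.INTER_CUBIC)
    for t in np.linspace(0,2*np.pi,90):
      for z,R,cl in ((.142,.032,(0,0,255)),(.176,.013,(0,0,255)),(.116,.032,(0,255,0)),(.06,.035,(255,0,0)),(.06,.032,(0,255,255))):
        r,q=proj(p,[c[0]+R*np.cos(t),c[1]+R*np.sin(t),z],s); cv2.circle(im,(int((q-b+.5)*k),int((r-a+.5)*k)),1,cl,-1)
    for dx in (-.06,.06):
      for dy in (-.06,.06):
        d=np.array([[np.cos(.017),-np.sin(.017)],[np.sin(.017),np.cos(.017)]])@[dx,dy]
        r,q=proj(p,[c[0]+d[0],c[1]+d[1],.06],s); cv2.circle(im,(int((q-b+.5)*k),int((r-a+.5)*k)),4,(255,0,255),1)
    cv2.imwrite('pics/'+fn,im)
s,p=avg(3); draw(p,s,(.648,0.0),'o1.png',(200,260,120,150),4)
q=shot('top'); draw(q,None,(.646,-.0015),'o2.png',(125,265,70,70),8)
q=shot('side'); draw(q,None,(.648,-.0005),'o3.png',(150,340,80,80),7)
E
```

```text
std [0.     0.     0.0001] pos [ 0.482  -0.0019  0.1953]
```

View pics/o1.png

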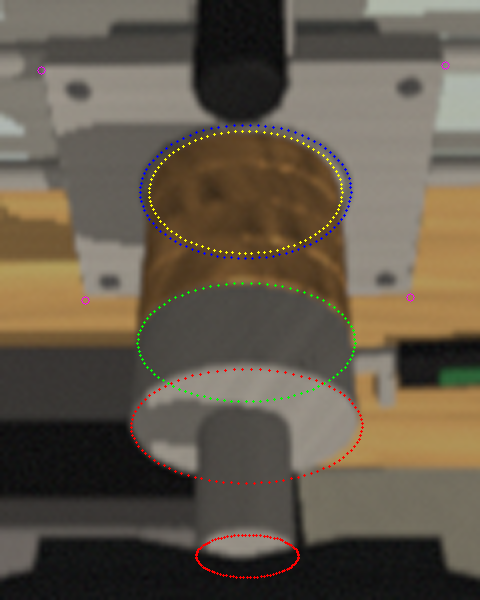

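View pics/o2.png

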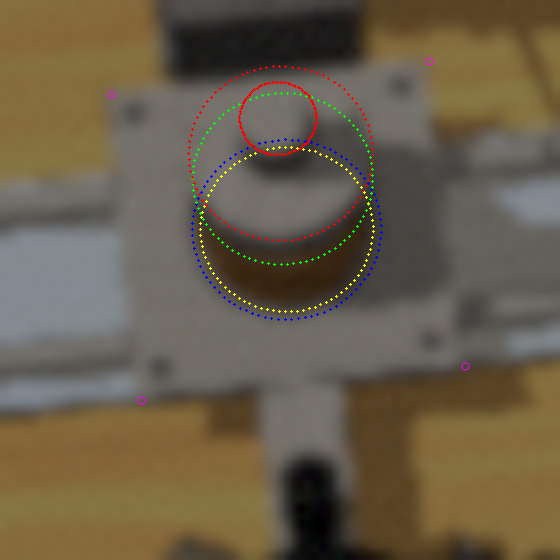

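View pics/o3.png

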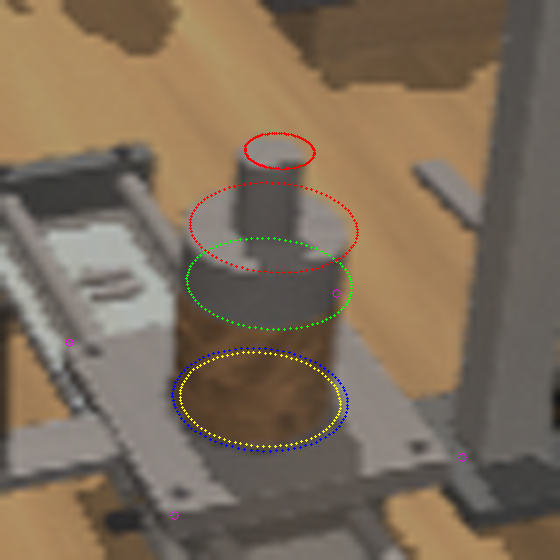

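```bash
python3 - <<'E'
from h import *
q=shot('top','tend.png'); st()
env.close_job(); st()
E
```

```text
t 76.95 pos [0.482, -0.0019, 0.1954] F [-0.4, 0.1, 0.2] grip 0.0851 q [-19.0, 8.0, 105.0, 11.0, 43.0, -115.0]
the job is handed in; nothing more can be done
the job is handed in; nothing more can be done
```

View pics/tend.png

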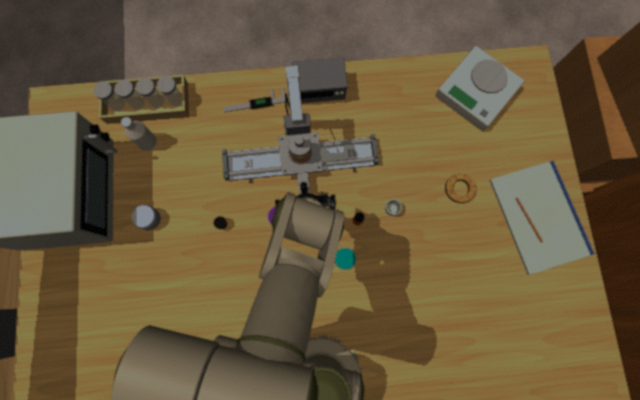

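The job is handed in at about 77 s; the system gave no verdict. I slid the carriage to the loading detent and stood the weight on the counter to the right of the rail. I then stacked all four cork discs on the scribed circle (one was knocked aside mid-run and found again), set the weight on top, and moved the carriage by its handle into the middle detent.

**What the last checks showed:**
- **Carriage:** the wrist camera put the plate 160.0 mm from the loading position, and the top camera about 159.5 mm. I let go before the end so the detent could draw it in.
- **Stack and weight:** the wrist-camera overlay at the loading station showed the weight and plate circle within about 1–2 mm of each other. The discs had each checked within about 1–2 mm as they were stacked. The side view after the move was consistent with that.
- **Rest of the scene:** the crucible, stopper, vial, tin and ring look unmoved in the last picture. The gripper is open and clear of everything, and the arm did not come near the laser stand.

**Disagreement:** a rough read of the top camera and the tilted wrist view placed the knob roughly 6–10 mm nearer the robot than the plate centre. I put this down to coarse pixels, partial occlusion and a calibration bias already seen at the loading station. The overlays gave a smaller offset, so I did not act on it.

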